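# Load the sample scanner at the check-in desk

### The arm

A 6-joint arm with a two-finger parallel gripper is mounted at the origin on the work surface. World frame = base frame: x ahead of the robot, y to its left, z up, the work surface at z = 0. Lengths are in mm, angles in rad, forces in N, time in s.
With the tool pointing down it reaches from about 350 to 975 mm from the base axis. Payload 7.1 kg.
Tool frame: the origin (TCP) lies on the centre line of the jaws, within the pads' length; the fingertips stand 8 mm ahead of it and the grasp point (between the pads) lies 11 mm behind it; z points along the fingers, x is the direction in which the jaws open and shut, and the axes are right-handed (so a half turn about z gives the same grasp; the last joint's range is limited). The gripper opens to 88 mm and grips with 3 to 60 N. Pads are 20 mm wide; open, the fingers measure 115 mm over their backs; the gripper's body (75 mm by 178 mm) begins 61 mm behind the grasp point.
Start: joints at [-1.267, 0.423, 1.63, -0, 1.089, -0.019], TCP at [198.282, -592.696, 230.675] pointing down, gripper open.
Joint ranges: [-3, 3], [-0.9, 2.11], [0.09, 2.58], [-1.31, 4.45], [0.11, 2.69], [-2.54, 2.54]. Speed limits (rad/s): [2.39, 2.39, 3.01, 3.14, 3.14, 3.14].

### API

Orientations are given as a rotation vector (axis times angle).
In Python, from workcell import ctrl gives the robot as it stands.
- The arm moves only by the shell command python3 -m handwheel 'ROWS'. ROWS is JSON, a list of rows, each a list of 3 entries, a list of its own where there are three numbers: the turn, a rotation vector about the tool's x, y, z in rad, then the shift along the tool's x, y, z in mm, then the opening, from 0 (shut) to 1 (fully open). In form: [[[ax, ay, az], [tx, ty, tz], jaw], ...]. A call has exactly 10 rows; each row shifts and turns the pose as measured when the row begins, along the tool's axes as they then stand; what a row does not reach is not made up. A row lasts 1/12 s, in which the tool goes at most 41.7 mm and 7.16 degrees, less where a joint would pass 70% of its speed; a pose out of reach is approached as far as the arm can. A call with a gripper value outside its range is refused whole. The fingers move at their own pace and stop on an object; the grip force is fixed at half the most. Time passes only in rows, so rows that do not move let the fingers close, or fill a call up. It gives the time, the measured TCP pose, the force and the opening at its end, in the units of the state.
- ctrl.get_obs(): the state, without advancing time (a new reading comes with each control period).
- ctrl.get_image(name): name is "scene" or "top" or "wrist"; returns a dict with "pixels" (384x512x3 uint8, red, green, blue), "camera_matrix" (3x3 intrinsics, pixels), "dist" ([k1, k2, p1, p2, k3] as OpenCV has them; the pictures are not rectified), "rvec" (rotation vector, rad) and "tvec" (3), from world to camera coordinates, as OpenCV has them. Camera axes: x right, y down, z forward; pixel columns grow to the right and rows downward; lengths in mm; the calibration is good to about 2 mm. A picture is of the moment at which its call begins. There is no depth.
- ctrl.close_job(): hands the job in, once; it reports no verdict.
Trained networks look in a picture, given as the dict that the camera call returned (one of the last four; its "shot" number tells which), for a name from the list of things; names that differ only in an ending like _2 or _b are one class to them, and where a whole thing is asked for, a point or a joint stands for the part that bears it (a point fixed in the world has none). Each returns a list of dicts, best first, with "score" (0 to 1); they miss things now and then, are a little off and sometimes report something else, mostly with a low value. They report only what shows in the picture. A call takes as long as a camera call. They do not tell look-alikes from the thing itself.
- ctrl.look_for(picture, query): "position" ([x, y, z] in mm, in the coordinates of the camera as it stood for that picture, good to about 4 mm: the middle of the surface that is visible of it).
- ctrl.spot_point(picture, query): "position" ([x, y, z] in mm, in the coordinates of the camera as it stood for that picture, good to about 4 mm: a listed point, or the origin of a listed thing).
The state is a dict: "t": time; "qpos": joint angles; "qvel": joint speeds; "joint_torque": joint torques, N m; "ee_pos": TCP position; "orientation": TCP orientation; "ft_force": force on the tool from outside, world axes, zero at the start; "moment": the same for the moment, N m; "width": finger opening in mm.
Only numpy, scipy, OpenCV 4.12 (cv2) and the standard library are available. Lean on these libraries where they do the work, as an engineer would, in place of code of your own. Each camera call takes 0.05 s, during which the arm holds its last target.

### The job

Check in the meat samples: draw the scanner's carriage out to its loading stop, then seat every sample cassette on the desk fully home and flat in a carriage pocket of its own shape, rib up. With all of them loaded, slide the carriage back under the bridge until its pointer stands on the scan mark, and let go. Leave the mug, label roll and stapler where they are.

Things in the scene. Friction and masses are not known exactly. Their poses are not given: they have to be found in the camera images.
- scanner: sample scanner: white bed 190 x 460 x 14 mm fixed on the desk, with a bridge across it. Origin on the desk; x across the bed (away from the robot), y along the track. In this frame the bed spans y -210 to +250 mm; the bridge spans y +80 to +140 mm over the full width, underside 78 mm, top 104 mm above the desk (a loaded carriage passes under it).
- carriage (a joint): position in m of the pocketed aluminium carriage along the scanner's y axis: 0 = drawn fully out to the loading stop (clear of the bridge), 0.14 = pointer on the scan mark, 0.17 = inner end stop. The carriage plate is 132 (x) x 180 (y) x 18 mm, its top face 34 mm above the desk, with six pockets 12 mm deep, about 2 N of friction.
- grip_top (a point): centre of the top face of the carriage's black upright grip (24 mm along x, 16 mm along y, 62 mm tall; its top 86 mm above the desk), at the end away from the bridge; x and y axes as the scanner's. Moves with the carriage.
- pointer (a point): tip of the small black pointer on the carriage's edge nearest the robot; moves with the carriage
- mark (a point): scan mark: thin black line across the bed's edge nearest the robot; at the scan position the pointer has the same position along the scanner's y as this
- long_pocket0 (a point): centre of the floor of a long pocket in the carriage, 64 (x) x 44 (y) mm, 12 mm deep (2 mm play on each side of a long cassette), floor 22 mm above the desk; z up, x and y as the scanner's. The three long pockets lie side by side, 56 mm apart, in the row nearest the robot.
- long_pocket1 (a point): centre of the floor of a long pocket in the carriage, 64 (x) x 44 (y) mm, 12 mm deep (2 mm play on each side of a long cassette), floor 22 mm above the desk; z up, x and y as the scanner's. The three long pockets lie side by side, 56 mm apart, in the row nearest the robot.
- long_pocket2 (a point): centre of the floor of a long pocket in the carriage, 64 (x) x 44 (y) mm, 12 mm deep (2 mm play on each side of a long cassette), floor 22 mm above the desk; z up, x and y as the scanner's. The three long pockets lie side by side, 56 mm apart, in the row nearest the robot.
- square_pocket0 (a point): centre of the floor of a square pocket in the carriage, 44 (x) x 44 (y) mm, 12 mm deep (2 mm play on each side of a square cassette), floor 22 mm above the desk; z up, x and y as the scanner's. The three square pockets lie behind the long ones, 56 mm apart, 62 mm farther from the robot.
- square_pocket1 (a point): centre of the floor of a square pocket in the carriage, 44 (x) x 44 (y) mm, 12 mm deep (2 mm play on each side of a square cassette), floor 22 mm above the desk; z up, x and y as the scanner's. The three square pockets lie behind the long ones, 56 mm apart, 62 mm farther from the robot.
- square_pocket2 (a point): centre of the floor of a square pocket in the carriage, 44 (x) x 44 (y) mm, 12 mm deep (2 mm play on each side of a square cassette), floor 22 mm above the desk; z up, x and y as the scanner's. The three square pockets lie behind the long ones, 56 mm apart, 62 mm farther from the robot.
- long0: long closed white plastic sample cassette, 60 x 40 mm seen from above, body 22 mm tall, with an upright finger rib on the lid (34 mm long along the cassette's x, 12 mm thick along y, 24 mm tall, its top 46 mm above the underside). 110 g. Origin: centre of the underside; z up; x along the 60 mm side. It may be absent.
- long1: long closed white plastic sample cassette, 60 x 40 mm seen from above, body 22 mm tall, with an upright finger rib on the lid (34 mm long along the cassette's x, 12 mm thick along y, 24 mm tall, its top 46 mm above the underside). 110 g. Origin: centre of the underside; z up; x along the 60 mm side. It may be absent.
- long2: long closed white plastic sample cassette, 60 x 40 mm seen from above, body 22 mm tall, with an upright finger rib on the lid (34 mm long along the cassette's x, 12 mm thick along y, 24 mm tall, its top 46 mm above the underside). 110 g. Origin: centre of the underside; z up; x along the 60 mm side. It may be absent.
- square0: square closed white plastic sample cassette, 40 x 40 mm seen from above, body 22 mm tall, with an upright finger rib on the lid (26 mm long along the cassette's x, 12 mm thick along y, 24 mm tall, its top 46 mm above the underside). 110 g. Origin: centre of the underside; z up; x along the rib. It may be absent.
- square1: square closed white plastic sample cassette, 40 x 40 mm seen from above, body 22 mm tall, with an upright finger rib on the lid (26 mm long along the cassette's x, 12 mm thick along y, 24 mm tall, its top 46 mm above the underside). 110 g. Origin: centre of the underside; z up; x along the rib. It may be absent.
- square2: square closed white plastic sample cassette, 40 x 40 mm seen from above, body 22 mm tall, with an upright finger rib on the lid (26 mm long along the cassette's x, 12 mm thick along y, 24 mm tall, its top 46 mm above the underside). 110 g. Origin: centre of the underside; z up; x along the rib. It may be absent.
- mug: bystander: white mug 76 mm wide, 90 mm tall; origin under its centre
- label_roll: bystander: roll of labels standing flat, 76 mm wide, 50 mm tall; origin under its centre
- stapler: bystander: black stapler 36 x 130 x 45 mm; origin under its centre
Not all that is in view belongs to the job. What is shaped like the square0 but black or pink is not meant.

How it is judged (in metres and radians):
On the way, in this order (a step that is already met when the one before it is completed fails the run):
1. the carriage is drawn out to its loading stop (within 8 mm) (value of joint carriage below 0.008 m), for 0.2 s.
2. with the carriage still out (within 25 mm of the stop), every cassette present sits home in a pocket of its shape (((horizontal distance between long0 and long_pocket0 below 0.004 m and z of long0 in the frame of long_pocket0 between -0.003 and 0.002 m and angle between long0's own z axis and vertical below 0.05 rad and angle between the x axis of long0 and the x axis of long_pocket0, either way round below 0.15 rad) or (horizontal distance between long0 and long_pocket1 below 0.004 m and z of long0 in the frame of long_pocket1 between -0.003 and 0.002 m and angle between long0's own z axis and vertical below 0.05 rad and angle between the x axis of long0 and the x axis of long_pocket1, either way round below 0.15 rad) or (horizontal distance between long0 and long_pocket2 below 0.004 m and z of long0 in the frame of long_pocket2 between -0.003 and 0.002 m and angle between long0's own z axis and vertical below 0.05 rad and angle between the x axis of long0 and the x axis of long_pocket2, either way round below 0.15 rad)) and ((horizontal distance between long1 and long_pocket0 below 0.004 m and z of long1 in the frame of long_pocket0 between -0.003 and 0.002 m and angle between long1's own z axis and vertical below 0.05 rad and angle between the x axis of long1 and the x axis of long_pocket0, either way round below 0.15 rad) or (horizontal distance between long1 and long_pocket1 below 0.004 m and z of long1 in the frame of long_pocket1 between -0.003 and 0.002 m and angle between long1's own z axis and vertical below 0.05 rad and angle between the x axis of long1 and the x axis of long_pocket1, either way round below 0.15 rad) or (horizontal distance between long1 and long_pocket2 below 0.004 m and z of long1 in the frame of long_pocket2 between -0.003 and 0.002 m and angle between long1's own z axis and vertical below 0.05 rad and angle between the x axis of long1 and the x axis of long_pocket2, either way round below 0.15 rad)) and ((horizontal distance between long2 and long_pocket0 below 0.004 m and z of long2 in the frame of long_pocket0 between -0.003 and 0.002 m and angle between long2's own z axis and vertical below 0.05 rad and angle between the x axis of long2 and the x axis of long_pocket0, either way round below 0.15 rad) or (horizontal distance between long2 and long_pocket1 below 0.004 m and z of long2 in the frame of long_pocket1 between -0.003 and 0.002 m and angle between long2's own z axis and vertical below 0.05 rad and angle between the x axis of long2 and the x axis of long_pocket1, either way round below 0.15 rad) or (horizontal distance between long2 and long_pocket2 below 0.004 m and z of long2 in the frame of long_pocket2 between -0.003 and 0.002 m and angle between long2's own z axis and vertical below 0.05 rad and angle between the x axis of long2 and the x axis of long_pocket2, either way round below 0.15 rad)) and ((horizontal distance between square0 and square_pocket0 below 0.004 m and z of square0 in the frame of square_pocket0 between -0.003 and 0.002 m and angle between square0's own z axis and vertical below 0.05 rad) or (horizontal distance between square0 and square_pocket1 below 0.004 m and z of square0 in the frame of square_pocket1 between -0.003 and 0.002 m and angle between square0's own z axis and vertical below 0.05 rad) or (horizontal distance between square0 and square_pocket2 below 0.004 m and z of square0 in the frame of square_pocket2 between -0.003 and 0.002 m and angle between square0's own z axis and vertical below 0.05 rad)) and ((horizontal distance between square1 and square_pocket0 below 0.004 m and z of square1 in the frame of square_pocket0 between -0.003 and 0.002 m and angle between square1's own z axis and vertical below 0.05 rad) or (horizontal distance between square1 and square_pocket1 below 0.004 m and z of square1 in the frame of square_pocket1 between -0.003 and 0.002 m and angle between square1's own z axis and vertical below 0.05 rad) or (horizontal distance between square1 and square_pocket2 below 0.004 m and z of square1 in the frame of square_pocket2 between -0.003 and 0.002 m and angle between square1's own z axis and vertical below 0.05 rad)) and ((horizontal distance between square2 and square_pocket0 below 0.004 m and z of square2 in the frame of square_pocket0 between -0.003 and 0.002 m and angle between square2's own z axis and vertical below 0.05 rad) or (horizontal distance between square2 and square_pocket1 below 0.004 m and z of square2 in the frame of square_pocket1 between -0.003 and 0.002 m and angle between square2's own z axis and vertical below 0.05 rad) or (horizontal distance between square2 and square_pocket2 below 0.004 m and z of square2 in the frame of square_pocket2 between -0.003 and 0.002 m and angle between square2's own z axis and vertical below 0.05 rad)) and value of joint carriage below 0.025 m), for 0.2 s.
At the end, for the whole second after the job is handed in: Every cassette present is in a pocket of its own shape: within 4 mm of its centre, underside within 2 mm of the floor, level within 0.05 rad, long ones along it within 0.15 rad. The carriage is at rest, pointer within 5 mm of the mark (((horizontal distance between long0 and long_pocket0 below 0.004 m and z of long0 in the frame of long_pocket0 between -0.003 and 0.002 m and angle between long0's own z axis and vertical below 0.05 rad and angle between the x axis of long0 and the x axis of long_pocket0, either way round below 0.15 rad) or (horizontal distance between long0 and long_pocket1 below 0.004 m and z of long0 in the frame of long_pocket1 between -0.003 and 0.002 m and angle between long0's own z axis and vertical below 0.05 rad and angle between the x axis of long0 and the x axis of long_pocket1, either way round below 0.15 rad) or (horizontal distance between long0 and long_pocket2 below 0.004 m and z of long0 in the frame of long_pocket2 between -0.003 and 0.002 m and angle between long0's own z axis and vertical below 0.05 rad and angle between the x axis of long0 and the x axis of long_pocket2, either way round below 0.15 rad)) and ((horizontal distance between long1 and long_pocket0 below 0.004 m and z of long1 in the frame of long_pocket0 between -0.003 and 0.002 m and angle between long1's own z axis and vertical below 0.05 rad and angle between the x axis of long1 and the x axis of long_pocket0, either way round below 0.15 rad) or (horizontal distance between long1 and long_pocket1 below 0.004 m and z of long1 in the frame of long_pocket1 between -0.003 and 0.002 m and angle between long1's own z axis and vertical below 0.05 rad and angle between the x axis of long1 and the x axis of long_pocket1, either way round below 0.15 rad) or (horizontal distance between long1 and long_pocket2 below 0.004 m and z of long1 in the frame of long_pocket2 between -0.003 and 0.002 m and angle between long1's own z axis and vertical below 0.05 rad and angle between the x axis of long1 and the x axis of long_pocket2, either way round below 0.15 rad)) and ((horizontal distance between long2 and long_pocket0 below 0.004 m and z of long2 in the frame of long_pocket0 between -0.003 and 0.002 m and angle between long2's own z axis and vertical below 0.05 rad and angle between the x axis of long2 and the x axis of long_pocket0, either way round below 0.15 rad) or (horizontal distance between long2 and long_pocket1 below 0.004 m and z of long2 in the frame of long_pocket1 between -0.003 and 0.002 m and angle between long2's own z axis and vertical below 0.05 rad and angle between the x axis of long2 and the x axis of long_pocket1, either way round below 0.15 rad) or (horizontal distance between long2 and long_pocket2 below 0.004 m and z of long2 in the frame of long_pocket2 between -0.003 and 0.002 m and angle between long2's own z axis and vertical below 0.05 rad and angle between the x axis of long2 and the x axis of long_pocket2, either way round below 0.15 rad)) and ((horizontal distance between square0 and square_pocket0 below 0.004 m and z of square0 in the frame of square_pocket0 between -0.003 and 0.002 m and angle between square0's own z axis and vertical below 0.05 rad) or (horizontal distance between square0 and square_pocket1 below 0.004 m and z of square0 in the frame of square_pocket1 between -0.003 and 0.002 m and angle between square0's own z axis and vertical below 0.05 rad) or (horizontal distance between square0 and square_pocket2 below 0.004 m and z of square0 in the frame of square_pocket2 between -0.003 and 0.002 m and angle between square0's own z axis and vertical below 0.05 rad)) and ((horizontal distance between square1 and square_pocket0 below 0.004 m and z of square1 in the frame of square_pocket0 between -0.003 and 0.002 m and angle between square1's own z axis and vertical below 0.05 rad) or (horizontal distance between square1 and square_pocket1 below 0.004 m and z of square1 in the frame of square_pocket1 between -0.003 and 0.002 m and angle between square1's own z axis and vertical below 0.05 rad) or (horizontal distance between square1 and square_pocket2 below 0.004 m and z of square1 in the frame of square_pocket2 between -0.003 and 0.002 m and angle between square1's own z axis and vertical below 0.05 rad)) and ((horizontal distance between square2 and square_pocket0 below 0.004 m and z of square2 in the frame of square_pocket0 between -0.003 and 0.002 m and angle between square2's own z axis and vertical below 0.05 rad) or (horizontal distance between square2 and square_pocket1 below 0.004 m and z of square2 in the frame of square_pocket1 between -0.003 and 0.002 m and angle between square2's own z axis and vertical below 0.05 rad) or (horizontal distance between square2 and square_pocket2 below 0.004 m and z of square2 in the frame of square_pocket2 between -0.003 and 0.002 m and angle between square2's own z axis and vertical below 0.05 rad)) and value of joint carriage between 0.135 and 0.145 m and velocity of joint carriage between -0.01 and 0.01 m/s); the robot touches nothing.
It fails at once if the mug is moved by more than 30 mm (distance of mug from where it was at the start of the episode above 0.03 m).
It fails at once if the label roll is moved by more than 30 mm (distance of label_roll from where it was at the start of the episode above 0.03 m).
It fails at once if the stapler is moved by more than 30 mm (distance of stapler from where it was at the start of the episode above 0.03 m).
Of long0, long1, long2, square0, square1, square2 only 4 to 6 are there at a start; the rules pass over those that are not, and their reading is None.
At some moment in a run one of long0, long1, long2, square0, square1, square2 may be knocked a few centimetres aside while the robot is not near it.
Once in a run the grip may slacken for a moment while it holds something.
It also fails if it takes over 208 s, if anything falls off the work surface, if the arm or the gripper's body presses on something with over 40 N, if the wrist force passes 120 N, or if a joint passes its speed limit or range.

## Working session

There is one attempt and no reset: what is moved stays moved. The work goes in short steps, Python scripts to look and compute and a shell command to move; the robot and the scene stay as the last step left them, time stands still between calls to the robot, and variables do not carry over. Pictures are saved under pics/ and viewed, and the job is handed in when it is done.

```bash
ls -la; mkdir -p pics; python3 - <<'E'
from workcell import ctrl
import cv2
o=ctrl.get_obs(); print(o)
for n in ["scene","top"]:
    p=ctrl.get_image(n); cv2.imwrite(f"pics/{n}0.png",p["pixels"][:,:,::-1]); print(n,p["camera_matrix"],p["dist"],p["rvec"],p["tvec"])
E
```

```text
total 12
drwxr-xr-x  3 agent agent 4096 Dec  7 13:22 .
drwxr-xr-x 23 root  root  4096 Dec  7 13:22 ..
drwxr-xr-x  2 agent agent 4096 Dec  7 13:22 pics
{'t': 0.0, 'qpos': array([-1.26702521e+00,  4.23834396e-01,  1.63067320e+00, -2.15118350e-05,
        1.08862578e+00, -1.90207908e-02]), 'qvel': array([ 1.66493685e-04, -2.27636627e-03, -1.30510929e-03, -8.15464170e-04,
        8.97658330e-05,  7.37020015e-04]), 'joint_torque': array([ 2.85243717e-03, -5.44618714e+01, -2.73663676e+01,  6.43925881e-02,
        2.26260570e-02, -1.36269691e-04]), 'ee_pos': array([ 198.10336327, -592.19890626,  229.91232375]), 'orientation': array([-2.54881989e+00,  1.83505032e+00,  1.95420625e-03]), 'ft_force': array([ 0.32411637, -0.11333333, -0.4164527 ]), 'moment': array([ 0.06496777, -0.00423544, -0.02847842]), 'width': 87.80306884103435}
scene [[354.07493608   0.         257.92655915]
 [  0.         354.07493608 189.60934978]
 [  0.           0.           1.        ]] [-0.03510835  0.          0.          0.          0.        ] [ 1.45160608  2.09756287 -0.90232622] [ 217.41776557 -294.81605128 1386.39987694]
top [[352.72840968   0.         251.98093372]
 [  0.         352.72840968 189.52002682]
 [  0.           0.           1.        ]] [-0.09693794  0.          0.          0.          0.        ] [ 2.12220551 -2.10972465  0.17744387] [ -7.53834615 572.54079364 882.57768315]
```

View pics/scene0.png

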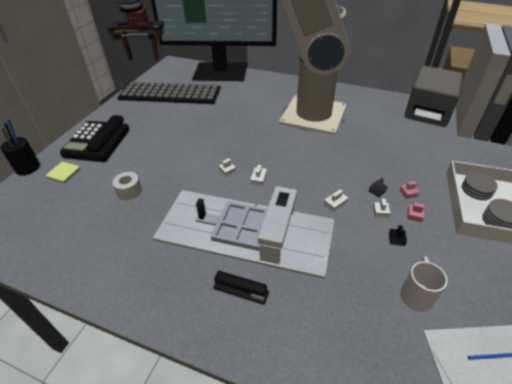

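View pics/top0.png

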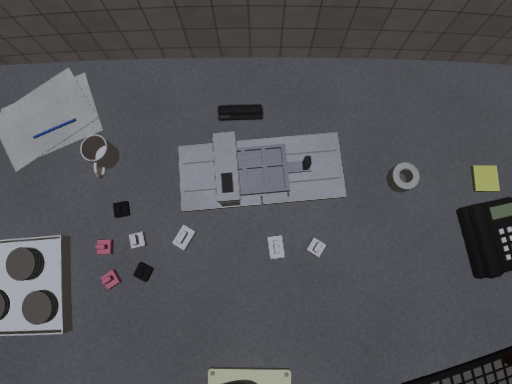

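```bash
cat > h.py <<'E'
import cv2, numpy as np
from workcell import ctrl
from scipy.spatial.transform import Rotation as R
def cam(p):
    Rm=cv2.Rodrigues(np.array(p["rvec"],float))[0]; t=np.array(p["tvec"],float).reshape(3); return Rm,t
def proj(p,X):
    X=np.array(X,float).reshape(-1,3)
    return cv2.projectPoints(X,np.array(p["rvec"],float),np.array(p["tvec"],float),p["camera_matrix"],np.array(p["dist"]))[0].reshape(-1,2)
def ray(p,uv,z):
    Rm,t=cam(p); n=cv2.undistortPoints(np.array(uv,float).reshape(-1,1,2),p["camera_matrix"],np.array(p["dist"])).reshape(-1,2)
    C=-Rm.T@t; out=[]
    for a in n:
        d=Rm.T@np.array([a[0],a[1],1]); s=(z-C[2])/d[2]; out.append(C+s*d)
    return np.array(out)
def w(p,pos):
    Rm,t=cam(p); return Rm.T@(np.array(pos)-t)
def shot(name,fn=None,scale=1,crop=None):
    p=ctrl.get_image(name)
    if fn:
        im=p["pixels"][:,:,::-1]
        if crop: im=im[crop[1]:crop[3],crop[0]:crop[2]]
        if scale!=1: im=cv2.resize(im,None,fx=scale,fy=scale,interpolation=cv2.INTER_CUBIC)
        cv2.imwrite(f"pics/{fn}.png",im)
    return p
def find(p,q,fn="spot_point"):
    r=getattr(ctrl,fn)(p,q)
    return [(round(d["score"],2),w(p,d["position"]).round(1),proj(p,w(p,d["position"])).round(0)[0]) for d in r]
E
python3 - <<'E'
from h import *
p=shot("top","top1",3,(80,90,360,290))
for X in [(0,0,0),(198,-593,230),(500,0,0),(500,300,0)]: print(X,proj(p,[X]))
for q in ["scanner","grip_top","pointer","mark","long_pocket0","square_pocket0","long0","square0","mug","label_roll","stapler"]:
    print(q,*find(p,q),sep="\n   ")
p=shot("wrist","wr1"); s=shot("scene","sc1",3,(150,140,420,280))
for q in ["long0","square0"]: print(q,*find(s,q),sep="\n   ")
E
```

```text
(0, 0, 0) [[249.09110523 409.00380514]]
(198, -593, 230) [[524.89269247 347.79259313]]
(500, 0, 0) [[250.61623712 218.85556975]]
(500, 300, 0) [[143.78685612 217.97241872]]
scanner
   (0.83, array([636.9, -45. ,   2.1]), array([267., 171.]))
   (0.24, array([ 423.5, -177.2,   -3.9]), array([315., 247.]))
grip_top
   (0.79, array([ 647.5, -152.8,   88. ]), array([309., 159.]))
   (0.53, array([603.1,  42.1,  18.8]), array([236., 181.]))
   (0.32, array([610.8, -68.5,  20.3]), array([276., 178.]))
pointer
   (0.63, array([676.9, -63.3,  18. ]), array([274., 155.]))
   (0.61, array([ 566.1, -101.9,   18.3]), array([288., 194.]))
mark
   (0.65, array([553.3, -28. ,  13.2]), array([261., 199.]))
   (0.35, array([615.5, -69.9,  25. ]), array([276., 176.]))
long_pocket0
   (0.86, array([603.5,  44.9,  20.5]), array([235., 181.]))
   (0.74, array([607.7, -16.4,  20.7]), array([257., 179.]))
   (0.59, array([612.5, -69.2,  24.3]), array([276., 177.]))
square_pocket0
   (0.9, array([662.4,  46.5,  21.3]), array([234., 160.]))
   (0.83, array([672.9, -60.6,  19.2]), array([273., 157.]))
   (0.7
[... 854 characters left out ...]
1.]))
stapler
   (0.64, array([806.6,  32.8,  -2.3]), array([240., 115.]))
long0
   (0.73, array([424.3, -64.7,   0.8]), array([260., 179.]))
   (0.71, array([449.3, 178.6,   1.5]), array([334., 203.]))
   (0.66, array([436.8, 311.6,   3.5]), array([381., 211.]))
   (0.3, array([607.4,  -9.5,  23.3]), array([255., 220.]))
square0
   (0.83, array([420.5, 401.6,   2.9]), array([414., 216.]))
   (0.65, array([436.2, 310.7,   1.2]), array([380., 212.]))
   (0.58, array([352.9, 290.4,   0.5]), array([377., 191.]))
   (0.58, array([328.3, 378.3,  -2.4]), array([407., 193.]))
   (0.54, array([520.7, 365.3,  -1.2]), array([397., 239.]))
   (0.47, array([ 421.8, -174.5,    2.7]), array([228., 170.]))
```

View pics/top1.png

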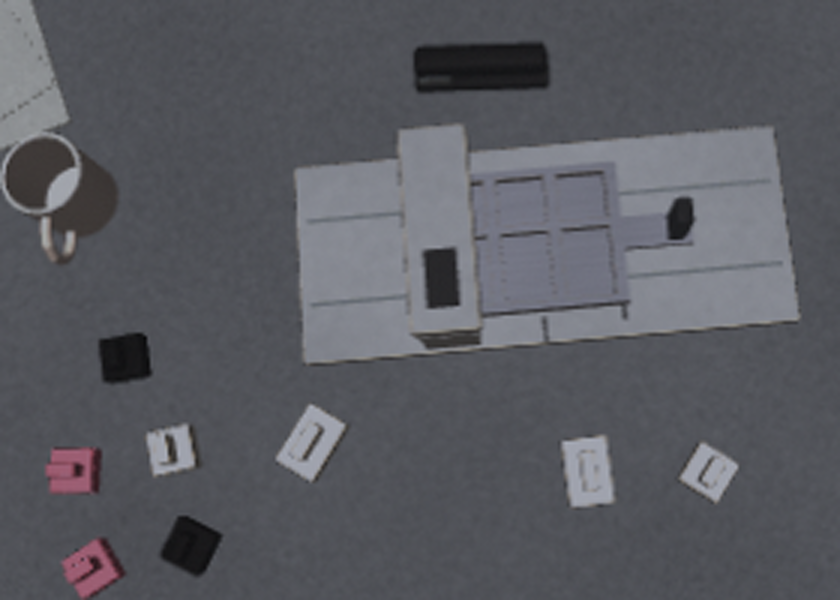

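View pics/sc1.png

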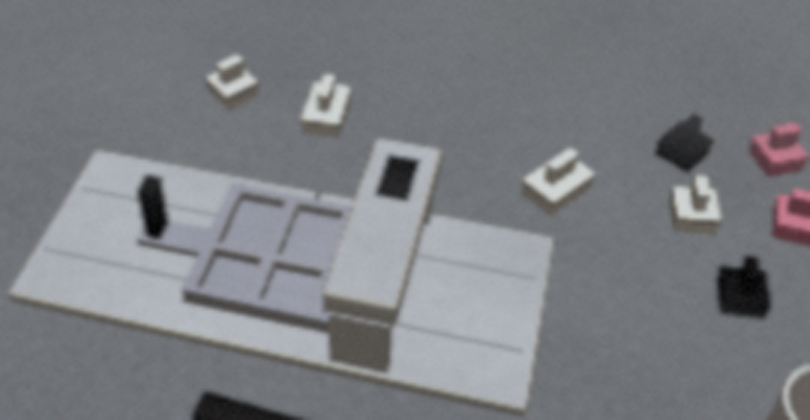

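View pics/wr1.png

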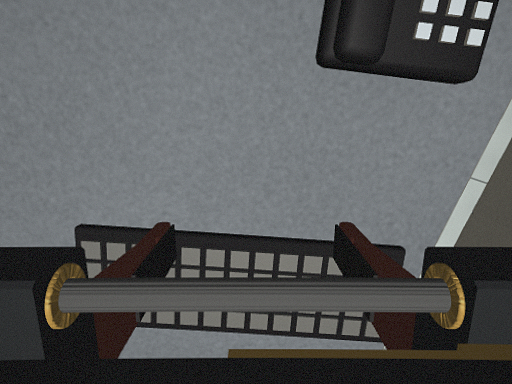

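```bash
python3 - <<'E'
from h import *
from scipy.optimize import least_squares
p=ctrl.get_image("top"); s=ctrl.get_image("scene")
c=np.array([(296,168),(773,128),(799,320),(305,362)])/3.+[80,90]-0.33
print(ray(p,c,14).round(1))
cs=np.array([(96,150),(552,240),(526,408),(11,295)])/3.+[150,140]-.33
print(ray(s,cs,14).round(1))
# fit yaw,x,y
mt=np.array([(95,250,14),(95,-210,14),(-95,-210,14),(-95,250,14)])
ms=np.array([(-95,-210,14),(-95,250,14),(95,250,14),(95,-210,14)])
def T(v,m):
    c_,s_=np.cos(v[2]),np.sin(v[2]); return np.c_[v[0]+c_*m[:,0]-s_*m[:,1],v[1]+s_*m[:,0]+c_*m[:,1],m[:,2]]
for which in ("t","s","ts"):
    def f(v):
        r=[]
        if "t" in which: r.append((proj(p,T(v,mt))-c).ravel())
        if "s" in which: r.append((proj(s,T(v,ms))-cs).ravel())
        return np.concatenate(r)
    r=least_squares(f,[637,-45,0.05]); print(which,r.x,r.fun.round(1))
v=r.x
for nm,q in (("top",p),("scene",s)):
    im=cv2.resize(q["pixels"][:,:,::-1],None,fx=1,fy=1)
    crop=(170,120,360,220) if nm=="top" else (150,180,340,280)
    im=cv2.resize(im[crop[1]:crop[3],crop[0]:crop[2]],None,fx=4,fy=4,interpolation=cv2.INTER_CUBIC)
    def L(pts,col):
        uv=(proj(q,T(v,np.array(pts,float)))-[crop[0],crop[1]]+.5)*4
        cv2.polylines(im,[uv.astype(np.int32)],True,col,1)
    L(mt,(0,0,255)); L([(95,80,104),(95,140,104),(-95,140,104),(-95,80,104)],(0,255,0))
    cv2.imwrite(f"pics/ov_{nm}.png",im)
E
```

```text
[[ 706.6  208.2   14. ]
 [ 747.6 -246.7   14. ]
 [ 561.9 -263.3   14. ]
 [ 520.7  190.9   14. ]]
[[ 564.5 -263.5   14. ]
 [ 524.3  192.1   14. ]
 [ 707.2  210.9   14. ]
 [ 753.4 -241.7   14. ]]
t [ 6.36224176e+02 -4.76409773e+01  9.02680721e-02] [-0.6 -0.6  0.5 -0.7  0.8  0.5 -0.7  0.6]
s [ 6.38429755e+02 -4.58174472e+01  9.72341424e-02] [-0.1 -0.1  1.  -1.   0.4  0.7 -1.3 -0.4]
ts [ 6.37111291e+02 -4.68505967e+01  9.30409201e-02] [-0.9 -0.6  0.1 -1.2  0.5 -0.1 -0.8  0.5  0.  -0.6  0.8 -1.2 -0.1  0.4
 -1.3 -1.2]
```

View pics/ov_top.png

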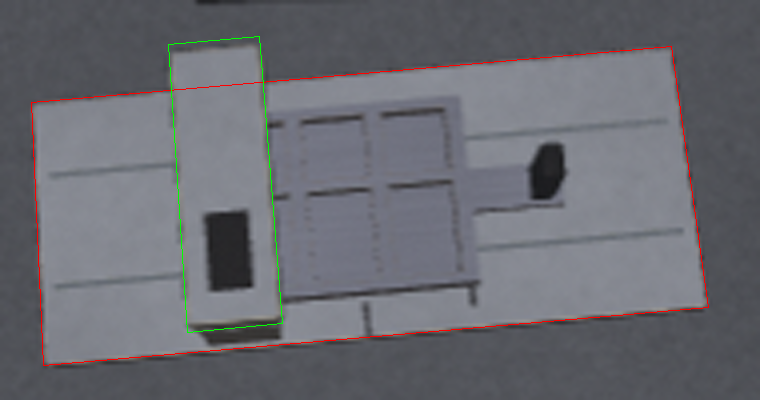

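View pics/ov_scene.png

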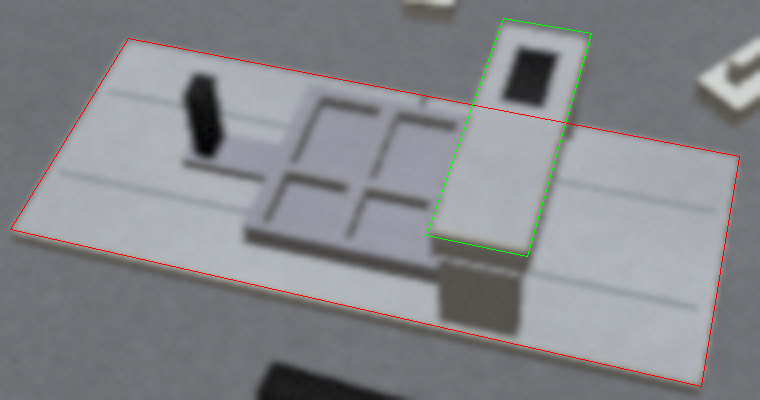

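```bash
cat >> h.py <<'E'
SX,SY,SA=637.1,-46.9,0.0930
def sc(x,y):
    c,s=np.cos(SA),np.sin(SA); return np.array([SX+c*x-s*y,SY+s*x+c*y])
def insc(X):
    c,s=np.cos(SA),np.sin(SA); d=np.array(X[:2])-[SX,SY]; return np.array([c*d[0]+s*d[1],-s*d[0]+c*d[1]])
def plan(x,y,z,yaw):
    """total turn then shift in tool axes to reach TCP (x,y,z), pointing down, tool x at world yaw (mod pi)"""
    o=ctrl.get_obs(); Rc=R.from_rotvec(o["orientation"]); cx=Rc.as_matrix()[:,0]
    cy=np.arctan2(cx[1],cx[0]); d=(yaw-cy+np.pi/2)%np.pi-np.pi/2
    best=None
    for dd in (d,d-np.pi*np.sign(d)):
        q6=o["qpos"][5]-dd
        Y=cy+dd; Rt=R.from_matrix(np.array([[np.cos(Y),np.sin(Y),0],[np.sin(Y),-np.cos(Y),0],[0,0,-1]]))
        turn=(Rc.inv()*Rt).as_rotvec()
        sh=Rt.as_matrix().T@(np.array([x,y,z])-o["ee_pos"]); sh0=Rc.as_matrix().T@(np.array([x,y,z])-o["ee_pos"])
        print("turn",turn.round(3),"shift after turn",sh.round(1),"| shift now-axes",sh0.round(1),"q6~",q6.round(2))
def st():
    o=ctrl.get_obs(); cx=R.from_rotvec(o["orientation"]).as_matrix()
    print("t",round(float(o["t"]),2),"tcp",o["ee_pos"].round(1),"yaw",np.arctan2(cx[1,0],cx[0,0]).round(4),"z",cx[:,2].round(3),"w",round(float(o["width"]),1),"F",o["ft_force"].round(1),"q",o["qpos"].round(2))
E
python3 - <<'E'
from h import *
g=sc(0,-106); print(g); st(); plan(g[0],g[1],180,SA+np.pi/2)
E
```

```text
[ 646.94379584 -152.44193329]
t 1.0 tcp [ 198.3 -592.7  230.7] yaw -1.248 z [ 0. -0. -1.] w 87.9 F [-0.3 -0.2 -0. ] q [-1.27  0.42  1.63  0.    1.09 -0.02]
turn [-0.   -0.    0.23] shift after turn [-396.7 -487.6   50.7] | shift now-axes [-275.2 -565.2   50.7] q6~ 0.21
turn [ 0.    -0.    -2.912] shift after turn [396.7 487.6  50.7] | shift now-axes [-275.2 -565.2   50.7] q6~ -2.93
```

```bash
python3 -m handwheel '[[[0,0,0.115],[0,0,0],1],[[0,0,0.115],[0,0,0],1],[[0,0,0],[-24.8,-30.5,0],1],[[0,0,0],[-24.8,-30.5,0],1],[[0,0,0],[-24.8,-30.5,0],1],[[0,0,0],[-24.8,-30.5,0],1],[[0,0,0],[-24.8,-30.5,0],1],[[0,0,0],[-24.8,-30.5,0],1],[[0,0,0],[-24.8,-30.5,0],1],[[0,0,0],[-24.8,-30.5,0],1]]'; python3 - <<'E'
from h import *
g=sc(0,-106); st(); plan(g[0],g[1],180,SA+np.pi/2)
E
```

```text
t: 1.83
ee_pos: [429.1, -373.6, 230.7]
orientation: [2.293, -2.143, 0.006]
ft_force: [0.2, 0.0, 0.5]
width: 87.5
t 1.83 tcp [ 429.1 -373.6  230.7] yaw -1.5032 z [ 0.001 -0.005 -1.   ] w 87.5 F [0.2 0.  0.5] q [-0.74  0.34  1.76 -0.    1.04  0.77]
turn [-0.    -0.005 -0.025] shift after turn [-200.  -237.5   50.7] | shift now-axes [-206.2 -232.3   49.8] q6~ 0.74
turn [-8.000e-03  1.000e-03  3.116e+00] shift after turn [200.  237.5  50.7] | shift now-axes [-206.2 -232.3   49.8] q6~ 3.89
```

```bash
python3 -m handwheel '[[[0,-0.005,-0.025],[0,0,0],1],[[0,0,0],[-25,-29.7,0],1],[[0,0,0],[-25,-29.7,0],1],[[0,0,0],[-25,-29.7,0],1],[[0,0,0],[-25,-29.7,0],1],[[0,0,0],[-25,-29.7,10],1],[[0,0,0],[-25,-29.7,10],1],[[0,0,0],[-25,-29.7,10],1],[[0,0,0],[-25,-29.7,10],1],[[0,0,0],[0,0,10],1]]'; python3 - <<'E'
from h import *
g=sc(0,-106); st(); plan(g[0],g[1],180,SA+np.pi/2); p=shot("wrist","wr2")
for q in ["grip_top","long_pocket0","square_pocket0","pointer"]: print(q,*find(p,q),sep="\n   ")
E
```

```text
t: 2.67
ee_pos: [660.6, -138.3, 184.3]
orientation: [-2.324, 2.105, -0.017]
ft_force: [-0.6, -0.2, -0.2]
width: 87.7
t 2.67 tcp [ 660.6 -138.3  184.3] yaw -1.4721 z [ 0.012 -0.003 -1.   ] w 87.7 F [-0.6 -0.2 -0.2] q [-0.22  0.54  1.55 -0.    1.04  1.25]
turn [-0.012 -0.004  0.006] shift after turn [12.8 15.   4.3] | shift now-axes [12.7 15.1  4.2] q6~ 1.25
turn [ 0.006 -0.019 -3.136] shift after turn [-12.8 -15.    4.3] | shift now-axes [12.7 15.1  4.2] q6~ -1.89
grip_top
   (0.59, array([ 645.9, -150.3,   85.5]), array([266., 220.]))
   (0.39, array([ 616.9, -418.1,   -1.1]), array([492., 243.]))
long_pocket0
   (0.98, array([605.5,  42.7,  24.9]), array([ 76., 222.]))
   (0.95, array([610.5, -11.5,  23.6]), array([129., 222.]))
   (0.62, array([613.2, -67.1,  23.3]), array([182., 224.]))
square_pocket0
   (0.95, array([670.8,  -7.7,  20.2]), array([127., 164.]))
   (0.62, array([672.2, -62.1,  17.4]), array([182., 167.]))
   (0.58, array([662.4,  44.5,  19.8]), array([ 75., 167.]))
   (0.25, array([426.8, -64.9,   4.7]), array([177., 361.]))
pointer
   (0.97, array([ 568.4, -101.4,   18. ]), array([213., 263.]))
   (0.16, array([673.7, -62.5,  19.7]), array([181., 166.]))
```

View pics/wr2.png

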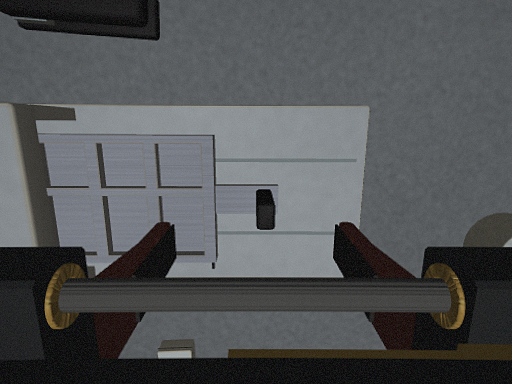

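```bash
python3 -m handwheel '[[[-0.012,-0.004,0.006],[6,7,10],1],[[0,0,0],[6,8,20],1],[[0,0,0],[0,0,25],1],[[0,0,0],[0,0,25],1],[[0,0,0],[0,0,20],1],[[0,0,0],[0,0,10],1],[[0,0,0],[0,0,5],1],[[0,0,0],[0,0,0],1],[[0,0,0],[0,0,0],1],[[0,0,0],[0,0,0],1]]'; python3 - <<'E'
from h import *
g=sc(0,-106); st(); plan(g[0],g[1],64,SA+np.pi/2); p=shot("wrist","wr3")
for q in ["grip_top","pointer"]: print(q,*find(p,q),sep="\n   ")
E
```

```text
t: 3.75
ee_pos: [636.3, -173.5, 72.4]
orientation: [2.296, -2.142, 0.007]
ft_force: [-0.6, 0.8, -0.0]
width: 87.7
t 3.75 tcp [ 636.3 -173.5   72.4] yaw -1.5014 z [ 0.002 -0.004 -1.   ] w 87.7 F [-0.6  0.8 -0. ] q [-0.28  0.67  1.63 -0.    0.84  1.22]
turn [-0.002 -0.004 -0.024] shift after turn [-20.  -12.5   8.4] | shift now-axes [-20.3 -12.1   8.3] q6~ 1.2
turn [-7.000e-03  3.000e-03  3.118e+00] shift after turn [20.  12.5  8.4] | shift now-axes [-20.3 -12.1   8.3] q6~ 4.34
grip_top
   (0.95, array([ 646. , -149.4,   85.8]), array([206., 237.]))
pointer
```

View pics/wr3.png

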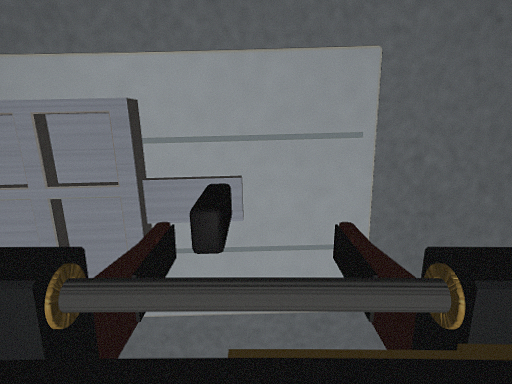

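```bash
python3 -m handwheel '[[[-0.002,-0.004,-0.024],[-5,-3,2],1],[[0,0,0],[-6,-4,2],1],[[0,0,0],[-5,-3,2],1],[[0,0,0],[-3,-2,2],1],[[0,0,0],[-1,-0.5,0.5],1],[[0,0,0],[0,0,0],1],[[0,0,0],[0,0,0],1],[[0,0,0],[0,0,0],0.4],[[0,0,0],[0,0,0],0.2],[[0,0,0],[0,0,0],0.1]]'; python3 - <<'E'
from h import *
g=sc(0,-106); st(); plan(g[0],g[1],64,SA+np.pi/2)
E
```

```text
t: 4.73
ee_pos: [650.3, -148.3, 65.0]
orientation: [-2.328, 2.107, -0.005]
ft_force: [0.4, 0.2, -0.2]
width: 71.2
t 4.73 tcp [ 650.3 -148.3   65. ] yaw -1.4715 z [ 0.003 -0.001 -1.   ] w 71.2 F [ 0.4  0.2 -0.2] q [-0.24  0.69  1.62 -0.    0.84  1.23]
turn [-0.003 -0.001  0.006] shift after turn [3.9 3.7 1. ] | shift now-axes [3.8 3.7 1. ] q6~ 1.24
turn [ 2.000e-03 -5.000e-03 -3.135e+00] shift after turn [-3.9 -3.7  1. ] | shift now-axes [3.8 3.7 1. ] q6~ -1.91
```

```bash
python3 -m handwheel '[[[0,0,0.006],[2,2,1],0],[[0,0,0],[1,1,0],0],[[0,0,0],[0,0,0],0],[[0,0,0],[0,0,0],0],[[0,0,0],[0,0,0],0],[[0,0,0],[0,0,0],0],[[0,0,0],[0,0,0],0],[[0,0,0],[0,0,0],0],[[0,0,0],[0,0,0],0],[[0,0,0],[0,0,0],0]]'; python3 - <<'E'
from h import *
g=sc(0,-106); st(); plan(g[0],g[1],64,SA+np.pi/2); print(insc(ctrl.get_obs()["ee_pos"]))
E
```

```text
t: 5.57
ee_pos: [646.9, -152.6, 64.1]
orientation: [-2.32, 2.116, -0.004]
ft_force: [-0.7, -0.1, 0.3]
width: 16.0
t 5.57 tcp [ 646.9 -152.6   64.1] yaw -1.4788 z [ 0.003 -0.001 -1.   ] w 16.0 F [-0.7 -0.1  0.3] q [-0.25  0.68  1.62  0.    0.83  1.23]
turn [-0.003 -0.001 -0.001] shift after turn [-0.1 -0.   0.1] | shift now-axes [-0.1 -0.   0.1] q6~ 1.23
turn [-2.000e-03  5.000e-03  3.141e+00] shift after turn [0.1 0.  0.1] | shift now-axes [-0.1 -0.   0.1] q6~ 4.37
[-2.97352341e-02 -1.06135007e+02]
```

```bash
python3 -m handwheel '[[[0,0,0],[5,0,0],0],[[0,0,0],[10,0,0],0],[[0,0,0],[10,0,0],0],[[0,0,0],[10,0,0],0],[[0,0,0],[10,0,0],0],[[0,0,0],[7,0,0],0],[[0,0,0],[4,0,0],0],[[0,0,0],[2,0,0],0],[[0,0,0],[0,0,0],0],[[0,0,0],[0,0,0],0]]'; python3 - <<'E'
from h import *
st(); print(insc(ctrl.get_obs()["ee_pos"]))
E
```

```text
t: 6.4
ee_pos: [653.0, -216.0, 64.1]
orientation: [-2.317, 2.116, -0.001]
ft_force: [0.2, 3.5, 1.4]
width: 15.8
t 6.4 tcp [ 653.  -216.    64.1] yaw -1.4802 z [ 0.003  0.002 -1.   ] w 15.8 F [0.2 3.5 1.4] q [-0.34  0.71  1.56  0.    0.86  1.14]
[ 1.24492126e-01 -1.69880839e+02]
```

```bash
python3 -m handwheel '[[[0,0,0],[3,0,0],0],[[0,0,0],[3,0,0],0],[[0,0,0],[3,0,0],0],[[0,0,0],[3,0,0],0],[[0,0,0],[2,0,0],0],[[0,0,0],[2,0,0],0],[[0,0,0],[2,0,0],0],[[0,0,0],[0,0,0],0],[[0,0,0],[0,0,0],0],[[0,0,0],[0,0,0],0]]'; python3 - <<'E'
from h import *
st(); print(insc(ctrl.get_obs()["ee_pos"])); p=shot("wrist","wr4"); s=shot("top","top4",3,(160,110,360,280))
E
```

```text
t: 7.23
ee_pos: [652.9, -215.9, 64.0]
orientation: [-2.316, 2.104, 0.032]
ft_force: [0.0, 4.0, 0.1]
width: 16.4
t 7.23 tcp [ 652.9 -215.9   64. ] yaw -1.475 z [-0.007  0.023 -1.   ] w 16.4 F [0.  4.  0.1] q [-0.35  0.72  1.55  0.03  0.89  1.11]
[ 2.69998562e-02 -1.69693262e+02]
```

View pics/top4.png

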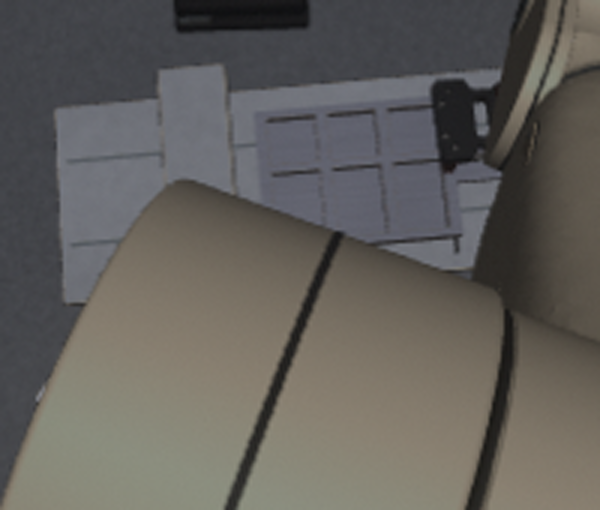

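```bash
python3 -m handwheel '[[[0,0,0],[0,0,0],0.5],[[0,0,0],[0,0,0],1],[[0,0,0],[0,0,0],1],[[0,0,0],[0,0,-10],1],[[0,0,0],[0,0,-15],1],[[0,0,0],[0,0,-15],1],[[0,0,0],[0,0,-10],1],[[0,0,-0.06],[0,0,0],1],[[0,0,-0.1208],[0,0,0],1],[[0,0,-0.1208],[0,0,0],1]]';  python3 -m handwheel '[[[0,0,-0.12],[0,0,0],1],[[0,0,-0.12],[0,0,0],1],[[0,0,-0.12],[0,0,0],1],[[0,0,-0.12],[0,0,0],1],[[0,0,-0.12],[0,0,0],1],[[0,0,-0.12],[0,0,0],1],[[0,0,-0.12],[0,0,0],1],[[0,0,-0.12],[0,0,0],1],[[0,0,-0.12],[0,0,0],1],[[0,0,0],[0,0,0],1]]'; python3 - <<'E'
from h import *
g=sc(0,-170); st(); plan(g[0],g[1],70,SA)
E
```

```text
t: 8.17
ee_pos: [654.5, -220.3, 123.7]
orientation: [-2.606, 1.724, 0.021]
ft_force: [-0.2, 0.4, 0.4]
width: 79.7
t: 9.0
ee_pos: [658.6, -223.1, 139.7]
orientation: [-3.124, 0.062, -0.019]
ft_force: [-0.0, 0.1, 1.2]
width: 87.3
t 9.0 tcp [ 658.6 -223.1  139.7] yaw -0.0395 z [ 0.013  0.016 -1.   ] w 87.3 F [-0.   0.1  1.2] q [-0.35  0.62  1.52  0.02  0.99 -0.33]
turn [-0.016 -0.013 -0.132] shift after turn [-5.  -7.5 69.7] | shift now-axes [-6.8 -5.6 69.8] q6~ -0.46
turn [-0.02   0.024  3.009] shift after turn [ 5.   7.5 69.7] | shift now-axes [-6.8 -5.6 69.8] q6~ 2.68
```

```bash
python3 -m handwheel '[[[-0.008,-0.006,-0.066],[0,0,0],1],[[-0.008,-0.007,-0.05],[0,0,0],1],[[0,0,0],[-2,-3,5],1],[[0,0,0],[-2,-3,10],1],[[0,0,0],[0,-1,15],1],[[0,0,0],[0,0,15],1],[[0,0,0],[0,0,8],1],[[0,0,0],[0,0,3],1],[[0,0,0],[0,0,0],0.5],[[0,0,0],[0,0,0],0]]'; python3 - <<'E'
from h import *
g=sc(0,-170); st(); plan(g[0],g[1],70,SA)
E
```

```text
t: 9.83
ee_pos: [654.1, -215.9, 84.8]
orientation: [3.139, 0.078, 0.008]
ft_force: [-0.1, -0.4, 0.2]
width: 77.3
t 9.83 tcp [ 654.1 -215.9   84.8] yaw 0.0499 z [ 0.005 -0.001 -1.   ] w 77.3 F [-0.1 -0.4  0.2] q [-0.34  0.68  1.56  0.    0.89 -0.39]
turn [ 0.001 -0.005 -0.043] shift after turn [-1.2  0.1 14.8] | shift now-axes [-1.3  0.1 14.8] q6~ -0.43
turn [-8.000e-03 -2.000e-03  3.099e+00] shift after turn [ 1.2 -0.1 14.8] | shift now-axes [-1.3  0.1 14.8] q6~ 2.71
```

```bash
python3 -m handwheel '[[[0,-0.005,-0.043],[-1,0,5],1],[[0,0,0],[0,0,6],0.7],[[0,0,0],[0,0,3],0.4],[[0,0,0],[0,0,0],0],[[0,0,0],[0,0,0],0],[[0,0,0],[0,0,0],0],[[0,0,0],[0,0,0],0],[[0,0,0],[0,0,0],0],[[0,0,0],[0,0,0],0],[[0,0,0],[0,0,0],0]]'; python3 - <<'E'
from h import *
st(); print(insc(ctrl.get_obs()["ee_pos"]))
E
```

```text
t: 10.67
ee_pos: [655.3, -216.9, 73.6]
orientation: [3.135, 0.137, 0.008]
ft_force: [-0.5, -0.3, 0.5]
width: 27.9
t 10.67 tcp [ 655.3 -216.9   73.6] yaw 0.0872 z [ 0.006 -0.003 -1.   ] w 27.9 F [-0.5 -0.3  0.5] q [-0.34  0.7   1.56 -0.    0.88 -0.42]
[   2.36172635 -170.96296767]
```

```bash
python3 -m handwheel '[[[0,0,0],[0,0,0],0],[[0,0,0],[0,0,0],0],[[0,0,0],[0,0,0],0],[[0,0,0],[0,0,0],0],[[0,0,0],[0,0,0],0],[[0,0,0],[0,0,0],0],[[0,0,0],[0,0,0],0],[[0,0,0],[0,0,0],0],[[0,0,0],[0,0,0],0],[[0,0,0],[0,0,0],0]]'; python3 - <<'E'
from h import *
st(); print(insc(ctrl.get_obs()["ee_pos"]))
E
```

```text
t: 11.5
ee_pos: [654.3, -217.0, 73.6]
orientation: [3.135, 0.139, 0.004]
ft_force: [-0.2, -0.0, 0.5]
width: 23.8
t 11.5 tcp [ 654.3 -217.    73.6] yaw 0.0886 z [ 0.003 -0.003 -1.   ] w 23.8 F [-0.2 -0.   0.5] q [-0.34  0.7   1.56 -0.    0.88 -0.42]
[   1.3381123  -170.91762706]
```

```bash
python3 -m handwheel '[[[0,0,0],[0,0,0],0.5],[[0,0,0],[0,0,0],1],[[0,0,0],[0,0,0],1],[[0,0,0],[0,0,0],1],[[0,0,0],[0,0,-15],1],[[0,0,0],[0,0,-25],1],[[0,0,0],[0,0,-25],1],[[0,0,0],[0,0,-20],1],[[0,0,0],[0,0,0],1],[[0,0,0],[0,0,0],1]]'; python3 - <<'E'
from h import *
st(); p=shot("wrist","wr5"); st()
print(p["camera_matrix"],p["dist"],-cam(p)[0].T@cam(p)[1])
for q in ["grip_top","pointer","mark","long_pocket0","square_pocket0"]: print(q,*[(a,b,insc(b).round(1),c) for a,b,c in find(p,q)],sep="\n   ")
E
```

```text
t: 12.33
ee_pos: [654.3, -216.5, 165.5]
orientation: [3.136, 0.136, 0.006]
ft_force: [-0.3, -0.5, -0.1]
width: 86.6
t 12.33 tcp [ 654.3 -216.5  165.5] yaw 0.087 z [ 0.004 -0.003 -1.   ] w 86.6 F [-0.3 -0.5 -0.1] q [-0.34  0.58  1.52 -0.    1.03 -0.42]
t 12.38 tcp [ 654.8 -216.6  165.7] yaw 0.087 z [ 0.005 -0.003 -1.   ] w 87.1 F [0.8 0.2 0.3] q [-0.34  0.58  1.52 -0.    1.03 -0.42]
[[311.93886633   0.         254.31337744]
 [  0.         311.93886633 196.57724765]
 [  0.           0.           1.        ]] [0.02324383 0.         0.         0.         0.        ] [ 648.29164814 -150.20801844  319.06211558]
grip_top
   (0.58, array([ 652. , -214.1,   87.7]), array([  -0.7, -167.9]), array([251., 203.]))
pointer
   (0.94, array([ 575.3, -167.2,   18.2]), array([ -72.7, -114. ]), array([174., 129.]))
mark
long_pocket0
   (0.72, array([614.1, -77.8,  24. ]), array([-25.8, -28.6]), array([220.,  26.]))
   (0.58, array([ 621.6, -132.2,   20.8]), array([-23.4, -83.5]), array([225.,  94.]))
   (0.35, array([673.7, -75.3,  25.5]), array([ 33.8, -31.7]), array([290.,  29.]))
square_pocket0
   (0.86, array([ 677. , -127.8,   21.7]), array([ 32.2, -84.3]), array([287.,  95.]))
   (0.82, array([676.5, -72.6,  21.7]), array([ 36.8, -29.2]), array([294.,  27.]))
```

View pics/wr5.png

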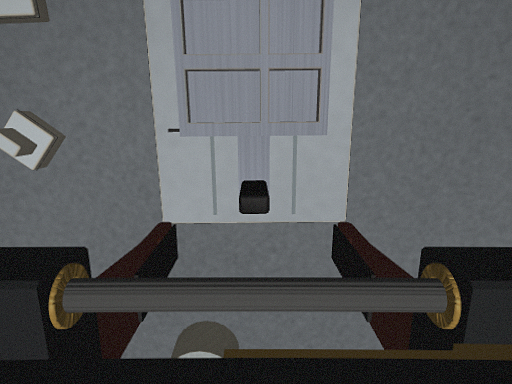

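```bash
python3 -m handwheel '[[[0,0,0],[0,-10,-5],1],[[0,0,0],[0,-20,-5],1],[[0,0,0],[0,-25,-5],1],[[0,0,0],[0,-25,-5],1],[[0,0,0],[0,-15,-5],1],[[0,0,0],[0,-8,0],1],[[0,0,0],[0,-3,0],1],[[0,0,0],[0,0,0],1],[[0,0,0],[0,0,0],1],[[0,0,0],[0,0,0],1]]'; python3 - <<'E'
from h import *
import pickle
st(); p=shot("wrist","wr6"); st(); pickle.dump(p,open("wr6.pkl","wb"))
for q in ["grip_top","pointer","mark","long_pocket0","square_pocket0"]: print(q,*[(a,b,insc(b).round(1),c) for a,b,c in find(p,q)],sep="\n   ")
E
```

```text
t: 13.47
ee_pos: [640.8, -104.3, 183.8]
orientation: [-3.137, -0.134, 0.014]
ft_force: [-1.2, -0.0, -0.7]
width: 87.4
t 13.47 tcp [ 640.8 -104.3  183.8] yaw 0.0856 z [-0.009  0.001 -1.   ] w 87.4 F [-1.2 -0.  -0.7] q [-0.18  0.51  1.6  -0.    1.04 -0.26]
t 13.52 tcp [ 640.8 -104.5  183.7] yaw 0.0852 z [-0.009  0.001 -1.   ] w 87.6 F [ 0.7 -0.5 -1.1] q [-0.18  0.51  1.6  -0.    1.04 -0.26]
grip_top
   (0.77, array([ 651.1, -216. ,   86.5]), array([  -1.8, -169.7]), array([256., 319.]))
   (0.43, array([ 573.8, -165.4,   15.8]), array([ -74. , -112.1]), array([190., 233.]))
pointer
   (0.87, array([ 572.8, -166.8,   17.2]), array([ -75.2, -113.4]), array([188., 234.]))
mark
   (0.92, array([560.3, -29. ,  15.8]), array([-74.8,  25. ]), array([181., 102.]))
long_pocket0
   (0.83, array([611.5, -21.3,  25.3]), array([-23.1,  27.9]), array([232.,  98.]))
   (0.6, array([614.9, -77.1,  24.7]), array([-24.9, -28. ]), array([232., 157.]))
square_pocket0
   (0.78, array([675.5, -73.9,  22.9]), array([ 35.7, -30.4]), array([292., 158.]))
   (0.67, array([667.5, -20.6,  20.4]), array([32.7, 23.4]), array([290., 103.]))
   (0.63, array([ 676.9, -125.9,   20.9]), array([ 32.3, -82.4]), array([288., 207.]))
```

View pics/wr6.png

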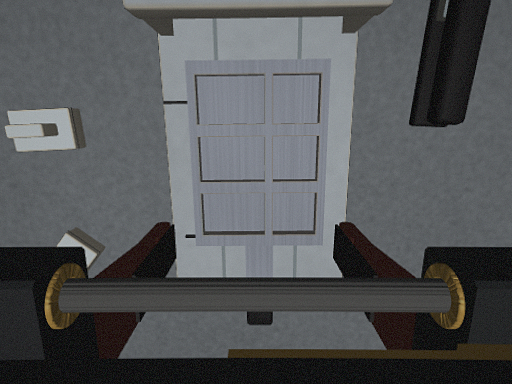

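```bash
python3 - <<'E'
from h import *
import pickle
p=pickle.load(open("wr6.pkl","rb"))
print([insc(a).round(1) for a in ray(p,[(186,60),(330.5,59),(324,245),(195,245)],34)])
for pts in ([(-66,62),(66,62),(66,-118),(-66,-118)],):
  im=cv2.resize(p["pixels"][40:270,150:370,::-1],None,fx=3.4,fy=2.6*3.4/2.6,interpolation=cv2.INTER_CUBIC)[:780]
  def L(pts,z,col):
    X=np.array([[*sc(*a),z] for a in pts]); uv=(proj(p,X)-[150,40]+.5)*3.4
    cv2.polylines(im,[uv.round().astype(np.int32)],True,col,1)
  L([(-66,62),(66,62),(66,-118),(-66,-118)],34,(0,0,255))
  for j in (-1,0,1):
    yc=-28+56*j
    L([(-58,yc-22),(6,yc-22),(6,yc+22),(-58,yc+22)],34,(0,255,0)); L([(14,yc-22),(58,yc-22),(58,yc+22),(14,yc+22)],34,(255,0,0))
  L([(95,250),(95,-210),(-95,-210),(-95,250)],14,(0,255,255))
im=im[:600] if im.shape[0]<=600 else cv2.resize(im,None,fx=600/im.shape[0],fy=600/im.shape[0])
cv2.imwrite("pics/ov6.png",im); print(im.shape)
E
```

```text
[array([-63.3,  60.1]), array([66.6, 59.7]), array([  69.4, -119.4]), array([ -64.9, -118.9])]
(600, 575, 3)
```

View pics/ov6.png

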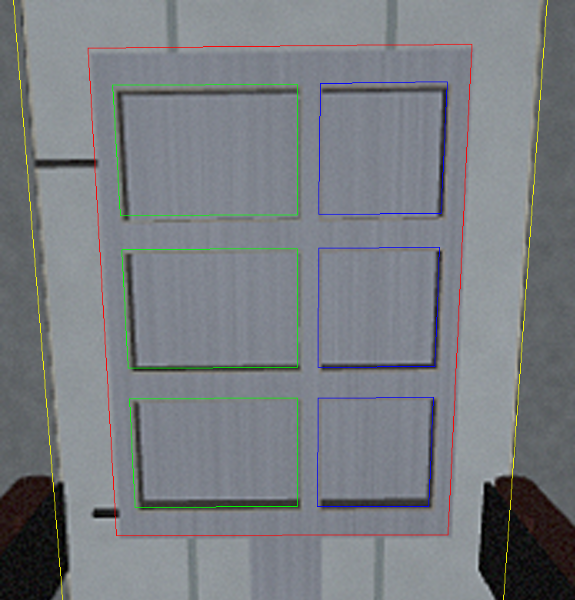

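```bash
python3 - <<'E'
from h import *
p=shot("top")
uv=np.array([(460,97),(479,281)])/4+[170,120]-.4
print("plate end",[insc(a).round(1) for a in ray(p,uv,34)])
uv=np.array([(671,47),(707,307)])/4+[170,120]-.4
print("bed end",[insc(a).round(1) for a in ray(p,uv,14)])
uv=np.array([(367,320),(474,296)])/4+[170,120]-.4
print("mark",insc(ray(p,uv[:1],14)[0]),"pointer",insc(ray(p,uv[1:],20)[0]))
# scene
s=shot("scene")
uv=np.array([(312,85),(245,233)])/4+[150,180]-.4
print("plate end scene",[insc(a).round(1) for a in ray(s,uv,34)])
E
```

```text
plate end [array([ 63.9, -52.7]), array([-66.5, -52.1])]
bed end [array([  94.5, -209.7]), array([ -95.1, -209.4])]
mark [-83.27940838  25.34085632] pointer [-74.13260026 -49.0454852 ]
plate end scene [array([-65.6, -50.9]), array([ 71.3, -49. ])]
```

```bash
python3 - <<'E'
from h import *
g=sc(11.5,-28); st(); plan(g[0],g[1],70,SA)
E
```

```text
t 13.87 tcp [ 640.8 -103.9  183.9] yaw 0.0855 z [-0.009  0.001 -1.   ] w 87.7 F [ 0.8 -0.1  0.1] q [-0.18  0.51  1.6  -0.    1.04 -0.26]
turn [-0.002  0.009 -0.007] shift after turn [ 13.2 -29.1 113.9] | shift now-axes [ 13.9 -29.  113.9] q6~ -0.27
turn [1.400e-02 3.000e-03 3.134e+00] shift after turn [-13.2  29.1 113.9] | shift now-axes [ 13.9 -29.  113.9] q6~ 2.87
```

```bash
python3 -m handwheel '[[[0,0.009,-0.007],[3,-6,5],0.5],[[0,0,0],[4,-9,15],0.5],[[0,0,0],[3,-8,20],0.45],[[0,0,0],[1,-3,22],0.45],[[0,0,0],[0,-1,15],0.45],[[0,0,0],[0,0,12],0.45],[[0,0,0],[0,0,8],0.45],[[0,0,0],[0,0,3],0.45],[[0,0,0],[0,0,0],0.45],[[0,0,0],[0,0,0],0.45]]'; python3 - <<'E'
from h import *
g=sc(11.5,-28); st(); plan(g[0],g[1],34,SA); print(insc(ctrl.get_obs()["ee_pos"]))
E
```

```text
t: 14.7
ee_pos: [652.1, -73.0, 79.5]
orientation: [-3.136, -0.148, -0.012]
ft_force: [-0.3, -0.4, -0.4]
width: 39.8
t 14.7 tcp [652.1 -73.   79.5] yaw 0.0943 z [ 0.008  0.002 -1.   ] w 39.8 F [-0.3 -0.4 -0.4] q [-0.13  0.65  1.64  0.    0.84 -0.23]
turn [-0.001 -0.008  0.001] shift after turn [-1.   0.6 45.5] | shift now-axes [-1.4  0.7 45.5] q6~ -0.23
turn [ 1.20e-02 -2.00e-03 -3.14e+00] shift after turn [ 1.  -0.6 45.5] | shift now-axes [-1.4  0.7 45.5] q6~ -3.37
[ 12.53606003 -27.3943046 ]
```

```bash
python3 -m handwheel '[[[0,-0.008,0],[-1,0.5,8],0.45],[[0,0,0],[0,0,12],0.45],[[0,0,0],[0,0,12],0.45],[[0,0,0],[0,0,7],0.45],[[0,0,0],[0,0,3],0.3],[[0,0,0],[0,0,1],0.1],[[0,0,0],[0,0,0],0],[[0,0,0],[0,0,0],0],[[0,0,0],[0,0,0],0],[[0,0,0],[0,0,0],0]]'; python3 - <<'E'
from h import *
st(); print(insc(ctrl.get_obs()["ee_pos"]))
E
```

```text
t: 15.53
ee_pos: [650.7, -74.6, 33.8]
orientation: [-3.137, -0.147, 0.003]
ft_force: [-0.2, -0.9, -2.4]
width: 7.6
t 15.53 tcp [650.7 -74.6  33.8] yaw 0.0938 z [-0.002  0.001 -1.   ] w 7.6 F [-0.2 -0.9 -2.4] q [-0.13  0.72  1.65  0.    0.78 -0.23]
[ 10.96902728 -28.89154083]
```

```bash
python3 -m handwheel '[[[0,0,0],[0,0,0],0.3],[[0,0,0],[0,0,0],0.45],[[0,0,0],[0,0,-10],0.45],[[0,0,0],[0,0,-15],0.45],[[0,0,0],[0,0,-15],0.45],[[0,0,0.12],[0,0,-5],0.45],[[0,0,0.12],[0,0,0],0.45],[[0,0,0.12],[0,0,0],0.45],[[0,0,0.12],[0,0,0],0.45],[[0,0,0.12],[0,0,0],0.45]]';  python3 -m handwheel '[[[0,0,0.12],[0,0,0],0.45],[[0,0,0.12],[0,0,0],0.45],[[0,0,0.12],[0,0,0],0.45],[[0,0,0.12],[0,0,0],0.45],[[0,0,0.12],[0,0,0],0.45],[[0,0,0.12],[0,0,0],0.45],[[0,0,0.1],[0,0,0],0.45],[[0,0,0.05],[0,0,0],0.45],[[0,0,0],[0,0,0],0.45],[[0,0,0],[0,0,0],0.45]]'; sed -i 's/^SX,SY,SA=.*/SX,SY,SA=638.0,-46.9,0.0956/' h.py; python3 - <<'E'
from h import *
print(insc([650.7,-74.6]))
g=sc(-26,-56); st(); plan(g[0],g[1],36,SA+np.pi/2)
E
```

```text
t: 16.37
ee_pos: [656.6, -74.8, 94.2]
orientation: [-3.031, 0.817, -0.02]
ft_force: [1.3, -1.0, -0.4]
width: 39.4
t: 17.2
ee_pos: [664.7, -75.2, 114.7]
orientation: [-2.347, 2.056, -0.045]
ft_force: [0.1, 0.1, -0.0]
width: 39.7
[  9.99792109 -28.7857877 ]
t 17.2 tcp [664.7 -75.2 114.7] yaw -1.439 z [ 0.036 -0.003 -0.999] w 39.7 F [ 0.1  0.1 -0. ] q [-0.13  0.61  1.62  0.    0.88  1.31]
turn [-0.035 -0.007  0.036] shift after turn [25.3 49.9 78.7] | shift now-axes [22.9 53.5 77. ] q6~ 1.34
turn [ 0.011 -0.055 -3.105] shift after turn [-25.3 -49.9  78.7] | shift now-axes [22.9 53.5 77. ] q6~ -1.8
```

```bash
python3 -m handwheel '[[[-0.035,-0.007,0.036],[0,0,0],0.45],[[0,0,0],[4,8,5],0.45],[[0,0,0],[7,14,10],0.45],[[0,0,0],[7,14,10],0.45],[[0,0,0],[4,8,8],0.45],[[0,0,0],[1,3,5],0.45],[[0,0,0],[0,0,2],0.45],[[0,0,0],[0,0,0],0.45],[[0,0,0],[0,0,0],0.45],[[0,0,0],[0,0,0],0.45]]'; python3 - <<'E'
from h import *
g=sc(-26,-56); st(); plan(g[0],g[1],36,SA+np.pi/2)
E
```

```text
t: 18.03
ee_pos: [619.9, -104.5, 76.9]
orientation: [-2.336, 2.092, -0.013]
ft_force: [-0.7, 0.3, 0.9]
width: 39.4
t 18.03 tcp [ 619.9 -104.5   76.9] yaw -1.4605 z [ 0.01  -0.001 -1.   ] w 39.4 F [-0.7  0.3  0.9] q [-0.19  0.62  1.71  0.    0.8   1.27]
turn [-0.01  -0.002  0.015] shift after turn [ 0.4  2.5 40.9] | shift now-axes [ 0.3  2.9 40.9] q6~ 1.29
turn [ 3.000e-03 -1.500e-02 -3.127e+00] shift after turn [-0.4 -2.5 40.9] | shift now-axes [ 0.3  2.9 40.9] q6~ -1.85
```

```bash
python3 -m handwheel '[[[-0.01,-0.002,0.015],[0,2,7],0.45],[[0,0,0],[0,0,10],0.45],[[0,0,0],[0,0,12],0.45],[[0,0,0],[0,0,7],0.45],[[0,0,0],[0,0,2],0.3],[[0,0,0],[0,0,0],0.1],[[0,0,0],[0,0,0],0],[[0,0,0],[0,0,0],0],[[0,0,0],[0,0,0],0],[[0,0,0],[0,0,0],0]]'; python3 - <<'E'
from h import *
st(); print(insc(ctrl.get_obs()["ee_pos"]))
E
```

```text
t: 18.87
ee_pos: [619.3, -104.0, 34.3]
orientation: [2.325, -2.112, 0.0]
ft_force: [0.8, 1.2, -4.1]
width: 11.7
t 18.87 tcp [ 619.3 -104.    34.3] yaw -1.475 z [-0.    -0.001 -1.   ] w 11.7 F [ 0.8  1.2 -4.1] q [-0.19  0.69  1.71 -0.    0.74  1.29]
[-24.06031118 -55.07224498]
```

```bash
python3 -m handwheel '[[[0,0,0],[0,0,0],0.3],[[0,0,0],[0,0,0],0.45],[[0,0,0],[0,0,-10],0.45],[[0,0,0],[0,0,-15],0.45],[[0,0,0],[0,0,-20],0.6],[[0,0,0],[-3,10,-15],1],[[0,0,0],[-8,25,-15],1],[[0,0,0],[-8,28,-10],1],[[0,0,0],[-8,28,-5],1],[[0,0,0],[-8,28,0],1]]'; python3 - <<'E'
from h import *
st(); plan(424,-67,160,SA+np.pi/2)
E
```

```text
t: 19.7
ee_pos: [501.7, -80.8, 135.1]
orientation: [-2.32, 2.108, -0.018]
ft_force: [0.3, -0.0, 0.8]
width: 74.5
t 19.7 tcp [501.7 -80.8 135.1] yaw -1.4754 z [ 0.013 -0.002 -1.   ] w 74.5 F [ 0.3 -0.   0.8] q [-0.18  0.39  1.96 -0.    0.78  1.29]
turn [-0.013 -0.004 -0.   ] shift after turn [-21.2  76.  -24.9] | shift now-axes [-21.1  75.7 -25.9] q6~ 1.29
turn [-0.006  0.02   3.141] shift after turn [ 21.2 -76.  -24.9] | shift now-axes [-21.1  75.7 -25.9] q6~ 4.43
```

```bash
python3 -m handwheel '[[[-0.01,-0.004,0],[-5,20,-7],1],[[0,0,0],[-5,16,-7],1],[[0,0,0],[-4,12,-7],1],[[0,0,0],[-3,8,0],1],[[0,0,0],[-1,4,0],1],[[0,0,0],[0,0,0],1],[[0,0,0],[0,0,0],1],[[0,0,0],[0,0,0],1],[[0,0,0],[0,0,0],1],[[0,0,0],[0,0,0],1]]'; python3 - <<'E'
from h import *
st(); p=shot("wrist","wr7"); st()
for q in ["long0","square0"]: print(q,*find(p,q),sep="\n   ")
import pickle; pickle.dump(p,open("wr7.pkl","wb"))
E
```

```text
t: 20.53
ee_pos: [434.6, -67.3, 161.6]
orientation: [-2.321, 2.109, -0.01]
ft_force: [0.3, 0.4, 0.1]
width: 87.5
t 20.53 tcp [434.6 -67.3 161.6] yaw -1.4751 z [ 0.008 -0.    -1.   ] w 87.5 F [0.3 0.4 0.1] q [-0.18  0.26  2.08  0.    0.79  1.29]
t 20.58 tcp [434.7 -67.3 161.6] yaw -1.4751 z [ 0.008 -0.    -1.   ] w 87.7 F [-0.3 -0.8  0.5] q [-0.18  0.26  2.08  0.    0.79  1.29]
long0
   (0.6, array([426.8, -65.7,   3.2]), array([252., 194.]))
   (0.32, array([ 573.8, -164.5,   15.4]), array([379.,  46.]))
square0
   (0.87, array([ 446.9, -199.7,   -2.3]), array([382., 186.]))
```

View pics/wr7.png

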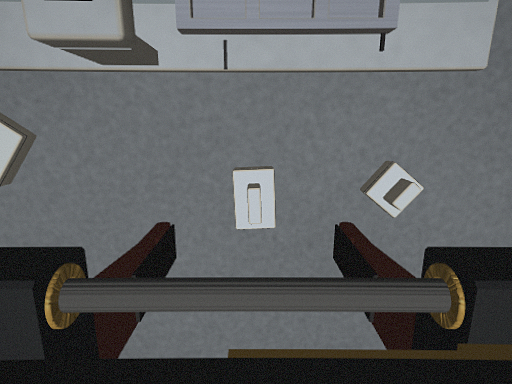

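```bash
cat >> h.py <<'E'
from scipy.optimize import least_squares
def model(kind):
    a=30 if kind=="long" else 20; r=17 if kind=="long" else 13
    lid=[(-a,-20,22),(a,-20,22),(a,20,22),(-a,20,22)]; rib=[(-r,-6,46),(r,-6,46),(r,6,46),(-r,6,46)]
    return np.array(lid+rib,float)
def place(v,m,z0=0):
    c,s=np.cos(v[2]),np.sin(v[2]); return np.c_[v[0]+c*m[:,0]-s*m[:,1],v[1]+s*m[:,0]+c*m[:,1],m[:,2]+z0]
def edgefit(p,kind,v0,z0=0,sgn=None,fn=None):
    """refine pose by aligning model outline with gradient magnitude"""
    g=cv2.GaussianBlur(cv2.cvtColor(p["pixels"],cv2.COLOR_RGB2GRAY).astype(np.float32),(0,0),1.0)
    gx=cv2.Sobel(g,cv2.CV_32F,1,0,ksize=3);gy=cv2.Sobel(g,cv2.CV_32F,0,1,ksize=3); 
    mag=np.sqrt(gx*gx+gy*gy); mag=np.minimum(mag,150)
    m=model(kind); pts=[]
    for b in (0,4):
        for i in range(4):
            A,B=m[b+i],m[b+(i+1)%4]; pts+= [A+(B-A)*t for t in np.linspace(.05,.95,25)]
    pts=np.array(pts)
    def cost(v):
        uv=proj(p,place(v,pts,z0)).astype(np.float32)
        return -float(cv2.remap(mag,uv[:,0].reshape(1,-1),uv[:,1].reshape(1,-1),cv2.INTER_LINEAR).mean())
    from scipy.optimize import minimize
    best=None
    for dx in (-6,-3,0,3,6):
        for dy in (-6,-3,0,3,6):
            for da in (-.1,0,.1):
                x=np.array(v0,float)+[dx,dy,da]; c=cost(x)
                if best is None or c<best[0]: best=(c,x)
    r=minimize(cost,best[1],method="Nelder-Mead",options=dict(initial_simplex=[best[1]+d for d in np.array([[0,0,0],[2,0,0],[0,2,0],[0,0,.08]])]))
    v=r.x
    if fn:
        uv=proj(p,place(v,m,z0)); c0=np.clip(uv.mean(0).astype(int)-60,0,[392,264]); im=cv2.resize(p["pixels"][c0[1]:c0[1]+120,c0[0]:c0[0]+120,::-1],None,fx=4,fy=4,interpolation=cv2.INTER_CUBIC)
        for b in (0,4): cv2.polylines(im,[((uv[b:b+4]-c0+.5)*4).round().astype(np.int32)],True,(0,0,255) if b else (0,200,0),1)
        cv2.imwrite(f"pics/{fn}.png",im)
    return v,r.fun
E
python3 - <<'E'
from h import *
import pickle
p=pickle.load(open("wr7.pkl","rb"))
v,c=edgefit(p,"long",(426,-66,0.05),fn="fit7a"); print(v,c)
for a in (0.4,0.8,-.4,-.8,1.2,-1.2): print(a,*edgefit(p,"square",(447,-200,a),fn="fit7b%g"%a))
plan(v[0],v[1],33,v[2]+np.pi/2)
E
```

```text
[ 4.25867750e+02 -6.73226309e+01  1.35540877e-01] -107.02183532714844
0.4 [ 4.49557384e+02 -1.96305703e+02  1.19395267e-01] -82.18582153320312
0.8 [ 448.41968689 -200.41020629    0.97705687] -92.51664733886719
-0.4 [ 448.618998   -201.95120266   -0.60329102] -130.3920440673828
-0.8 [ 448.57089074 -201.83869097   -0.61332466] -130.33135986328125
1.2 [ 448.35803115 -200.39148709    0.97723397] -92.55758666992188
-1.2 [ 448.56453607 -202.01114657   -0.59872539] -130.3948974609375
turn [-0.008 -0.001 -0.04 ] shift after turn [ -1.    8.4 128.6] | shift now-axes [ -0.8   9.4 128.5] q6~ 1.25
turn [-2.000e-03  1.200e-02  3.102e+00] shift after turn [  1.   -8.4 128.6] | shift now-axes [ -0.8   9.4 128.5] q6~ 4.39
```

View pics/fit7a.png

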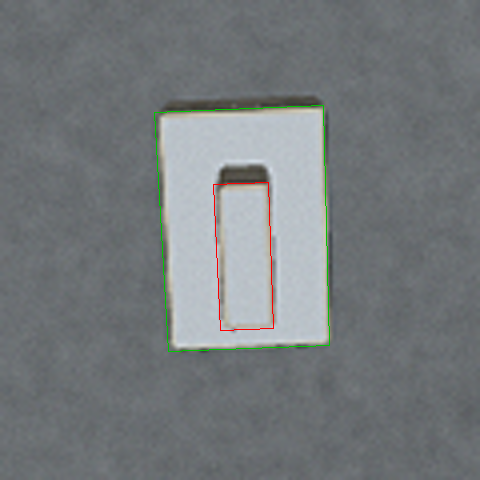

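```bash
python3 - <<'E'
from h import *
import pickle
from scipy.optimize import minimize
p=pickle.load(open("wr6.pkl","rb"))
g=cv2.GaussianBlur(cv2.cvtColor(p["pixels"],cv2.COLOR_RGB2GRAY).astype(np.float32),(0,0),1.0)
mag=np.minimum(np.hypot(cv2.Sobel(g,cv2.CV_32F,1,0),cv2.Sobel(g,cv2.CV_32F,0,1)),60)
pts=[]
def rect(x0,x1,y0,y1):
    c=[(x0,y0),(x1,y0),(x1,y1),(x0,y1)]
    for i in range(4):
        A,B=np.array(c[i]),np.array(c[(i+1)%4]); 
        for t in np.linspace(.02,.98,40): pts.append([*(A+(B-A)*t),34.])
rect(-66,66,-90,90)
for j in(-56,0,56): rect(-58,6,j-22,j+22); rect(14,58,j-22,j+22)
pts=np.array(pts)
def cost(v):
    uv=proj(p,place(v,pts)).astype(np.float32); return -float(cv2.remap(mag,uv[:,:1],uv[:,1:],cv2.INTER_LINEAR).mean())
v0=np.array([*sc(0,-27.07),SA])
for d in ([0,0,0],[2,0,0],[0,-3,0],[2,-3,0]):
    r=minimize(cost,v0+d,method="Nelder-Mead",options=dict(initial_simplex=[v0+d+e for e in np.array([[0,0,0],[2,0,0],[0,2,0],[0,0,.02]])])); print(r.x,r.fun,"minus touch",(r.x-v0).round(3),insc(r.x[:2]))
E
```

```text
[ 6.41732357e+02 -7.61000399e+01  9.57124578e-02] -40.59672927856445 minus touch [ 1.148 -2.254  0.   ] [  0.92804093 -29.42297671]
[ 6.41728963e+02 -7.61140050e+01  9.59785037e-02] -40.594871520996094 minus touch [ 1.145 -2.268  0.   ] [  0.92332899 -29.43655405]
[ 6.41733675e+02 -7.60975011e+01  9.59013184e-02] -40.59599685668945 minus touch [ 1.15  -2.251  0.   ] [  0.9295945  -29.42057529]
[ 6.41760905e+02 -7.60855689e+01  9.56709396e-02] -40.590946197509766 minus touch [ 1.177 -2.239  0.   ] [  0.95783982 -29.41129683]
```

```bash
cat >> h.py <<'E'
def unbias(p_yaw,v,b=(0.9,2.35)):
    tx=np.array([np.cos(p_yaw),np.sin(p_yaw)]); ty=np.array([np.sin(p_yaw),-np.cos(p_yaw)])
    return np.array([*(np.array(v[:2])-b[0]*tx-b[1]*ty),v[2]])
E
python3 - <<'E'
from h import *
v=unbias(-1.475,(425.87,-67.32,0.1355)); print(v); plan(v[0],v[1],33,v[2]+np.pi/2)
E
```

```text
[ 4.28123140e+02 -6.61993493e+01  1.35500000e-01]
turn [-0.008 -0.001 -0.04 ] shift after turn [ -1.8   6.  128.6] | shift now-axes [ -1.7   7.1 128.6] q6~ 1.25
turn [-2.000e-03  1.200e-02  3.102e+00] shift after turn [  1.8  -6.  128.6] | shift now-axes [ -1.7   7.1 128.6] q6~ 4.39
```

```bash
python3 -m handwheel '[[[-0.008,-0.001,-0.04],[-1,3,8],0.6],[[0,0,0],[-1,2,15],0.6],[[0,0,0],[0,1,20],0.6],[[0,0,0],[0,0,18],0.6],[[0,0,0],[0,0,10],0.6],[[0,0,0],[0,0,5],0.6],[[0,0,0],[0,0,2],0.6],[[0,0,0],[0,0,0],0.6],[[0,0,0],[0,0,0],0.6],[[0,0,0],[0,0,0],0.6]]'; python3 - <<'E'
from h import *
v=unbias(-1.475,(425.87,-67.32,0.1355)); st(); plan(v[0],v[1],33,v[2]+np.pi/2)
E
```

```text
t: 21.52
ee_pos: [430.9, -66.5, 81.2]
orientation: [-2.368, 2.062, -0.004]
ft_force: [0.3, -0.4, -0.1]
width: 53.0
t 21.52 tcp [430.9 -66.5  81.2] yaw -1.4331 z [ 0.003 -0.001 -1.   ] w 53.0 F [ 0.3 -0.4 -0.1] q [-0.18  0.41  2.13 -0.    0.59  1.25]
turn [-0.003 -0.001  0.002] shift after turn [-0.6  2.7 48.2] | shift now-axes [-0.7  2.8 48.2] q6~ 1.26
turn [ 1.000e-03 -4.000e-03 -3.139e+00] shift after turn [ 0.6 -2.7 48.2] | shift now-axes [-0.7  2.8 48.2] q6~ -1.89
```

```bash
python3 -m handwheel '[[[-0.003,-0.001,0.002],[-0.5,2.5,8],0.6],[[0,0,0],[0,0,12],0.6],[[0,0,0],[0,0,13],0.6],[[0,0,0],[0,0,9],0.5],[[0,0,0],[0,0,3],0.4],[[0,0,0],[0,0,0],0.2],[[0,0,0],[0,0,0],0],[[0,0,0],[0,0,0],0],[[0,0,0],[0,0,0],0],[[0,0,0],[0,0,0],0]]'; python3 - <<'E'
from h import *
v=unbias(-1.475,(425.87,-67.32,0.1355)); st(); plan(v[0],v[1],33,v[2]+np.pi/2)
E
```

```text
t: 22.35
ee_pos: [431.0, -66.9, 36.8]
orientation: [-2.363, 2.064, -0.01]
ft_force: [-0.6, 0.0, -1.0]
width: 12.0
t 22.35 tcp [431.  -66.9  36.8] yaw -1.4357 z [ 0.007 -0.001 -1.   ] w 12.0 F [-0.6  0.  -1. ] q [-0.18  0.51  2.14 -0.    0.48  1.25]
turn [-0.007 -0.002 -0.   ] shift after turn [-1.1  2.8  3.8] | shift now-axes [-1.1  2.8  3.8] q6~ 1.25
turn [-0.004  0.011  3.141] shift after turn [ 1.1 -2.8  3.8] | shift now-axes [-1.1  2.8  3.8] q6~ 4.4
```

```bash
python3 -m handwheel '[[[0,0,0],[0,0,0],0],[[0,0,0],[0,0,-5],0],[[0,0,0],[0,0,-12],0],[[0,0,0],[0,0,-20],0],[[0,0,0],[0,0,-20],0],[[0,0,0],[0,0,-15],0],[[0,0,0],[0,0,-8],0],[[0,0,0],[0,0,0],0],[[0,0,0],[0,0,0],0],[[0,0,0],[0,0,0],0]]'; python3 - <<'E'
from h import *
st(); g=sc(-26+2.8,-27.07); plan(g[0],g[1],100,SA+np.pi/2); p=shot("wrist","wr8")
E
```

```text
t: 23.18
ee_pos: [429.7, -66.7, 122.3]
orientation: [-2.363, 2.064, -0.011]
ft_force: [0.4, 0.3, -1.0]
width: 12.1
t 23.18 tcp [429.7 -66.7 122.3] yaw -1.4357 z [ 0.008 -0.002 -1.   ] w 12.1 F [ 0.4  0.3 -1. ] q [-0.18  0.33  2.12 -0.    0.69  1.25]
turn [-0.008 -0.002  0.04 ] shift after turn [  27.3 -186.    22.3] | shift now-axes [  34.6 -184.6   23.8] q6~ 1.29
turn [ 0.004 -0.012 -3.102] shift after turn [-27.3 186.   22.3] | shift now-axes [  34.6 -184.6   23.8] q6~ -1.85
```

View pics/wr8.png

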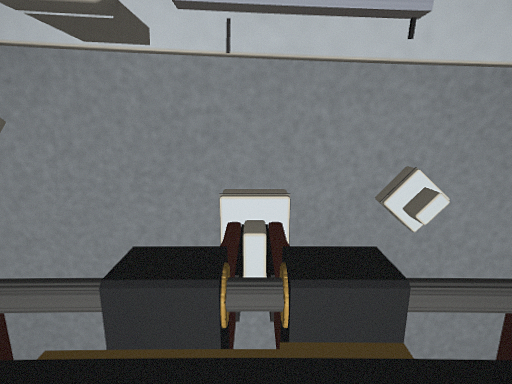

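```bash
cat >> h.py <<'E'
def heldedge(p,u,vrow,dz):
    o=ctrl.get_obs(); Rm=R.from_rotvec(o["orientation"]).as_matrix(); z=o["ee_pos"][2]-dz
    X=ray(p,[(u,vrow)],z)[0]; return (Rm.T@(X-o["ee_pos"])).round(1)
E
python3 - <<'E'
from h import *
p=shot("wrist","h1",6,(200,170,320,260))
print(heldedge(p,255,195.5,36.8-22),heldedge(p,221,210,36.8-22),heldedge(p,290,210,36.8-22))
E
```

```text
[  0.3 -24.8  15. ] [-18.9 -16.4  14.9] [ 20.  -16.4  14.9]
```

View pics/h1.png

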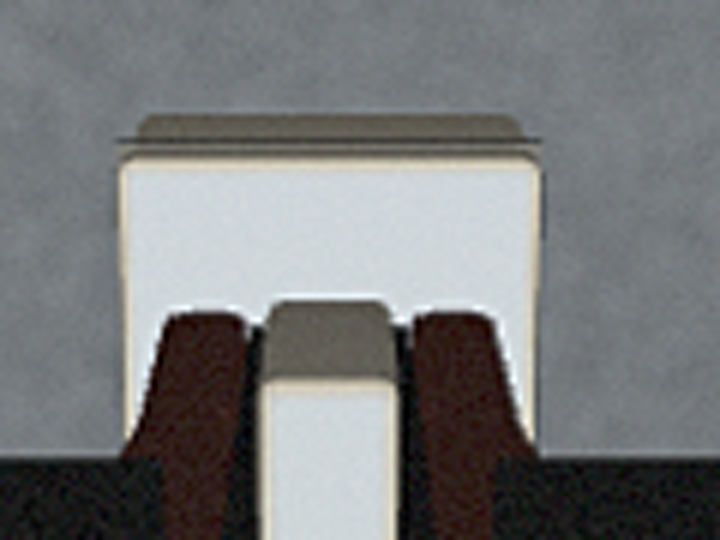

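```bash
python3 -m handwheel '[[[-0.008,-0.002,0.04],[2,-10,0],0],[[0,0,0],[4,-25,0],0],[[0,0,0],[4,-30,0],0],[[0,0,0],[5,-33,0],0],[[0,0,0],[5,-33,0],0],[[0,0,0],[4,-25,0],0],[[0,0,0],[2,-15,0],0],[[0,0,0],[1,-7,0],0],[[0,0,0],[0,-2,0],0],[[0,0,0],[0,0,0],0]]'; python3 - <<'E'
from h import *
st(); g=sc(-26+2.8,-27.07); plan(g[0],g[1],85,SA+np.pi/2)
E
```

```text
t: 24.12
ee_pos: [610.2, -75.2, 107.3]
orientation: [2.312, -2.107, -0.032]
ft_force: [-0.3, -0.2, -0.9]
width: 11.3
t 24.12 tcp [610.2 -75.2 107.3] yaw -1.4783 z [-0.024  0.003 -1.   ] w 11.3 F [-0.3 -0.2 -0.9] q [-0.14  0.58  1.71 -0.    0.88  1.34]
turn [ 0.024  0.006 -0.003] shift after turn [ 1.5 -7.2 22.3] | shift now-axes [ 1.6 -7.7 22.2] q6~ 1.33
turn [ 0.009 -0.037  3.138] shift after turn [-1.5  7.2 22.3] | shift now-axes [ 1.6 -7.7 22.2] q6~ 4.47
```

```bash
python3 -m handwheel '[[[0.024,0.006,0.003],[1,-3,3],0],[[0,0,0],[0.5,-3,4],0],[[0,0,0],[0,-1,4],0],[[0,0,0],[0,0,4],0],[[0,0,0],[0,0,2],0],[[0,0,0],[0,0,0],0],[[0,0,0],[0,0,0],0],[[0,0,0],[0,0,0],0],[[0,0,0],[0,0,0],0],[[0,0,0],[0,0,0],0]]'; python3 - <<'E'
from h import *
st(); g=sc(-26+2.8,-27.07); plan(g[0],g[1],85,SA+np.pi/2); p=shot("wrist","wr9")
E
```

```text
t: 24.95
ee_pos: [610.9, -75.6, 87.3]
orientation: [2.315, -2.116, -0.011]
ft_force: [0.4, -0.3, -0.3]
width: 11.8
t 24.95 tcp [610.9 -75.6  87.3] yaw -1.4814 z [-0.009  0.001 -1.   ] w 11.8 F [ 0.4 -0.3 -0.3] q [-0.14  0.6   1.73 -0.    0.83  1.34]
turn [ 0.008  0.002 -0.006] shift after turn [ 1.1 -6.5  2.3] | shift now-axes [ 1.1 -6.5  2.2] q6~ 1.33
turn [ 3.000e-03 -1.300e-02  3.135e+00] shift after turn [-1.1  6.5  2.3] | shift now-axes [ 1.1 -6.5  2.2] q6~ 4.47
```

View pics/wr9.png

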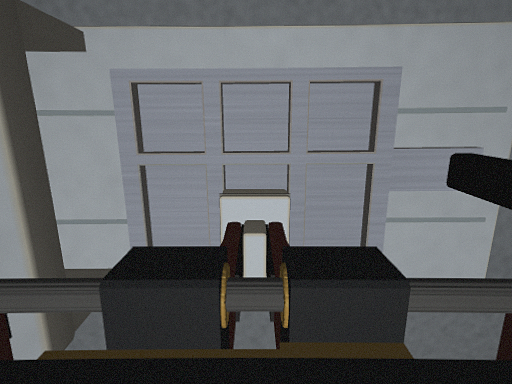

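```bash
python3 -m handwheel '[[[0.008,0.002,-0.006],[0.5,-3,3],0],[[0,0,0],[0.5,-3,3],0],[[0,0,0],[0,0,2],0],[[0,0,0],[0,0,0],0],[[0,0,0],[0,0,0],0],[[0,0,0],[0,0,0],0],[[0,0,0],[0,0,0],0],[[0,0,0],[0,0,0],0],[[0,0,0],[0,0,0],0],[[0,0,0],[0,0,0],0]]'; python3 - <<'E'
from h import *
st(); g=sc(-26+2.8,-27.07); plan(g[0],g[1],59,SA+np.pi/2)
E
```

```text
t: 25.83
ee_pos: [618.0, -76.1, 78.6]
orientation: [-2.326, 2.112, -0.002]
ft_force: [0.6, 0.7, -0.3]
width: 11.8
t 25.83 tcp [618.  -76.1  78.6] yaw -1.4746 z [ 0.001 -0.001 -1.   ] w 11.8 F [ 0.6  0.7 -0.3] q [-0.14  0.62  1.72 -0.    0.81  1.33]
turn [-0.001 -0.001  0.001] shift after turn [-0.1  0.5 19.6] | shift now-axes [-0.1  0.5 19.6] q6~ 1.33
turn [ 1.000e-03 -2.000e-03 -3.141e+00] shift after turn [ 0.1 -0.5 19.6] | shift now-axes [-0.1  0.5 19.6] q6~ -1.81
```

```bash
python3 -m handwheel '[[[0,0,0],[0,0.3,2],0],[[0,0,0],[0,0.2,3],0],[[0,0,0],[0,0,3],0],[[0,0,0],[0,0,3],0],[[0,0,0],[0,0,3],0],[[0,0,0],[0,0,2],0],[[0,0,0],[0,0,1.5],0],[[0,0,0],[0,0,1],0],[[0,0,0],[0,0,0],0],[[0,0,0],[0,0,0],0]]'; python3 - <<'E'
from h import *
st(); g=sc(-26+2.8,-27.07); plan(g[0],g[1],59,SA+np.pi/2)
E
```

```text
t: 26.67
ee_pos: [623.0, -75.9, 64.6]
orientation: [-2.32, 2.108, -0.015]
ft_force: [-1.0, -0.6, 1.5]
width: 11.8
t 26.67 tcp [623.  -75.9  64.6] yaw -1.4753 z [ 0.012 -0.001 -1.   ] w 11.8 F [-1.  -0.6  1.5] q [-0.14  0.64  1.72  0.    0.77  1.33]
turn [-0.012 -0.002 -0.   ] shift after turn [-0.4  5.5  5.6] | shift now-axes [-0.4  5.6  5.5] q6~ 1.33
turn [-3.000e-03  1.800e-02  3.141e+00] shift after turn [ 0.4 -5.5  5.6] | shift now-axes [-0.4  5.6  5.5] q6~ 4.48
```

```bash
python3 - <<'E'
from h import *
st(); p=shot("wrist","wr10",3,(110,50,370,250))
print(heldedge(p,255,195.5,36.8-22))
E
```

```text
t 26.67 tcp [623.  -75.9  64.6] yaw -1.4753 z [ 0.012 -0.001 -1.   ] w 11.8 F [-1.  -0.6  1.5] q [-0.14  0.64  1.72  0.    0.77  1.33]
[  0.3 -24.6  15.1]
```

View pics/wr10.png

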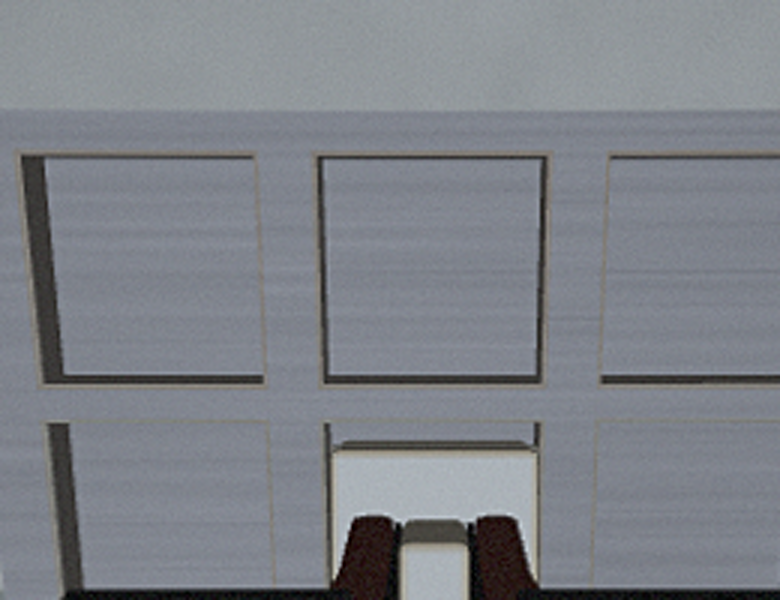

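```bash
python3 - <<'E'
from h import *
p=shot("wrist")
o=ctrl.get_obs(); print(insc(o["ee_pos"]))
for dz in (14.8,10,8): print(dz,heldedge(p,255,199.2,dz), heldedge(p,255,197.5,dz+3))
E
```

```text
[-17.71913856 -27.40041343]
14.8 [  0.3 -22.5  15.1] [  0.3 -22.7  18.1]
10 [  0.3 -23.7  10.3] [  0.3 -23.9  13.3]
8 [  0.3 -24.3   8.3] [  0.3 -24.4  11.3]
```

```bash
python3 -m handwheel '[[[0,0,0],[0,0,0],0.2],[[0,0,0],[0,0,0],0.35],[[0,0,0],[0,0,0],0.35],[[0,0,0],[0,0,0],0.35],[[0,0,0],[0,0,-8],0.35],[[0,0,0],[0,0,-15],0.35],[[0,0,0],[0,0,-20],0.35],[[0,0,0],[0,0,-20],0.5],[[0,0,0],[0,0,-15],1],[[0,0,0],[0,0,-5],1]]'; python3 - <<'E'
from h import *
st(); p=shot("wrist","wr11",2,(60,0,400,260)); import pickle; pickle.dump(p,open("wr11.pkl","wb"))
st(); v,c=edgefit(p,"long",(*sc(-25,-27),SA),z0=22,fn="fit11"); print(v,c); print("place",insc(unbias(-1.475,v)[:2]),v[2]-SA)
E
```

```text
t: 27.6
ee_pos: [620.4, -75.7, 149.3]
orientation: [-2.321, 2.11, -0.008]
ft_force: [0.6, 0.2, -0.2]
width: 47.0
t 27.6 tcp [620.4 -75.7 149.3] yaw -1.4756 z [ 0.007  0.    -1.   ] w 47.0 F [ 0.6  0.2 -0.2] q [-0.14  0.52  1.69  0.    0.93  1.33]
t 27.65 tcp [620.8 -75.7 149.6] yaw -1.4756 z [ 0.008 -0.    -1.   ] w 51.5 F [ 0.6  0.2 -0.4] q [-0.14  0.52  1.69  0.    0.93  1.33]
[ 6.13940392e+02 -7.66787554e+01  1.06554645e-01] -72.42326354980469
place [-24.44243836 -26.4457217 ] 0.010954644760594878
```

View pics/wr11.png

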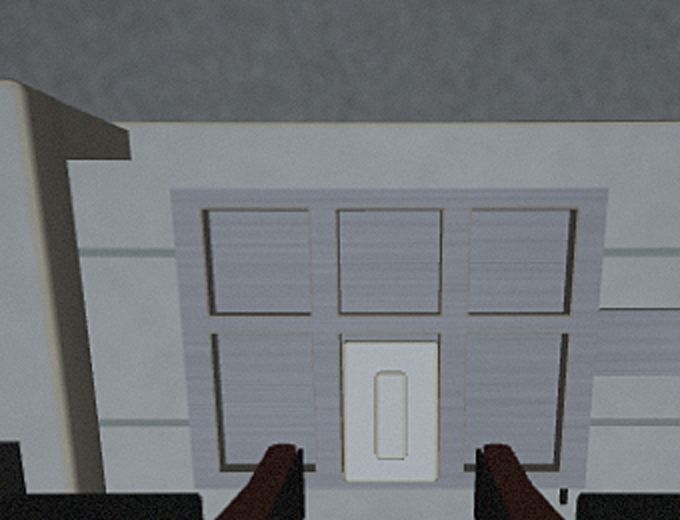

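View pics/fit11.png

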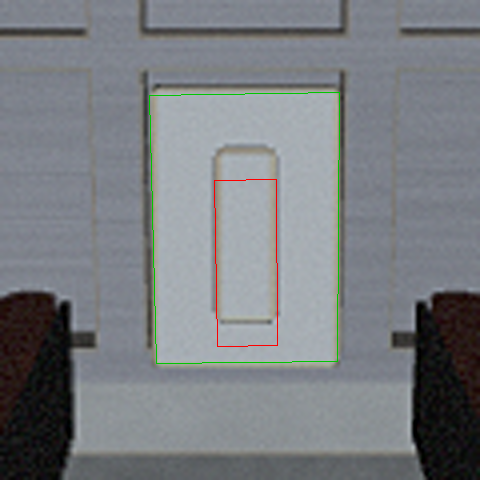

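```bash
python3 - <<'E'
from h import *
p=shot("scene","sc12",4,(180,170,330,270)); 
E
```

```text
(no output)
```

View pics/sc12.png

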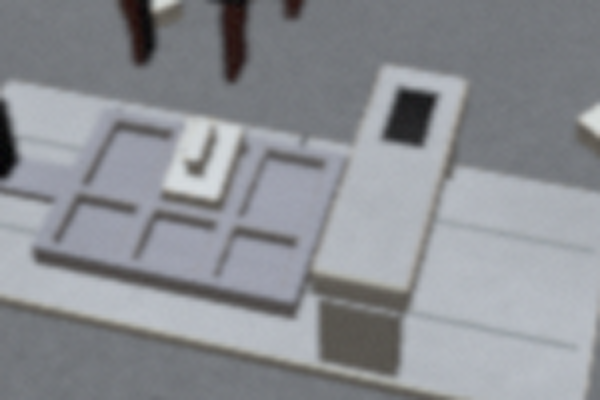

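```bash
python3 - <<'E'
from h import *
import pickle
p=pickle.load(open("wr11.pkl","rb"))
v=np.array([613.940392,-76.6787554,0.106554645]); m=model("long")
uv=proj(p,place(v,m,22)); c0=np.clip(uv.mean(0).astype(int)-60,0,[392,264]); print(c0)
im=cv2.resize(p["pixels"][c0[1]+10:c0[1]+100,c0[0]+30:c0[0]+95,::-1],None,fx=8,fy=8,interpolation=cv2.INTER_CUBIC)[:,:]
cv2.imwrite("pics/z11.png",cv2.resize(im,(433,600)))
print(uv.round(1))
E
```

```text
[194 149]
[[277.8 238.8]
 [278.3 171.6]
 [230.7 172.1]
 [232.6 239.3]
 [262.6 234.7]
 [262.4 193.3]
 [246.9 193.5]
 [247.7 234.9]]
```

View pics/z11.png

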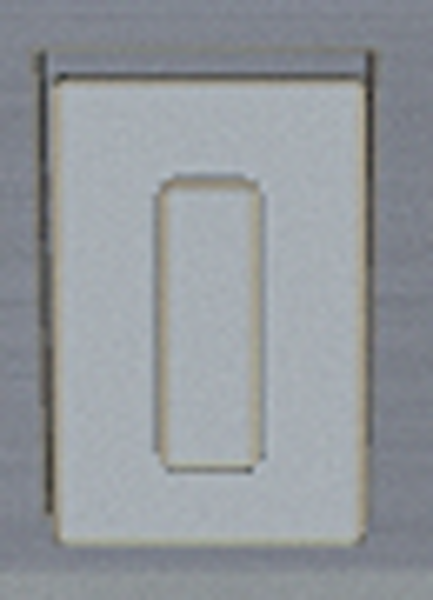

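```bash
python3 - <<'E'
from h import *
import pickle
p=pickle.load(open("wr11.pkl","rb"))
m=model("long")
# model order lid: (-30,-20),(30,-20),(30,20),(-30,20); +x far(up), -y -> right
obs=np.array([(278.4,240.5),(279.2,171.3),(232.25,171),(232.6,240.5),(263,229.2),(263,186.5),(248.3,186.5),(248.3,229.2)])-.4
def T(q):
    M=R.from_euler("ZYX",[q[3],q[4],q[5]]).as_matrix(); return m@M.T+q[:3]
r=least_squares(lambda q:(proj(p,T(q))-obs).ravel(),[614,-76,24,.1,0,0])
q=r.x; print(q.round(3),r.cost,r.fun.round(1)); b=unbias(-1.475,(q[0],q[1],0)); print(insc(b[:2]))
for c in T(q)[:4]: print(insc(unbias(-1.475,(c[0],c[1],0))[:2]).round(1),c[2].round(1),"bottom",(c-22*R.from_euler("ZYX",q[3:]).as_matrix()[:,2])[2].round(1))
E
```

```text
[ 6.09912e+02 -7.74190e+01  2.10990e+01  9.30000e-02  2.02000e-01
 -2.00000e-03] 0.30266466566156675 [ 0.1 -0.1 -0.3 -0.   0.3  0.2 -0.1 -0.2  0.2  0.2  0.3 -0.1 -0.2 -0.1
 -0.3  0.1]
[-28.52345291 -26.79843902]
[-53.5 -46.7] 48.7 bottom 27.2
[  5.2 -46.8] 36.7 bottom 15.1
[ 5.3 -6.8] 36.6 bottom 15.0
[-53.5  -6.7] 48.6 bottom 27.1
```

```bash
python3 - <<'E'
from h import *
g=sc(-21.5,-27.07); st(); plan(g[0],g[1],66,SA+np.pi/2)
E
```

```text
t 27.7 tcp [620.2 -75.6 148.2] yaw -1.4756 z [ 0.006  0.    -1.   ] w 55.2 F [ 0.6 -0.4 -0.2] q [-0.14  0.52  1.69  0.    0.93  1.33]
turn [-0.006 -0.001 -0.   ] shift after turn [ 0.2  1.  82.2] | shift now-axes [ 0.1  1.5 82.2] q6~ 1.33
turn [-1.000e-03  1.000e-02  3.141e+00] shift after turn [-0.2 -1.  82.2] | shift now-axes [ 0.1  1.5 82.2] q6~ 4.48
```

```bash
python3 -m handwheel '[[[-0.006,-0.001,0],[0,0.8,8],0.45],[[0,0,0],[0,0.5,15],0.45],[[0,0,0],[0,0.5,15],0.45],[[0,0,0],[0,0.3,12],0.45],[[0,0,0],[0,0.3,8],0.45],[[0,0,0],[0,0,4],0.45],[[0,0,0],[0,0,2],0.45],[[0,0,0],[0,0,0],0.45],[[0,0,0],[0,0,0],0.45],[[0,0,0],[0,0,0],0.45]]'; python3 - <<'E'
from h import *
g=sc(-21.5,-27.07); st(); plan(g[0],g[1],66,SA+np.pi/2)
E
```

```text
t: 28.53
ee_pos: [613.6, -75.3, 72.9]
orientation: [2.32, -2.109, -0.014]
ft_force: [0.7, -0.7, 0.6]
width: 39.5
t 28.53 tcp [613.6 -75.3  72.9] yaw -1.4756 z [-0.011  0.002 -1.   ] w 39.5 F [ 0.7 -0.7  0.6] q [-0.14  0.62  1.72  0.    0.81  1.33]
turn [ 0.01   0.003 -0.   ] shift after turn [ 1.1 -5.5  6.9] | shift now-axes [ 1.2 -5.6  6.9] q6~ 1.33
turn [ 0.005 -0.016  3.141] shift after turn [-1.1  5.5  6.9] | shift now-axes [ 1.2 -5.6  6.9] q6~ 4.47
```

```bash
python3 -m handwheel '[[[0.005,0.001,0],[0.5,-2.5,1],0.45],[[0.004,0.001,0],[0.4,-2,2],0.45],[[0,0,0],[0,0,2],0.45],[[0,0,0],[0,0,1],0.45],[[0,0,0],[0,0,0],0.45],[[0,0,0],[0,0,0],0.45],[[0,0,0],[0,0,0],0.45],[[0,0,0],[0,0,0],0.45],[[0,0,0],[0,0,0],0.45],[[0,0,0],[0,0,0],0.45]]'; python3 - <<'E'
from h import *
g=sc(-21.5,-27.07); st(); plan(g[0],g[1],66,SA+np.pi/2)
E
```

```text
t: 29.37
ee_pos: [620.5, -76.0, 69.0]
orientation: [-2.322, 2.111, -0.005]
ft_force: [-0.7, 0.9, 0.1]
width: 39.4
t 29.37 tcp [620.5 -76.   69. ] yaw -1.4756 z [ 0.005 -0.    -1.   ] w 39.4 F [-0.7  0.9  0.1] q [-0.14  0.63  1.72  0.    0.79  1.33]
turn [-0.005 -0.    -0.   ] shift after turn [-0.3  1.3  3. ] | shift now-axes [-0.3  1.3  3. ] q6~ 1.33
turn [-1.000e-03  7.000e-03  3.141e+00] shift after turn [ 0.3 -1.3  3. ] | shift now-axes [-0.3  1.3  3. ] q6~ 4.47
```

```bash
python3 -m handwheel '[[[-0.003,0,0],[0,0,1],0.2],[[0,0,0],[0,0,0],0],[[0,0,0],[0,0,0],0],[[0,0,0],[0,0,0],0],[[0,0,0],[0,0,0],0],[[0,0,0],[0,-1.5,0],0],[[0,0,0],[0,-1.5,0],0],[[0,0,0],[0,0,0],0],[[0,0,0],[0,0,0],0],[[0,0,0],[0,0,0],0]]'; python3 - <<'E'
from h import *
g=sc(-21.5,-27.07); st(); plan(g[0],g[1],66,SA+np.pi/2); p=shot("wrist","wr13",3,(160,130,350,260))
E
```

```text
t: 30.2
ee_pos: [622.8, -75.8, 67.9]
orientation: [2.324, -2.113, -0.001]
ft_force: [-1.3, 0.6, 1.7]
width: 11.8
t 30.2 tcp [622.8 -75.8  67.9] yaw -1.4755 z [-0.001 -0.    -1.   ] w 11.8 F [-1.3  0.6  1.7] q [-0.14  0.64  1.71 -0.    0.8   1.34]
turn [ 0.001 -0.    -0.   ] shift after turn [-0.2  3.6  1.9] | shift now-axes [-0.2  3.6  1.9] q6~ 1.34
turn [-0.000e+00 -2.000e-03  3.141e+00] shift after turn [ 0.2 -3.6  1.9] | shift now-axes [-0.2  3.6  1.9] q6~ 4.48
```

View pics/wr13.png

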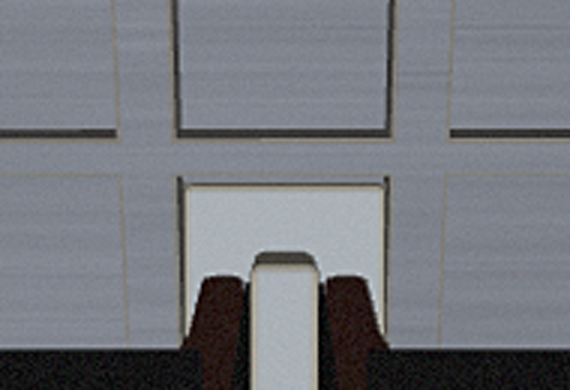

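```bash
python3 -m handwheel '[[[0,0,0],[0,0,0],0.2],[[0,0,0],[0,0,0],0.35],[[0,0,0],[0,0,0],0.35],[[0,0,0],[0,0,0],0.35],[[0,0,0],[0,0,-8],0.35],[[0,0,0],[0,0,-15],0.35],[[0,0,0],[0,0,-20],0.35],[[0,0,0],[0,0,-20],0.5],[[0,0,0],[0,0,-15],0.5],[[0,0,0],[0,0,-5],0.5]]'; python3 - <<'E'
from h import *
st(); p=shot("wrist","wr14",2,(60,0,400,260)); import pickle; pickle.dump(p,open("wr14.pkl","wb"))
v,c=edgefit(p,"long",(*sc(-25,-27),SA),z0=22,fn="fit14"); print(v,c); print("place",insc(unbias(-1.475,v)[:2]),v[2]-SA)
E
```

```text
t: 31.08
ee_pos: [622.3, -75.5, 154.2]
orientation: [2.323, -2.112, -0.004]
ft_force: [-0.3, -0.4, 0.1]
width: 43.1
t 31.08 tcp [622.3 -75.5 154.2] yaw -1.4756 z [-0.003  0.    -1.   ] w 43.1 F [-0.3 -0.4  0.1] q [-0.14  0.52  1.67 -0.    0.95  1.34]
[ 6.13770552e+02 -7.63678198e+01  8.76263183e-02] -98.95822143554688
place [-24.5818227  -26.11999393] -0.0079736817269698
```

View pics/fit14.png

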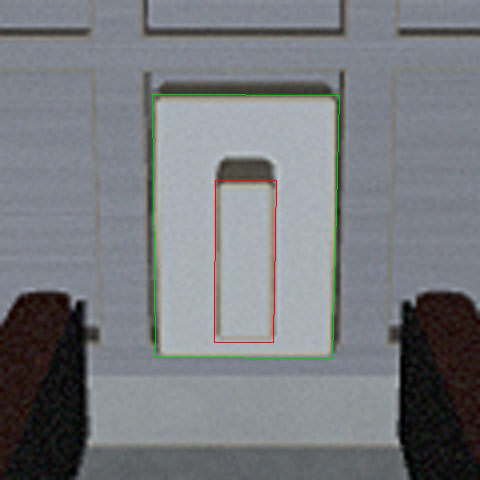

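```bash
python3 -m handwheel '[[[0,0,0.06],[0,0,0],0.7],[[0,0,0.12],[0,0,0],1],[[0,0,0.12],[0,0,0],1],[[0,0,0.12],[0,0,0],1],[[0,0,0.12],[0,0,0],1],[[0,0,0.06],[0,0,0],1],[[0,0,0.03],[0,0,0],1],[[0,0,0],[0,0,0],1],[[0,0,0],[0,0,0],1],[[0,0,0],[0,0,0],1]]'; python3 - <<'E'
from h import *
v=unbias(-1.475,(448.6,-201.95,-0.603)); print(v); st(); plan(v[0],v[1],160,v[2]+np.pi/2)
E
```

```text
t: 31.97
ee_pos: [619.9, -75.1, 150.1]
orientation: [1.515, -2.746, -0.007]
ft_force: [0.5, 0.7, 0.0]
width: 88.2
[ 450.85314046 -200.82934926   -0.603     ]
t 31.97 tcp [619.9 -75.1 150.1] yaw -2.1333 z [-0.007  0.001 -1.   ] w 88.2 F [0.5 0.7 0. ] q [-0.14  0.52  1.68 -0.    0.95  1.99]
turn [ 0.007 -0.003  0.04 ] shift after turn [199.5  67.9  -9.9] | shift now-axes [196.6  76.   -8.8] q6~ 2.03
turn [ 0.005  0.01  -3.101] shift after turn [-199.5  -67.9   -9.9] | shift now-axes [196.6  76.   -8.8] q6~ -1.11
```

```bash
python3 -m handwheel '[[[0.004,-0.002,0.04],[10,4,0],1],[[0,0,0],[25,8,-2],1],[[0,0,0],[32,11,-2],1],[[0,0,0],[32,11,-2],1],[[0,0,0],[30,10,-2],1],[[0,0,0],[25,8,0],1],[[0,0,0],[15,6,0],1],[[0,0,0],[8,3,0],1],[[0,0,0],[3,1,0],1],[[0,0,0],[0,0,0],1]]'; python3 -m handwheel '[[[0,0,0],[0,0,0],1],[[0,0,0],[0,0,0],1],[[0,0,0],[0,0,0],1],[[0,0,0],[0,0,0],1],[[0,0,0],[0,0,0],1],[[0,0,0],[0,0,0],1],[[0,0,0],[0,0,0],1],[[0,0,0],[0,0,0],1],[[0,0,0],[0,0,0],1],[[0,0,0],[0,0,0],1]]'; python3 - <<'E'
from h import *
v=unbias(-1.475,(448.6,-201.95,-0.603)); st(); yaw=-2.174
p=shot("wrist","wr15"); import pickle; pickle.dump(p,open("wr15.pkl","wb"))
o=ctrl.get_obs(); X=R.from_rotvec(o["orientation"]).as_matrix()[:,0]; yaw=np.arctan2(X[1],X[0])
v2,c=edgefit(p,"square",v,fn="fit15"); v3=unbias(yaw,v2); print(v,v2,c,v3); plan(v3[0],v3[1],33,v3[2]+np.pi/2)
E
```

```text
t: 32.8
ee_pos: [461.7, -191.8, 156.9]
orientation: [1.476, -2.772, -0.002]
ft_force: [0.5, 1.5, 0.5]
width: 88.2
t: 33.63
ee_pos: [466.0, -189.6, 156.7]
orientation: [-1.484, 2.769, 0.001]
ft_force: [-0.6, -0.1, 0.2]
width: 87.8
t 33.63 tcp [ 466.  -189.6  156.7] yaw -2.1577 z [ 0.     0.001 -1.   ] w 87.8 F [-0.6 -0.1  0.2] q [-0.41  0.35  1.95  0.    0.84  1.75]
[ 450.85314046 -200.82934926   -0.603     ] [ 448.37282098 -201.40213765   -0.58661157] -125.77991485595703 [ 450.82797019 -201.95417237   -0.58661157]
turn [ 0.     0.001 -0.   ] shift after turn [ 18.7   5.8 123.7] | shift now-axes [ 18.8   5.8 123.7] q6~ 1.75
turn [ 1.000e-03 -0.000e+00  3.141e+00] shift after turn [-18.7  -5.8 123.7] | shift now-axes [ 18.8   5.8 123.7] q6~ 4.89
```

View pics/fit15.png

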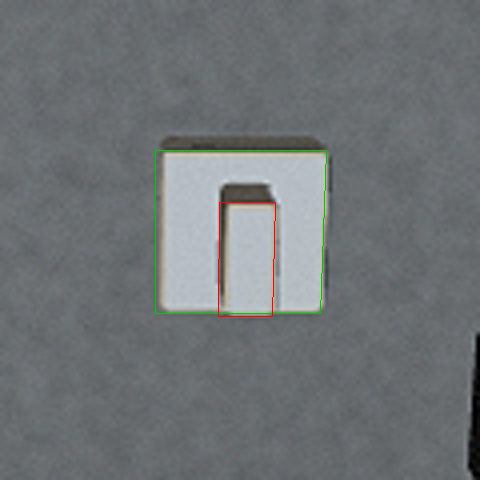

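```bash
python3 -m handwheel '[[[0,0,0],[6,2,8],0.6],[[0,0,0],[6,2,15],0.6],[[0,0,0],[4,1,20],0.6],[[0,0,0],[0,0,18],0.6],[[0,0,0],[0,0,10],0.6],[[0,0,0],[0,0,4],0.6],[[0,0,0],[0,0,0],0.6],[[0,0,0],[0,0,0],0.6],[[0,0,0],[0,0,0],0.6],[[0,0,0],[0,0,0],0.6]]'; python3 - <<'E'
from h import *
st(); plan(450.8,-201.6,33,-0.59+np.pi/2)
E
```

```text
t: 34.52
ee_pos: [450.8, -202.7, 77.7]
orientation: [-1.482, 2.768, -0.002]
ft_force: [-0.0, 0.6, -0.1]
width: 52.2
t 34.52 tcp [ 450.8 -202.7   77.7] yaw -2.1582 z [ 0.002 -0.001 -1.   ] w 52.2 F [-0.   0.6 -0.1] q [-0.45  0.48  2.01  0.    0.65  1.71]
turn [-0.002  0.001  0.003] shift after turn [-0.9  0.6 44.7] | shift now-axes [-0.9  0.7 44.7] q6~ 1.71
turn [-1.000e-03 -3.000e-03 -3.139e+00] shift after turn [ 0.9 -0.6 44.7] | shift now-axes [-0.9  0.7 44.7] q6~ -1.43
```

```bash
python3 -m handwheel '[[[0,0,0],[-0.5,0.3,6],0.6],[[0,0,0],[0,0,9],0.6],[[0,0,0],[0,0,11],0.6],[[0,0,0],[0,0,9],0.6],[[0,0,0],[0,0,5],0.6],[[0,0,0],[0,0,2],0.6],[[0,0,0],[0,0,0],0.6],[[0,0,0],[0,0,0],0.6],[[0,0,0],[0,0,0],0.6],[[0,0,0],[0,0,0],0.6]]'; python3 - <<'E'
from h import *
st(); plan(450.8,-201.6,33,-0.59+np.pi/2)
E
```

```text
t: 35.35
ee_pos: [451.9, -202.2, 32.0]
orientation: [-1.483, 2.766, -0.005]
ft_force: [0.4, 0.7, 0.0]
width: 52.9
t 35.35 tcp [ 451.9 -202.2   32. ] yaw -2.1575 z [ 0.004 -0.002 -1.   ] w 52.9 F [0.4 0.7 0. ] q [-0.45  0.57  2.02  0.    0.55  1.71]
turn [-0.004  0.001  0.003] shift after turn [ 0.1  1.3 -1. ] | shift now-axes [ 0.1  1.3 -1. ] q6~ 1.72
turn [-2.000e-03 -7.000e-03 -3.138e+00] shift after turn [-0.1 -1.3 -1. ] | shift now-axes [ 0.1  1.3 -1. ] q6~ -1.43
```

Close, and lift a little.

```bash
python3 -m handwheel '[[[-0.003,0,0],[0,1,-0.5],0.4],[[0,0,0],[0,0,0],0.2],[[0,0,0],[0,0,0],0],[[0,0,0],[0,0,0],0],[[0,0,0],[0,0,0],0],[[0,0,0],[0,0,0],0],[[0,0,0],[0,0,0],0],[[0,0,0],[0,0,0],0],[[0,0,0],[0,0,0],0],[[0,0,0],[0,0,0],0]]'; python3 - <<'E'
from h import *
st(); plan(450.8,-201.6,33,-0.59+np.pi/2)
E
python3 -m handwheel '[[[0,0,0],[0,0,-4],0],[[0,0,0],[0,0,-10],0],[[0,0,0],[0,0,-18],0],[[0,0,0],[0,0,-20],0],[[0,0,0],[0,0,-18],0],[[0,0,0],[0,0,-10],0],[[0,0,0],[0,0,-4],0],[[0,0,0],[0,0,0],0],[[0,0,0],[0,0,0],0],[[0,0,0],[0,0,0],0]]'
python3 - <<'E'
from h import *
st(); p=shot("wrist","h2",6,(200,170,320,260))
E
```

```text
t: 36.18
ee_pos: [451.8, -202.1, 33.9]
orientation: [-1.483, 2.766, -0.004]
ft_force: [-0.1, -0.0, 0.2]
width: 12.1
t 36.18 tcp [ 451.8 -202.1   33.9] yaw -2.1576 z [ 0.004 -0.001 -1.   ] w 12.1 F [-0.1 -0.   0.2] q [-0.45  0.57  2.02  0.    0.56  1.71]
turn [-0.004  0.001  0.003] shift after turn [0.1 1.1 0.9] | shift now-axes [0.1 1.1 0.9] q6~ 1.71
turn [-2.000e-03 -6.000e-03 -3.138e+00] shift after turn [-0.1 -1.1  0.9] | shift now-axes [0.1 1.1 0.9] q6~ -1.43
t: 37.02
ee_pos: [450.1, -201.2, 124.7]
orientation: [-1.483, 2.767, -0.002]
ft_force: [0.2, -0.4, -2.2]
width: 11.7
t 37.02 tcp [ 450.1 -201.2  124.7] yaw -2.1575 z [ 0.002  0.    -1.   ] w 11.7 F [ 0.2 -0.4 -2.2] q [-0.45  0.39  1.99  0.    0.75  1.71]
```

View pics/h2.png

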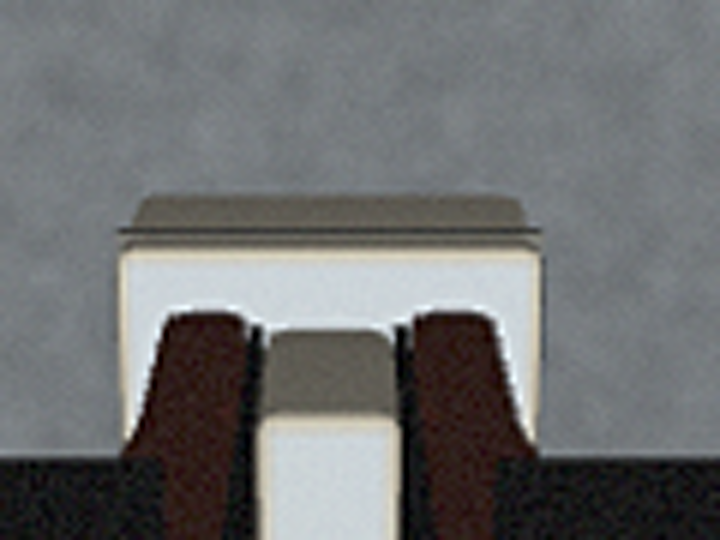

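```bash
python3 - <<'E'
from h import *
p=shot("wrist"); e=heldedge(p,255,211.2,11.9); print(e,"center y",e[1]-2.35+20, "rib", heldedge(p,255,170+416/6.,33.9-46)[1]-2.35+13)
g=sc(36,-27.07); plan(g[0],g[1],110,SA+np.pi/2)
E
```

```text
[  0.1 -16.3  11.9] center y 1.3499999999999979 rib 1.3499999999999996
turn [-0.001  0.001 -0.682] shift after turn [-108.5 -238.    14.3] | shift now-axes [-234.2 -116.3   14.6] q6~ 1.03
turn [1.000e-03 1.000e-03 2.459e+00] shift after turn [108.5 238.   14.3] | shift now-axes [-234.2 -116.3   14.6] q6~ 4.17
```

```bash
python3 -m handwheel '[[[0,0,-0.06],[0,0,0],0],[[0,0,-0.12],[0,0,0],0],[[0,0,-0.12],[0,0,0],0],[[0,0,-0.12],[0,0,0],0],[[0,0,-0.12],[0,0,0],0],[[0,0,-0.08],[0,0,0],0],[[0,0,-0.03],[0,0,0],0],[[0,0,0],[-5,-11,0],0],[[0,0,0],[-10,-22,0],0],[[0,0,0],[-13,-28,0],0]]'; python3 - <<'E'
from h import *
st();g=sc(37.35,-27.07); plan(g[0],g[1],110,SA+np.pi/2)
E
```

```text
t: 37.95
ee_pos: [501.7, -165.7, 115.8]
orientation: [2.311, -2.12, -0.027]
ft_force: [1.1, -0.5, -2.4]
width: 11.6
t 37.95 tcp [ 501.7 -165.7  115.8] yaw -1.4849 z [-0.017  0.008 -1.   ] w 11.6 F [ 1.1 -0.5 -2.4] q [-0.34  0.46  1.91  0.    0.8   1.14]
turn [ 0.016  0.009 -0.01 ] shift after turn [ -78.1 -184.4    5.8] | shift now-axes [ -79.9 -183.7    3.7] q6~ 1.13
turn [ 0.015 -0.025  3.132] shift after turn [ 78.1 184.4   5.8] | shift now-axes [ -79.9 -183.7    3.7] q6~ 4.27
```

```bash
python3 -m handwheel '[[[0,0,0],[-12,-28,-2],0],[[0,0,0],[-12,-28,-2],0],[[0,0,0],[-12,-28,-2],0],[[0,0,0],[-11,-26,0],0],[[0,0,0],[-9,-22,0],0],[[0,0,0],[-7,-16,0],0],[[0,0,0],[-4,-9,0],0],[[0,0,0],[-2,-4,0],0],[[0,0,0],[0,0,0],0],[[0,0,0],[0,0,0],0]]'; python3 - <<'E'
from h import *
st();g=sc(37.35,-27.07); plan(g[0],g[1],110,SA+np.pi/2)
E
```

```text
t: 38.78
ee_pos: [669.5, -69.6, 112.1]
orientation: [2.3, -2.129, -0.037]
ft_force: [-0.1, 0.5, -1.3]
width: 11.7
t 38.78 tcp [669.5 -69.6 112.1] yaw -1.4936 z [-0.023  0.011 -1.   ] w 11.7 F [-0.1  0.5 -1.3] q [-0.12  0.64  1.57  0.01  0.96  1.36]
turn [ 0.022  0.012 -0.018] shift after turn [ 1.5 -8.2  2.1] | shift now-axes [ 1.4 -8.2  1.9] q6~ 1.34
turn [ 0.019 -0.034  3.123] shift after turn [-1.5  8.2  2.1] | shift now-axes [ 1.4 -8.2  1.9] q6~ 4.49
```

```bash
python3 -m handwheel '[[[0.015,0.009,-0.016],[0.6,-2.5,4],0],[[0,0,0],[0.4,-2.5,7],0],[[0,0,0],[0,0,8],0],[[0,0,0],[0,0,6],0],[[0,0,0],[0,0,2],0],[[0,0,0],[0,0,0],0],[[0,0,0],[0,0,0],0],[[0,0,0],[0,0,0],0],[[0,0,0],[0,0,0],0],[[0,0,0],[0,0,0],0]]'; python3 - <<'E'
from h import *
st();g=sc(37.35,-27.07); plan(g[0],g[1],74,SA+np.pi/2)
E
```

```text
t: 39.62
ee_pos: [669.6, -73.3, 82.0]
orientation: [2.311, -2.119, -0.019]
ft_force: [-0.2, 0.2, -0.8]
width: 11.4
t 39.62 tcp [669.6 -73.3  82. ] yaw -1.4841 z [-0.013  0.003 -1.   ] w 11.4 F [-0.2  0.2 -0.8] q [-0.13  0.68  1.58  0.    0.9   1.36]
turn [ 0.013  0.005 -0.009] shift after turn [-2.3 -8.4  8. ] | shift now-axes [-2.3 -8.5  7.9] q6~ 1.35
turn [ 0.007 -0.02   3.133] shift after turn [2.3 8.4 8. ] | shift now-axes [-2.3 -8.5  7.9] q6~ 4.49
```

```bash
python3 -m handwheel '[[[0.01,0.004,-0.008],[-1,-3,1],0],[[0,0,0],[-1,-3.5,2],0],[[0,0,0],[0,0,1],0],[[0,0,0],[0,0,0],0],[[0,0,0],[0,0,0],0],[[0,0,0],[0,0,0],0],[[0,0,0],[0,0,0],0],[[0,0,0],[0,0,0],0],[[0,0,0],[0,0,0],0],[[0,0,0],[0,0,0],0]]'; python3 - <<'E'
from h import *
st();g=sc(37.35,-27.07); plan(g[0],g[1],56,SA+np.pi/2)
E
```

```text
t: 40.45
ee_pos: [677.3, -70.2, 78.5]
orientation: [2.326, -2.112, 0.0]
ft_force: [-0.3, -0.7, -0.9]
width: 12.2
t 40.45 tcp [677.3 -70.2  78.5] yaw -1.4747 z [ 0. -0. -1.] w 12.2 F [-0.3 -0.7 -0.9] q [-0.12  0.68  1.58 -0.    0.88  1.35]
turn [-0. -0.  0.] shift after turn [ 0.2 -0.5 22.5] | shift now-axes [ 0.2 -0.5 22.5] q6~ 1.35
turn [ 0.    -0.    -3.141] shift after turn [-0.2  0.5 22.5] | shift now-axes [ 0.2 -0.5 22.5] q6~ -1.79
```

```bash
python3 -m handwheel '[[[0,0,0],[0,-0.3,2],0],[[0,0,0],[0,0,3],0],[[0,0,0],[0,0,2],0],[[0,0,0],[0,0,0],0],[[0,0,0],[0,0,0],0],[[0,0,0],[0,0,0],0],[[0,0,0],[0,0,0],0],[[0,0,0],[0,0,0],0],[[0,0,0],[0,0,0],0],[[0,0,0],[0,0,0],0]]'; python3 - <<'E'
from h import *
st();g=sc(37.35,-27.07); plan(g[0],g[1],56,SA+np.pi/2)
E
```

```text
t: 41.28
ee_pos: [677.5, -70.2, 70.5]
orientation: [2.325, -2.112, -0.0]
ft_force: [-0.4, 0.7, -1.7]
width: 11.9
t 41.28 tcp [677.5 -70.2  70.5] yaw -1.4749 z [-0. -0. -1.] w 11.9 F [-0.4  0.7 -1.7] q [-0.12  0.7   1.58 -0.    0.87  1.35]
turn [ 0. -0.  0.] shift after turn [ 0.1 -0.3 14.5] | shift now-axes [ 0.1 -0.3 14.5] q6~ 1.35
turn [ 0.     0.    -3.141] shift after turn [-0.1  0.3 14.5] | shift now-axes [ 0.1 -0.3 14.5] q6~ -1.79
```

```bash
python3 -m handwheel '[[[0,0,0],[0,-0.2,2],0],[[0,0,0],[0,0,3],0],[[0,0,0],[0,0,2],0],[[0,0,0],[0,0,0],0],[[0,0,0],[0,0,0],0],[[0,0,0],[0,0,0],0],[[0,0,0],[0,0,0],0],[[0,0,0],[0,0,0],0],[[0,0,0],[0,0,0],0],[[0,0,0],[0,0,0],0]]'; python3 - <<'E'
from h import *
st();g=sc(37.35,-27.07); plan(g[0],g[1],56,SA+np.pi/2); shot("wrist","wr16",3,(130,100,390,260))
E
```

```text
t: 42.12
ee_pos: [678.4, -70.2, 63.2]
orientation: [-2.325, 2.112, -0.002]
ft_force: [0.0, -0.1, -1.9]
width: 11.9
t 42.12 tcp [678.4 -70.2  63.2] yaw -1.4749 z [ 0.001 -0.    -1.   ] w 11.9 F [ 0.  -0.1 -1.9] q [-0.12  0.71  1.58 -0.    0.86  1.35]
turn [-0.001 -0.     0.   ] shift after turn [-0.   0.6  7.2] | shift now-axes [-0.   0.7  7.2] q6~ 1.35
turn [ 1.000e-03 -2.000e-03 -3.141e+00] shift after turn [ 0.  -0.6  7.2] | shift now-axes [-0.   0.7  7.2] q6~ -1.79
```

View pics/wr16.png

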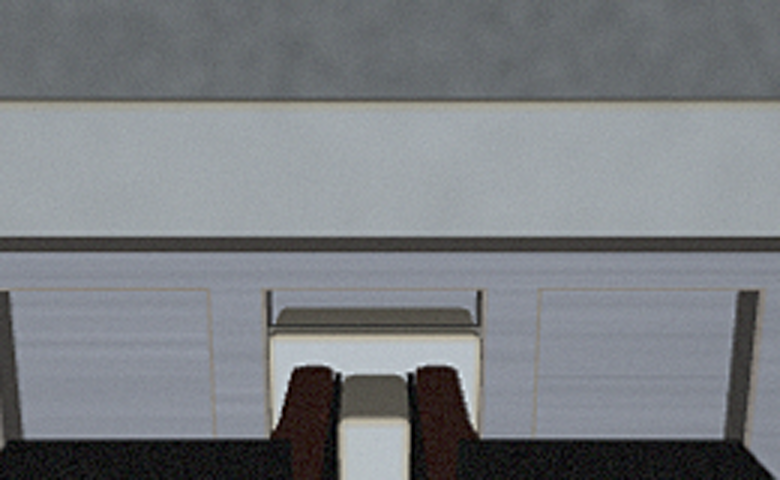

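```bash
python3 -m handwheel '[[[0,0,0],[0,0.5,2],0],[[0,0,0],[0,0,2],0],[[0,0,0],[0,0,1.5],0],[[0,0,0],[0,0,0.5],0],[[0,0,0],[0,0,0],0],[[0,0,0],[0,0,0],0],[[0,0,0],[0,0,0],0],[[0,0,0],[0,0,0],0],[[0,0,0],[0,0,0],0],[[0,0,0],[0,0,0],0]]'; python3 - <<'E'
from h import *
st();g=sc(37.35,-27.07); plan(g[0],g[1],56,SA+np.pi/2)
E
```

```text
t: 43.0
ee_pos: [678.4, -70.3, 56.8]
orientation: [-2.324, 2.111, -0.003]
ft_force: [0.7, 0.2, -1.3]
width: 11.6
t 43.0 tcp [678.4 -70.3  56.8] yaw -1.4749 z [ 0.002 -0.    -1.   ] w 11.6 F [ 0.7  0.2 -1.3] q [-0.12  0.71  1.58 -0.    0.84  1.35]
turn [-0.002 -0.001  0.   ] shift after turn [-0.1  0.6  0.8] | shift now-axes [-0.1  0.6  0.8] q6~ 1.35
turn [ 1.000e-03 -4.000e-03 -3.141e+00] shift after turn [ 0.1 -0.6  0.8] | shift now-axes [-0.1  0.6  0.8] q6~ -1.79
```

```bash
python3 -m handwheel '[[[0,0,0],[0,0,0.5],0.1],[[0,0,0],[0,0,0],0.25],[[0,0,0],[0,0,0],0.35],[[0,0,0],[0,0,0],0.35],[[0,0,0],[0,0,-6],0.35],[[0,0,0],[0,0,-14],0.35],[[0,0,0],[0,0,-22],0.35],[[0,0,0],[0,0,-25],0.5],[[0,0,0],[0,0,-25],0.5],[[0,0,0],[0,0,-10],0.5]]'; python3 - <<'E'
from h import *
st(); p=shot("wrist","wr17",2,(60,0,400,260)); import pickle; pickle.dump(p,open("wr17.pkl","wb"))
v,c=edgefit(p,"square",(*sc(36,-27),SA),z0=22,fn="fit17"); print(v,c); print("place",insc(unbias(-1.475,v)[:2]),v[2]-SA)
v,c=edgefit(p,"long",(*sc(-25,-27),SA),z0=22,fn="fit17l"); print(v,c); print("place",insc(unbias(-1.475,v)[:2]),v[2]-SA)
E
```

```text
t: 43.83
ee_pos: [676.0, -70.1, 163.4]
orientation: [2.324, -2.111, -0.005]
ft_force: [0.6, -0.6, 0.3]
width: 43.2
t 43.83 tcp [676.  -70.1 163.4] yaw -1.4749 z [-0.004  0.    -1.   ] w 43.2 F [ 0.6 -0.6  0.3] q [-0.12  0.58  1.54 -0.    1.03  1.35]
[ 6.75349654e+02 -6.94881280e+01  4.99152952e-02] -108.04383087158203
place [ 37.37279405 -25.14971528] -0.04568470479658266
[ 6.23019695e+02 -7.63446475e+01  7.49990825e-02] -107.62049865722656
place [-15.37270069 -26.97979929] -0.020600917468116556
```

View pics/fit17.png

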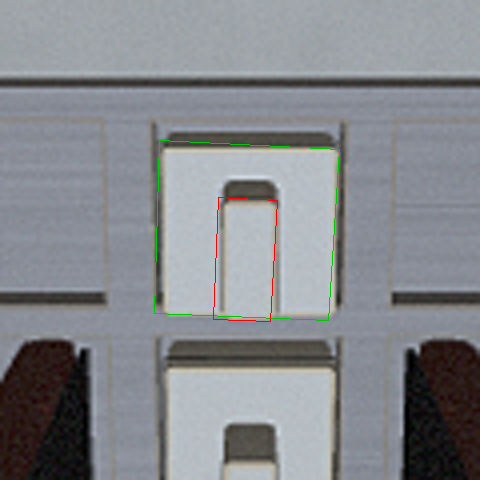

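View pics/wr17.png

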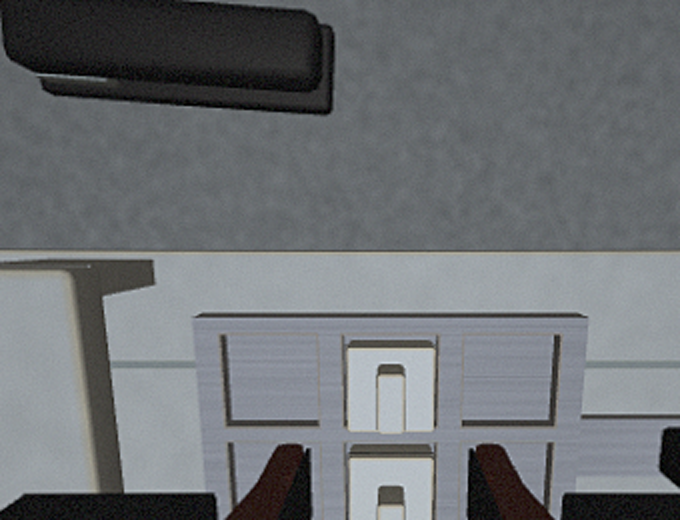

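```bash
python3 -m handwheel '[[[0,0,-0.06],[0,0,0],1],[[0,0,-0.12],[0,0,0],1],[[0,0,-0.12],[0,0,0],1],[[0,0,-0.12],[0,0,0],1],[[0,0,-0.12],[0,0,0],1],[[0,0,-0.12],[0,0,0],1],[[0,0,-0.12],[0,0,0],1],[[0,0,-0.12],[0,0,0],1],[[0,0,-0.12],[0,0,0],1],[[0,0,-0.12],[0,0,0],1]]'; python3 -m handwheel '[[[0,0,-0.12],[0,0,0],1],[[0,0,-0.12],[0,0,0],1],[[0,0,-0.12],[0,0,0],1],[[0,0,-0.12],[0,0,0],1],[[0,0,-0.12],[0,0,0],1],[[0,0,-0.12],[0,0,0],1],[[0,0,-0.12],[0,0,0],1],[[0,0,-0.12],[0,0,0],1],[[0,0,-0.12],[0,0,0],1],[[0,0,-0.06],[0,0,0],1]]'; python3 - <<'E'
from h import *
st(); plan(447,181,165,1.004)
E
```

```text
t: 44.72
ee_pos: [674.5, -70.0, 163.1]
orientation: [3.108, -0.456, -0.004]
ft_force: [-0.4, -0.4, -0.2]
width: 87.6
t: 45.55
ee_pos: [669.4, -69.4, 155.5]
orientation: [-2.823, -1.363, 0.017]
ft_force: [-0.1, -0.1, -0.9]
width: 88.2
t 45.55 tcp [669.4 -69.4 155.5] yaw 0.8999 z [-0.013  0.001 -1.   ] w 88.2 F [-0.1 -0.1 -0.9] q [-0.12  0.58  1.56 -0.    1.02 -1.02]
turn [-0.011  0.006 -0.104] shift after turn [  91.9 -322.1   -9.5] | shift now-axes [  57.9 -329.9   -6.3] q6~ -1.12
turn [0.01  0.017 3.037] shift after turn [-91.9 322.1  -9.5] | shift now-axes [  57.9 -329.9   -6.3] q6~ 2.02
```

```bash
python3 -m handwheel '[[[-0.008,0.004,-0.1],[0,0,-2],1],[[0,0,0],[5,-18,-2],1],[[0,0,0],[9,-32,-2],1],[[0,0,0],[11,-37,-2],1],[[0,0,0],[11,-37,-1],1],[[0,0,0],[11,-37,0],1],[[0,0,0],[11,-37,0],1],[[0,0,0],[10,-36,0],1],[[0,0,0],[9,-30,0],1],[[0,0,0],[5,-18,0],1]]'; python3 -m handwheel '[[[0,0,0],[2,-8,0],1],[[0,0,0],[1,-3,0],1],[[0,0,0],[0,0,0],1],[[0,0,0],[0,0,0],1],[[0,0,0],[0,0,0],1],[[0,0,0],[0,0,0],1],[[0,0,0],[0,0,0],1],[[0,0,0],[0,0,0],1],[[0,0,0],[0,0,0],1],[[0,0,0],[0,0,0],1]]'; python3 - <<'E'
from h import *
st(); plan(447,181,165,1.004); p=shot("wrist","wr18"); import pickle; pickle.dump(p,open("wr18.pkl","wb"))
for q in ["long0","square0"]: print(q,*find(p,q),sep="\n   ")
E
```

```text
t: 46.38
ee_pos: [465.1, 153.8, 159.4]
orientation: [-2.754, -1.507, 0.012]
ft_force: [0.8, -0.3, -0.1]
width: 87.9
t: 47.22
ee_pos: [457.9, 161.2, 158.4]
orientation: [-2.754, -1.506, 0.013]
ft_force: [-0.2, 0.7, -0.3]
width: 87.8
t 47.22 tcp [457.9 161.2 158.4] yaw 1.001 z [-0.008 -0.002 -1.   ] w 87.8 F [-0.2  0.7 -0.3] q [ 0.31  0.33  1.98  0.    0.84 -0.69]
turn [-0.006  0.006 -0.003] shift after turn [ 10.8 -19.8  -6.6] | shift now-axes [ 10.7 -19.9  -6.5] q6~ -0.69
turn [0.01  0.009 3.139] shift after turn [-10.8  19.8  -6.6] | shift now-axes [ 10.7 -19.9  -6.5] q6~ 2.45
long0
   (0.68, array([448.2, 183.9,  -2.5]), array([269., 166.]))
square0
   (0.81, array([419.7, 404.9,  -0.6]), array([465.,   3.]))
   (0.62, array([523.7, 361.8,  -2.8]), array([464., 132.]))
   (0.61, array([4.416e+02, 3.097e+02, 3.000e-01]), array([378.,  88.]))
```

View pics/wr18.png

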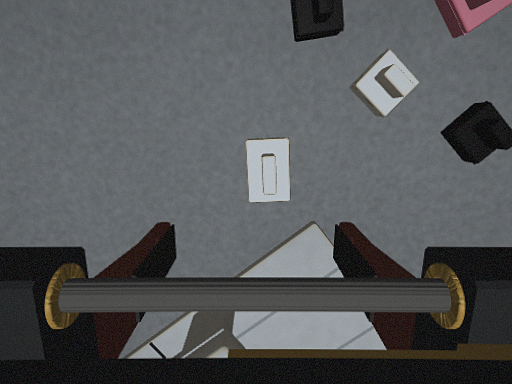

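```bash
python3 - <<'E'
from h import *
import pickle; p=pickle.load(open("wr18.pkl","rb"))
v,c=edgefit(p,"long",(447,182,-0.57),fn="fit18"); u=unbias(1.001,v); print(v,c,u); plan(u[0],u[1],80,u[2]+np.pi/2)
for a in (0,.4,.8,-.4,-.8,1.2): print(a,*edgefit(p,"square",(440,311,a),fn="fit18b"))
E
```

```text
[448.64897501 181.10547781  -0.5193755 ] -109.09555053710938 [446.18473497 181.61540036  -0.5193755 ]
turn [-0.006  0.006 -0.05 ] shift after turn [ 11.8 -20.   78.4] | shift now-axes [ 11.3 -20.1  78.4] q6~ -0.74
turn [0.01  0.009 3.092] shift after turn [-11.8  20.   78.4] | shift now-axes [ 11.3 -20.1  78.4] q6~ 2.4
0 [4.39282681e+02 3.09736902e+02 2.51016206e-01] -129.4395751953125
0.4 [4.39270470e+02 3.09747142e+02 2.51454237e-01] -129.45269775390625
0.8 [4.39253547e+02 3.09751582e+02 2.51564230e-01] -129.43724060058594
-0.4 [4.39284341e+02 3.09747408e+02 2.51249111e-01] -129.4527130126953
-0.8 [436.06284499 307.11347865  -0.97600693] -69.8092041015625
1.2 [444.42028827 308.5529141    1.36307005] -70.45067596435547
```

View pics/fit18.png

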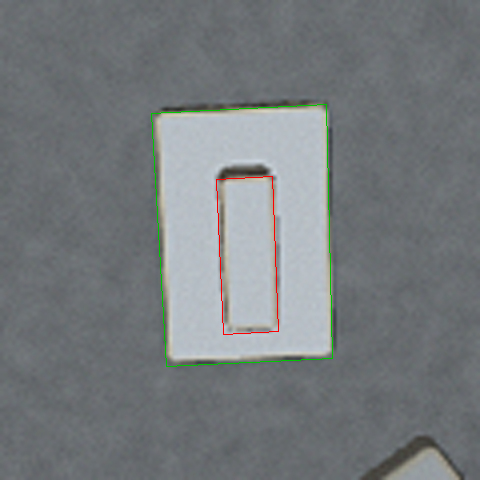

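```bash
python3 -m handwheel '[[[-0.004,0.004,-0.035],[3,-5,4],0.6],[[0,0,0],[4,-7,12],0.6],[[0,0,0],[3,-5,18],0.6],[[0,0,0],[1,-1,18],0.6],[[0,0,0],[0,0,12],0.6],[[0,0,0],[0,0,5],0.6],[[0,0,0],[0,0,2],0.6],[[0,0,0],[0,0,0],0.6],[[0,0,0],[0,0,0],0.6],[[0,0,0],[0,0,0],0.6]]'; python3 - <<'E'
from h import *
st(); plan(446.2,181.6,34,-.53+np.pi/2)
E
```

```text
t: 48.2
ee_pos: [447.2, 183.7, 85.2]
orientation: [2.717, 1.576, 0.004]
ft_force: [-0.6, -0.4, -0.0]
width: 52.8
t 48.2 tcp [447.2 183.7  85.2] yaw 1.0513 z [ 0.002  0.001 -1.   ] w 52.8 F [-0.6 -0.4 -0. ] q [ 0.36  0.46  2.03  0.    0.65 -0.69]
turn [ 0.001 -0.002  0.011] shift after turn [-2.3  0.2 51.2] | shift now-axes [-2.4  0.1 51.2] q6~ -0.68
turn [ 4.000e-03  2.000e-03 -3.131e+00] shift after turn [ 2.3 -0.2 51.2] | shift now-axes [-2.4  0.1 51.2] q6~ -3.82
```

```bash
python3 -m handwheel '[[[0,0,0.01],[-1,0,6],0.6],[[0,0,0],[-1,0,10],0.6],[[0,0,0],[0,0,13],0.6],[[0,0,0],[0,0,11],0.6],[[0,0,0],[0,0,6],0.6],[[0,0,0],[0,0,2],0.6],[[0,0,0],[0,0,0],0.6],[[0,0,0],[0,0,0],0.6],[[0,0,0],[0,0,0],0.6],[[0,0,0],[0,0,0],0.6]]'; python3 - <<'E'
from h import *
st(); plan(446.2,181.6,34,-.53+np.pi/2)
E
```

```text
t: 49.03
ee_pos: [448.7, 182.0, 35.7]
orientation: [2.726, 1.559, 0.014]
ft_force: [0.7, -0.1, -0.3]
width: 52.7
t 49.03 tcp [448.7 182.   35.7] yaw 1.0391 z [ 0.009  0.004 -1.   ] w 52.7 F [ 0.7 -0.1 -0.3] q [ 0.36  0.55  2.04  0.    0.54 -0.68]
turn [ 0.006 -0.007 -0.002] shift after turn [-1.6 -1.9  1.7] | shift now-axes [-1.6 -1.9  1.7] q6~ -0.68
turn [-0.012 -0.009  3.14 ] shift after turn [1.6 1.9 1.7] | shift now-axes [-1.6 -1.9  1.7] q6~ 2.46
```

```bash
python3 -m handwheel '[[[0.004,-0.005,0],[-1,-1.3,1.5],0.6],[[0,0,0],[0,0,0],0.6],[[0,0,0],[0,0,0],0.4],[[0,0,0],[0,0,0],0],[[0,0,0],[0,0,0],0],[[0,0,0],[0,0,0],0],[[0,0,0],[0,0,0],0],[[0,0,0],[0,0,0],0],[[0,0,0],[0,0,0],0],[[0,0,0],[0,0,0],0]]'; python3 - <<'E'
from h import *
st(); plan(446.2,181.6,34,-.53+np.pi/2)
E
```

```text
t: 49.87
ee_pos: [447.8, 182.2, 35.5]
orientation: [2.726, 1.56, 0.008]
ft_force: [0.7, -0.7, -0.8]
width: 11.8
t 49.87 tcp [447.8 182.2  35.5] yaw 1.0393 z [ 0.005  0.002 -1.   ] w 11.8 F [ 0.7 -0.7 -0.8] q [ 0.36  0.55  2.04  0.    0.54 -0.68]
turn [ 0.003 -0.004 -0.001] shift after turn [-1.3 -1.1  1.5] | shift now-axes [-1.3 -1.1  1.5] q6~ -0.68
turn [-0.006 -0.005  3.14 ] shift after turn [1.3 1.1 1.5] | shift now-axes [-1.3 -1.1  1.5] q6~ 2.46
```

```bash
python3 -m handwheel '[[[0,0,0],[0,0,-4],0],[[0,0,0],[0,0,-10],0],[[0,0,0],[0,0,-20],0],[[0,0,0],[0,0,-25],0],[[0,0,0],[0,0,-25],0],[[0,0,0],[0,0,-25],0],[[0,0,0],[0,0,-15],0],[[0,0,0],[0,0,-6],0],[[0,0,0],[0,0,0],0],[[0,0,0],[0,0,0],0]]'; python3 - <<'E'
from h import *
st(); p=shot("wrist","h3",6,(200,170,320,260))
o=ctrl.get_obs()
for r in (195,196,197,198,200): print(r,heldedge(p,255,r,13.5)[1]-2.35+30)
g=sc(-26,-83.07); plan(g[0],g[1],170,SA+np.pi/2)
E
```

```text
t: 50.7
ee_pos: [445.4, 181.2, 175.1]
orientation: [2.727, 1.56, 0.005]
ft_force: [-0.9, -0.1, -2.0]
width: 11.8
t 50.7 tcp [445.4 181.2 175.1] yaw 1.0392 z [ 0.003  0.001 -1.   ] w 11.8 F [-0.9 -0.1 -2. ] q [ 0.36  0.29  1.99  0.    0.86 -0.68]
195 3.049999999999997
196 3.6499999999999986
197 4.149999999999999
198 4.75
200 5.849999999999998
turn [ 0.002 -0.002 -0.627] shift after turn [-328.5  144.1    4.8] | shift now-axes [-181.4  309.5    4.8] q6~ -1.31
turn [-2.000e-03 -2.000e-03  2.514e+00] shift after turn [ 328.5 -144.1    4.8] | shift now-axes [-181.4  309.5    4.8] q6~ 1.84
```

View pics/h3.png

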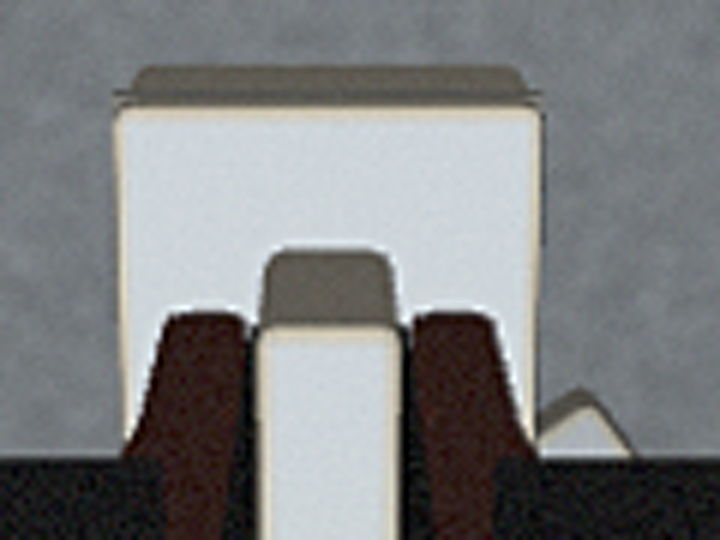

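```bash
python3 - <<'E'
from h import *
p=shot("wrist")
print(heldedge(p,255,188.1,13.5)[1]-2.35+30,"rib",heldedge(p,255,170+325/6.-.3,35.5-46)[1]-2.35+17)
E
```

```text
-0.6500000000000021 rib -1.25
```

```bash
python3 -m handwheel '[[[0,0,-0.06],[0,0,0],0],[[0,0,-0.12],[0,0,0],0],[[0,0,-0.12],[0,0,0],0],[[0,0,-0.12],[0,0,0],0],[[0,0,-0.12],[0,0,0],0],[[0,0,-0.06],[-5,2,0],0],[[0,0,-0.02],[-15,6,0],0],[[0,0,0],[-25,11,0],0],[[0,0,0],[-32,14,0],0],[[0,0,0],[-34,15,0],0]]'; python3 - <<'E'
from h import *
st(); g=sc(-25,-83.07); plan(g[0],g[1],150,SA+np.pi/2)
E
```

```text
t: 51.63
ee_pos: [495.8, 75.0, 160.0]
orientation: [-2.065, -2.347, 0.034]
ft_force: [0.5, -0.3, -1.9]
width: 11.9
t 51.63 tcp [495.8  75.  160. ] yaw 1.6986 z [-0.026 -0.006 -1.   ] w 11.9 F [ 0.5 -0.3 -1.9] q [ 0.13  0.36  1.94 -0.    0.88 -1.57]
turn [-0.027  0.003  0.032] shift after turn [-218.   104.9   10. ] | shift now-axes [-221.2   98.1    8. ] q6~ -1.54
turn [-0.005 -0.041 -3.109] shift after turn [ 218.  -104.9   10. ] | shift now-axes [-221.2   98.1    8. ] q6~ -4.68
```

```bash
python3 -m handwheel '[[[-0.01,0,0.01],[-34,16,-2],0],[[-0.005,0,0.01],[-34,16,-2],0],[[0,0,0],[-34,16,-2],0],[[0,0,0],[-32,15,-1],0],[[0,0,0],[-26,13,0],0],[[0,0,0],[-18,9,0],0],[[0,0,0],[-9,5,0],0],[[0,0,0],[-4,2,0],0],[[0,0,0],[0,0,0],0],[[0,0,0],[0,0,0],0]]'; python3 - <<'E'
from h import *
st(); g=sc(-25,-83.07); plan(g[0],g[1],100,SA+np.pi/2)
E
```

```text
t: 52.47
ee_pos: [607.5, -118.8, 149.5]
orientation: [-2.09, -2.313, 0.038]
ft_force: [-0.3, 0.1, -1.4]
width: 11.8
t 52.47 tcp [ 607.5 -118.8  149.5] yaw 1.6722 z [-0.035 -0.002 -0.999] w 11.8 F [-0.3  0.1 -1.4] q [-0.21  0.53  1.67 -0.01  0.97 -1.87]
turn [-0.035 -0.001  0.006] shift after turn [-14.4  12.2  49.5] | shift now-axes [-14.6  13.8  49. ] q6~ -1.87
turn [ 2.000e-03 -5.400e-02 -3.135e+00] shift after turn [ 14.4 -12.2  49.5] | shift now-axes [-14.6  13.8  49. ] q6~ -5.01
```

```bash
python3 -m handwheel '[[[-0.012,0,0.003],[-4,3,4],0],[[-0.01,0,0.002],[-5,3,10],0],[[0,0,0],[-4,2,14],0],[[0,0,0],[0,1,12],0],[[0,0,0],[0,0,6],0],[[0,0,0],[0,0,2],0],[[0,0,0],[0,0,0],0],[[0,0,0],[0,0,0],0],[[0,0,0],[0,0,0],0],[[0,0,0],[0,0,0],0]]'; python3 - <<'E'
from h import *
st(); g=sc(-25,-83.07); plan(g[0],g[1],80,SA+np.pi/2)
E
```

```text
t: 53.3
ee_pos: [614.5, -124.6, 96.3]
orientation: [-2.096, -2.324, 0.013]
ft_force: [0.6, -0.3, -1.2]
width: 11.5
t 53.3 tcp [ 614.5 -124.6   96.3] yaw 1.6738 z [-0.015  0.002 -1.   ] w 11.5 F [ 0.6 -0.3 -1.2] q [-0.22  0.6   1.69 -0.    0.86 -1.89]
turn [-0.015 -0.004  0.007] shift after turn [-8.   5.8 16.3] | shift now-axes [-8.1  5.9 16.2] q6~ -1.88
turn [ 0.006 -0.023 -3.134] shift after turn [ 8.  -5.8 16.3] | shift now-axes [-8.1  5.9 16.2] q6~ -5.03
```

```bash
python3 -m handwheel '[[[-0.01,-0.003,0.006],[-3,2,3],0],[[0,0,0],[-4,2,5],0],[[0,0,0],[-0.5,0.5,4],0],[[0,0,0],[0,0,2],0],[[0,0,0],[0,0,0],0],[[0,0,0],[0,0,0],0],[[0,0,0],[0,0,0],0],[[0,0,0],[0,0,0],0],[[0,0,0],[0,0,0],0],[[0,0,0],[0,0,0],0]]'; python3 - <<'E'
from h import *
st(); g=sc(-25,-83.07); plan(g[0],g[1],74,SA+np.pi/2)
E
```

```text
t: 54.13
ee_pos: [621.2, -132.9, 82.2]
orientation: [-2.112, -2.325, 0.002]
ft_force: [-0.2, 0.7, -1.2]
width: 11.9
t 54.13 tcp [ 621.2 -132.9   82.2] yaw 1.6666 z [-0.001 -0.001 -1.   ] w 11.9 F [-0.2  0.7 -1.2] q [-0.23  0.63  1.69 -0.    0.83 -1.89]
turn [-0.001  0.001  0.   ] shift after turn [ 0.9 -0.1  8.2] | shift now-axes [ 0.9 -0.1  8.2] q6~ -1.89
turn [-1.000e-03 -2.000e-03 -3.141e+00] shift after turn [-0.9  0.1  8.2] | shift now-axes [ 0.9 -0.1  8.2] q6~ -5.04
```

```bash
python3 -m handwheel '[[[0,0,0],[0.5,0,2],0],[[0,0,0],[0.2,0,3],0],[[0,0,0],[0,0,2],0],[[0,0,0],[0,0,0],0],[[0,0,0],[0,0,0],0],[[0,0,0],[0,0,0],0],[[0,0,0],[0,0,0],0],[[0,0,0],[0,0,0],0],[[0,0,0],[0,0,0],0],[[0,0,0],[0,0,0],0]]'; python3 - <<'E'
from h import *
st(); g=sc(-25,-83.07); plan(g[0],g[1],57.5,SA+np.pi/2); shot("wrist","wr19",3,(130,90,390,260))
E
```

```text
t: 54.97
ee_pos: [621.3, -132.0, 74.7]
orientation: [2.112, 2.326, -0.002]
ft_force: [-0.5, -0.5, -1.5]
width: 11.3
t 54.97 tcp [ 621.3 -132.    74.7] yaw 1.6669 z [-0.001 -0.001 -1.   ] w 11.3 F [-0.5 -0.5 -1.5] q [-0.23  0.64  1.69 -0.    0.82 -1.89]
turn [-0.001  0.001  0.   ] shift after turn [ 0.  -0.2 17.2] | shift now-axes [ 0.  -0.2 17.2] q6~ -1.89
turn [-1.000e-03 -1.000e-03 -3.141e+00] shift after turn [-0.   0.2 17.2] | shift now-axes [ 0.  -0.2 17.2] q6~ -5.03
```

View pics/wr19.png

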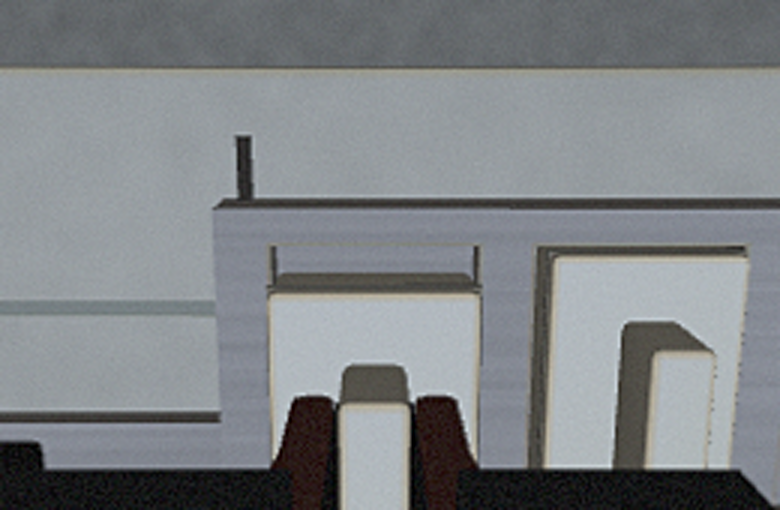

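```bash
python3 -m handwheel '[[[0,0,0],[0,0,2],0],[[0,0,0],[0,0,3],0],[[0,0,0],[0,0,3],0],[[0,0,0],[0,0,1],0],[[0,0,0],[0,0,0],0],[[0,0,0],[0,0,0],0],[[0,0,0],[0,0,0],0],[[0,0,0],[0,0,0],0],[[0,0,0],[0,0,0],0],[[0,0,0],[0,0,0],0]]'; python3 - <<'E'
from h import *
st(); g=sc(-25,-83.07); plan(g[0],g[1],57.5,SA+np.pi/2)
E
```

```text
t: 55.85
ee_pos: [621.3, -132.4, 68.0]
orientation: [2.112, 2.325, -0.002]
ft_force: [-1.4, 0.2, 1.8]
width: 11.7
t 55.85 tcp [ 621.3 -132.4   68. ] yaw 1.6671 z [-0.    -0.001 -1.   ] w 11.7 F [-1.4  0.2  1.8] q [-0.23  0.65  1.69 -0.    0.8  -1.89]
turn [-0.001  0.001  0.001] shift after turn [ 0.4 -0.2 10.5] | shift now-axes [ 0.4 -0.2 10.5] q6~ -1.89
turn [-2.000e-03 -1.000e-03 -3.141e+00] shift after turn [-0.4  0.2 10.5] | shift now-axes [ 0.4 -0.2 10.5] q6~ -5.03
```

```bash
python3 - <<'E'
from h import *
p=shot("wrist","wr20",5,(205,120,360,240)); import pickle; pickle.dump(p,open("wr20.pkl","wb"))
E
```

```text
(no output)
```

View pics/wr20.png

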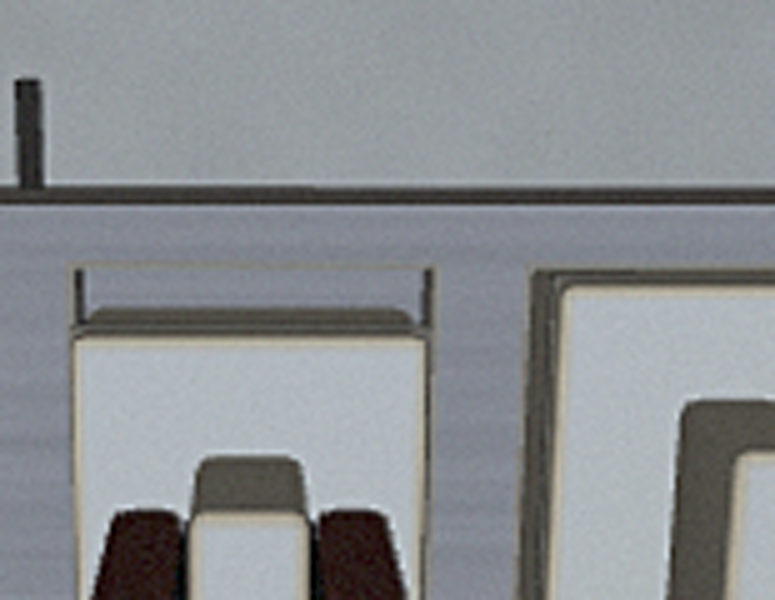

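```bash
python3 - <<'E'
from h import *
import pickle; p=pickle.load(open("wr20.pkl","rb"))
for nm,px,z in (("pocket edge",(255,120+265/5-.4),34),("bottom",(255,120+308/5-.4),33.5),("lid edge",(255,120+337/5-.4),55.5),("pk left",(205+75/5,180),34),("pk right",(205+433/5,180),34),("bot l",(205+90/5.,182),33.5),("bot r",(205+412/5.,182),33.5),("lid l",(205+76/5.,195),55.5),("lid r",(205+427/5.,195),55.5)):
    X=ray(p,[px],z)[0]; u=unbias(1.667,(X[0],X[1],0)); print(nm,insc(X).round(1),"unb",insc(u[:2]).round(1))
print(insc(ctrl.get_obs()["ee_pos"]))
E
```

```text
pocket edge [-58.4 -83. ] unb [-60.7 -83.9]
bottom [-53. -83.] unb [-55.3 -83.9]
lid edge [-54.1 -83. ] unb [-56.4 -83.9]
pk left [ -53.8 -104.4] unb [ -56.1 -105.3]
pk right [-53.8 -60.6] unb [-56.2 -61.5]
bot l [ -52.4 -102.7] unb [ -54.8 -103.6]
bot r [-52.5 -63.1] unb [-54.8 -64. ]
lid l [ -49.6 -102.1] unb [ -51.9 -103. ]
lid r [-49.6 -63.6] unb [-52.  -64.5]
[-24.77167541 -83.49852029]
```

```bash
sed -i 's/b=(0.9,2.35)/b=(0.7,-0.2)/' h.py; python3 -m handwheel '[[[0,0,0],[0,0,-2],0],[[0,0,0],[0,-1,-2],0],[[0,0,0],[0.2,-1.3,0],0],[[0,0,0],[0.2,-0.5,0],0],[[0,0,0],[0,0,0],0],[[0,0,0],[0,0,0],0],[[0,0,0],[0,0,0],0],[[0,0,0],[0,0,0],0],[[0,0,0],[0,0,0],0],[[0,0,0],[0,0,0],0]]'; python3 - <<'E'
from h import *
st(); g=sc(-27.6,-83.07); plan(g[0],g[1],57.5,SA+np.pi/2)
p=shot("wrist","wr21",5,(205,120,360,240)); import pickle; pickle.dump(p,open("wr21.pkl","wb"))
E
```

```text
t: 56.73
ee_pos: [617.6, -132.1, 71.0]
orientation: [-2.112, -2.325, 0.003]
ft_force: [0.7, 0.1, -1.4]
width: 11.9
t 56.73 tcp [ 617.6 -132.1   71. ] yaw 1.667 z [-0.002 -0.001 -1.   ] w 11.9 F [ 0.7  0.1 -1.4] q [-0.23  0.64  1.7  -0.    0.81 -1.89]
turn [-0.002  0.001  0.001] shift after turn [-0.2  0.8 13.5] | shift now-axes [-0.2  0.8 13.5] q6~ -1.89
turn [-1.000e-03 -3.000e-03 -3.141e+00] shift after turn [ 0.2 -0.8 13.5] | shift now-axes [-0.2  0.8 13.5] q6~ -5.04
```

View pics/wr21.png

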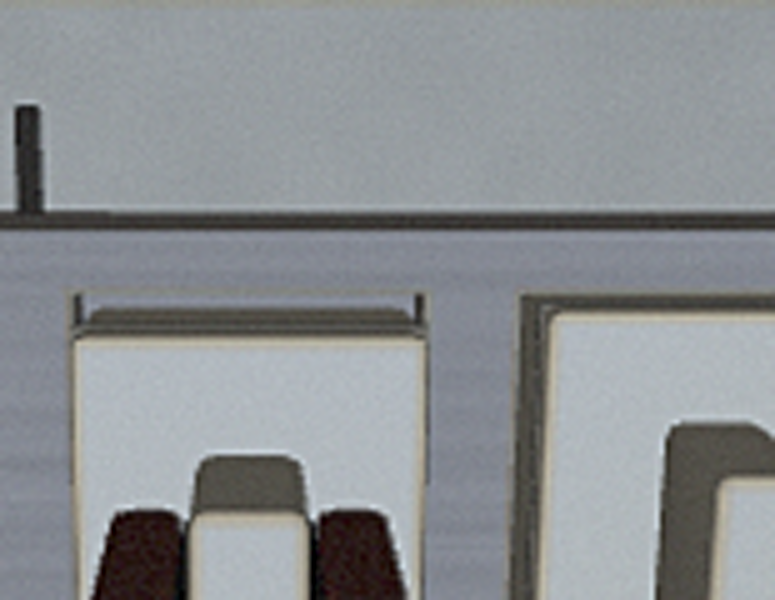

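```bash
python3 - <<'E'
from h import *
import pickle; p=pickle.load(open("wr21.pkl","rb"))
for nm,px,z in (("pocket edge",(255,120+290/5-.4),34),("bottom",(255,120+308/5-.4),35.5),("lid edge",(255,120+337/5-.4),57.5)): print(nm,insc(ray(p,[px],z)[0]).round(1))
E
python3 -m handwheel '[[[0,0,0],[0,0,2],0],[[0,0,0],[0,0,3],0],[[0,0,0],[0,0,3],0],[[0,0,0],[0,0,1],0],[[0,0,0],[0,0,0],0],[[0,0,0],[0,0,0],0],[[0,0,0],[0,0,0],0],[[0,0,0],[0,0,0],0],[[0,0,0],[0,0,0],0],[[0,0,0],[0,0,0],0]]'; python3 - <<'E'
from h import *
st(); g=sc(-27.6,-83.07); plan(g[0],g[1],57.5,SA+np.pi/2)
E
```

```text
pocket edge [-58.4 -82.3]
bottom [-56.5 -82.3]
lid edge [-57.5 -82.4]
t: 57.62
ee_pos: [617.5, -132.1, 60.7]
orientation: [-2.111, -2.325, 0.003]
ft_force: [-0.5, 0.7, -1.0]
width: 12.2
t 57.62 tcp [ 617.5 -132.1   60.7] yaw 1.6671 z [-0.002 -0.001 -1.   ] w 12.2 F [-0.5  0.7 -1. ] q [-0.23  0.65  1.7  -0.    0.79 -1.89]
turn [-0.002  0.001  0.001] shift after turn [-0.2  0.9  3.2] | shift now-axes [-0.2  0.9  3.2] q6~ -1.89
turn [-1.000e-03 -3.000e-03 -3.141e+00] shift after turn [ 0.2 -0.9  3.2] | shift now-axes [-0.2  0.9  3.2] q6~ -5.04
```

In the pocket without contact. Final few mm and release.

```bash
python3 -m handwheel '[[[0,0,0],[0,0,1.5],0],[[0,0,0],[0,0,1],0],[[0,0,0],[0,0,0.3],0],[[0,0,0],[0,0,0],0],[[0,0,0],[0,0,0],0.1],[[0,0,0],[0,0,0],0.25],[[0,0,0],[0,0,0],0.35],[[0,0,0],[0,0,0],0.35],[[0,0,0],[0,0,-5],0.35],[[0,0,0],[0,0,-12],0.35]]'; python3 -m handwheel '[[[0,0,0],[0,0,-20],0.35],[[0,0,0],[0,0,-25],0.5],[[0,0,0],[0,0,-25],0.5],[[0,0,0],[0,0,-15],0.5],[[0,0,0],[0,0,-5],0.5],[[0,0,0],[0,0,0],0.5],[[0,0,0],[0,0,0],0.5],[[0,0,0],[0,0,0],0.5],[[0,0,0],[0,0,0],0.5],[[0,0,0],[0,0,0],0.5]]'; python3 - <<'E'
from h import *
st(); p=shot("wrist","wr22",2,(100,0,480,260)); import pickle; pickle.dump(p,open("wr22.pkl","wb"))
E
```

```text
t: 58.45
ee_pos: [616.7, -131.9, 74.2]
orientation: [-2.11, -2.324, 0.005]
ft_force: [0.2, 0.6, -0.3]
width: 30.7
t: 59.28
ee_pos: [617.3, -131.9, 174.0]
orientation: [-2.112, -2.326, 0.003]
ft_force: [0.6, 0.3, 0.3]
width: 43.7
t 59.28 tcp [ 617.3 -131.9  174. ] yaw 1.667 z [-0.001 -0.001 -1.   ] w 43.7 F [0.6 0.3 0.3] q [-0.23  0.5   1.65 -0.    0.99 -1.89]
```

View pics/wr22.png

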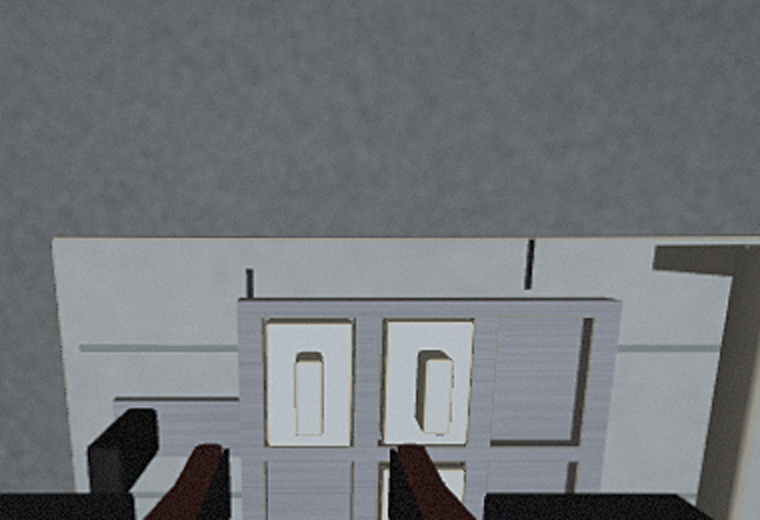

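```bash
python3 -m handwheel '[[[0,0,-0.08],[0,0,0],0.6],[[0,0,-0.06],[0,0,0],0.6],[[0,0,0],[15,-10,0],0.6],[[0,0,0],[27,-18,0],0.6],[[0,0,0],[33,-20,0],0.6],[[0,0,0],[33,-20,0],0.6],[[0,0,0],[33,-20,0],0.6],[[0,0,0],[33,-20,0],0.6],[[0,0,0],[33,-20,0],0.6],[[0,0,0],[33,-20,0],0.6]]'; python3 - <<'E'
from h import *
st(); plan(439,309,165,0.2513+np.pi/2)
E
```

```text
t: 60.17
ee_pos: [409.7, 67.7, 166.7]
orientation: [-1.942, -2.461, 0.01]
ft_force: [-0.0, 0.9, 0.1]
width: 52.9
t 60.17 tcp [409.7  67.7 166.7] yaw 1.8054 z [-0.009 -0.001 -1.   ] w 52.9 F [-0.   0.9  0.1] q [ 0.13  0.22  2.12  0.    0.81 -1.67]
turn [-0.009 -0.001 -0.017] shift after turn [226.5  88.4   1.7] | shift now-axes [227.9  84.6   1.1] q6~ -1.69
turn [-2.000e-03  1.400e-02  3.125e+00] shift after turn [-226.5  -88.4    1.7] | shift now-axes [227.9  84.6   1.1] q6~ 1.45
```

```bash
python3 -m handwheel '[[[-0.005,0,-0.015],[30,8,0],0.6],[[0,0,0],[32,13,0],0.6],[[0,0,0],[32,14,0],0.6],[[0,0,0],[32,14,0],0.6],[[0,0,0],[28,12,0],0.6],[[0,0,0],[20,9,0],0.6],[[0,0,0],[12,5,0],0.6],[[0,0,0],[5,2,0],0.6],[[0,0,0],[0,0,0],0.6],[[0,0,0],[0,0,0],0.6]]'; python3 -m handwheel '[[[0,0,0],[0,0,0],0.6],[[0,0,0],[0,0,0],0.6],[[0,0,0],[0,0,0],0.6],[[0,0,0],[0,0,0],0.6],[[0,0,0],[0,0,0],0.6],[[0,0,0],[0,0,0],0.6],[[0,0,0],[0,0,0],0.6],[[0,0,0],[0,0,0],0.6],[[0,0,0],[0,0,0],0.6],[[0,0,0],[0,0,0],0.6]]'; python3 - <<'E'
from h import *
st(); p=shot("wrist","wr23"); import pickle; pickle.dump(p,open("wr23.pkl","wb"))
o=ctrl.get_obs(); X=R.from_rotvec(o["orientation"]).as_matrix()[:,0]; yaw=np.arctan2(X[1],X[0])
v,c=edgefit(p,"square",(439,309,.25),fn="fit23"); u=unbias(yaw,v); print(v,c,u); plan(u[0],u[1],80,u[2]+np.pi/2)
E
```

```text
t: 61.0
ee_pos: [425.3, 283.0, 160.8]
orientation: [-1.913, -2.478, 0.023]
ft_force: [-1.5, -0.2, -0.2]
width: 52.4
t: 61.83
ee_pos: [424.9, 277.3, 160.8]
orientation: [-1.921, -2.472, 0.026]
ft_force: [0.4, -0.9, -0.4]
width: 52.6
t 61.83 tcp [424.9 277.3 160.8] yaw 1.8204 z [-0.019 -0.006 -1.   ] w 52.6 F [ 0.4 -0.9 -0.4] q [ 0.55  0.36  1.93  0.01  0.87 -1.27]
[4.38957081e+02 3.10741775e+02 2.51256487e-01] -133.91024780273438 [4.39323805e+02 3.10112877e+02 2.51256487e-01]
turn [-0.02   0.001 -0.002] shift after turn [28.2 22.1 80.8] | shift now-axes [28.3 23.7 80.3] q6~ -1.27
turn [2.00e-03 3.20e-02 3.14e+00] shift after turn [-28.2 -22.1  80.8] | shift now-axes [28.3 23.7 80.3] q6~ 1.87
```

View pics/fit23.png

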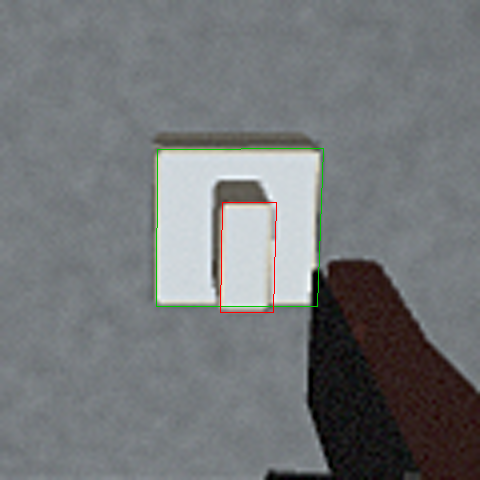

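```bash
python3 -m handwheel '[[[-0.013,0,-0.002],[6,4,2],0.6],[[0,0,0],[9,6,6],0.6],[[0,0,0],[7,5,14],0.6],[[0,0,0],[3,3,18],0.6],[[0,0,0],[0,0,18],0.6],[[0,0,0],[0,0,10],0.6],[[0,0,0],[0,0,4],0.6],[[0,0,0],[0,0,0],0.6],[[0,0,0],[0,0,0],0.6],[[0,0,0],[0,0,0],0.6]]'; python3 - <<'E'
from h import *
st(); plan(439.2,309.8,33.5,.2513+np.pi/2)
E
```

```text
t: 62.72
ee_pos: [438.7, 313.6, 84.4]
orientation: [-1.922, -2.483, 0.001]
ft_force: [-0.3, 0.3, 0.7]
width: 52.6
t 62.72 tcp [438.7 313.6  84.4] yaw 1.8242 z [-0.001  0.    -1.   ] w 52.6 F [-0.3  0.3  0.7] q [ 0.6   0.52  1.91  0.    0.72 -1.23]
turn [-0.001 -0.001  0.002] shift after turn [-3.8 -0.4 50.9] | shift now-axes [-3.8 -0.4 50.9] q6~ -1.23
turn [ 1.000e-03 -2.000e-03 -3.139e+00] shift after turn [ 3.8  0.4 50.9] | shift now-axes [-3.8 -0.4 50.9] q6~ -4.37
```

```bash
python3 -m handwheel '[[[0,0,0],[-1.5,0,6],0.6],[[0,0,0],[-1.5,0,10],0.6],[[0,0,0],[0,0,13],0.6],[[0,0,0],[0,0,10],0.6],[[0,0,0],[0,0,6],0.6],[[0,0,0],[0,0,2],0.6],[[0,0,0],[0,0,0],0.6],[[0,0,0],[0,0,0],0.6],[[0,0,0],[0,0,0],0.6],[[0,0,0],[0,0,0],0.6]]'; python3 - <<'E'
from h import *
st(); plan(439.2,309.8,33.5,.2513+np.pi/2)
E
```

```text
t: 63.55
ee_pos: [441.7, 311.0, 36.4]
orientation: [1.924, 2.483, 0.008]
ft_force: [-1.2, -0.6, -0.5]
width: 52.9
t 63.55 tcp [441.7 311.   36.4] yaw 1.8231 z [ 0.004  0.004 -1.   ] w 52.9 F [-1.2 -0.6 -0.5] q [ 0.59  0.6   1.92  0.    0.62 -1.23]
turn [ 0.005 -0.003  0.001] shift after turn [-0.5 -2.7  2.9] | shift now-axes [-0.5 -2.8  2.8] q6~ -1.23
turn [ 0.004  0.007 -3.141] shift after turn [0.5 2.7 2.9] | shift now-axes [-0.5 -2.8  2.8] q6~ -4.37
```

```bash
python3 -m handwheel '[[[0.003,-0.002,0],[0,-1,1],0.6],[[0,0,0],[0,-1,1],0.6],[[0,0,0],[0,0,0],0.4],[[0,0,0],[0,0,0],0],[[0,0,0],[0,0,0],0],[[0,0,0],[0,0,0],0],[[0,0,0],[0,0,0],0],[[0,0,0],[0,0,0],0],[[0,0,0],[0,0,0],0],[[0,0,0],[0,0,0],0]]'; python3 - <<'E'
from h import *
st(); plan(439.2,309.8,33.5,.2513+np.pi/2)
E
python3 -m handwheel '[[[0,0,0],[0,0,-4],0],[[0,0,0],[0,0,-10],0],[[0,0,0],[0,0,-20],0],[[0,0,0],[0,0,-25],0],[[0,0,0],[0,0,-25],0],[[0,0,0],[0,0,-25],0],[[0,0,0],[0,0,-15],0],[[0,0,0],[0,0,-6],0],[[0,0,0],[0,0,0],0],[[0,0,0],[0,0,0],0]]'; python3 - <<'E'
from h import *
st(); p=shot("wrist","h4",6,(200,170,320,260)); 
g=sc(36,-83.07); plan(g[0],g[1],170,SA+np.pi/2)
E
```

```text
t: 64.38
ee_pos: [440.3, 311.0, 35.5]
orientation: [1.923, 2.482, 0.006]
ft_force: [0.4, 0.7, -0.0]
width: 12.1
t 64.38 tcp [440.3 311.   35.5] yaw 1.8234 z [ 0.003  0.002 -1.   ] w 12.1 F [ 0.4  0.7 -0. ] q [ 0.59  0.6   1.92 -0.    0.62 -1.23]
turn [ 0.004 -0.001  0.001] shift after turn [-0.9 -1.4  2. ] | shift now-axes [-0.9 -1.4  2. ] q6~ -1.23
turn [ 2.00e-03  6.00e-03 -3.14e+00] shift after turn [0.9 1.4 2. ] | shift now-axes [-0.9 -1.4  2. ] q6~ -4.37
t: 65.22
ee_pos: [438.4, 309.7, 175.1]
orientation: [1.924, 2.483, 0.002]
ft_force: [0.1, -0.4, -1.6]
width: 11.8
t 65.22 tcp [438.4 309.7 175.1] yaw 1.8232 z [ 0.001  0.001 -1.   ] w 11.8 F [ 0.1 -0.4 -1.6] q [ 0.59  0.37  1.87 -0.    0.9  -1.23]
turn [ 0.001 -0.     0.157] shift after turn [-457.1  200.8    4.7] | shift now-axes [-482.9  126.9    4.7] q6~ -1.07
turn [ 1.000e-03  2.000e-03 -2.985e+00] shift after turn [ 457.1 -200.8    4.7] | shift now-axes [-482.9  126.9    4.7] q6~ -4.21
```

View pics/h4.png

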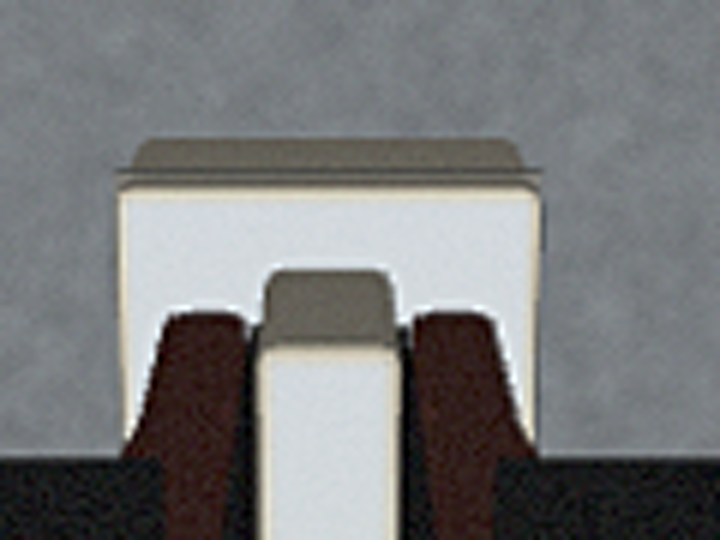

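```bash
python3 - <<'E'
from h import *
p=shot("wrist")
print(heldedge(p,255,201.3,13.5)[1]+.2+20,"rib",heldedge(p,255,170+345/6.-.3,35.5-46)[1]+.2+13)
E
python3 -m handwheel '[[[0,0,0.07],[-5,2,0],0],[[0,0,0.06],[-15,4,0],0],[[0,0,0.02],[-25,9,0],0],[[0,0,0],[-32,14,0],0],[[0,0,0],[-34,15,0],0],[[0,0,0],[-34,15,0],0],[[0,0,0],[-34,15,-2],0],[[0,0,0],[-34,15,-2],0],[[0,0,0],[-34,15,-2],0],[[0,0,0],[-34,15,-2],0]]'; python3 - <<'E'
from h import *
st(); g=sc(36,-83.07); plan(g[0],g[1],160,SA+np.pi/2)
E
```

```text
-0.3000000000000007 rib -0.6000000000000014
t: 66.15
ee_pos: [581.6, 35.3, 166.9]
orientation: [-2.09, -2.325, 0.033]
ft_force: [0.6, 1.3, -1.8]
width: 12.0
t 66.15 tcp [581.6  35.3 166.9] yaw 1.6772 z [-0.025 -0.006 -1.   ] w 12.0 F [ 0.6  1.3 -1.8] q [ 0.04  0.45  1.75 -0.01  0.96 -1.63]
turn [-0.026  0.004  0.011] shift after turn [-170.3   84.3    6.9] | shift now-axes [-171.2   82.6    5.4] q6~ -1.62
turn [-0.006 -0.04  -3.131] shift after turn [170.3 -84.3   6.9] | shift now-axes [-171.2   82.6    5.4] q6~ -4.76
```

```bash
python3 -m handwheel '[[[-0.01,0,0.005],[-33,16,0],0],[[-0.005,0,0],[-32,16,0],0],[[0,0,0],[-28,14,0],0],[[0,0,0],[-22,11,0],0],[[0,0,0],[-15,8,0],0],[[0,0,0],[-8,4,0],0],[[0,0,0],[-3,2,0],0],[[0,0,0],[0,0,0],0],[[0,0,0],[0,0,0],0],[[0,0,0],[0,0,0],0]]'; python3 - <<'E'
from h import *
st(); g=sc(36.45,-83.07); plan(g[0],g[1],100,SA+np.pi/2)
E
```

```text
t: 66.98
ee_pos: [664.8, -111.0, 150.2]
orientation: [-2.1, -2.307, 0.035]
ft_force: [-0.6, 0.3, -1.2]
width: 11.8
t 66.98 tcp [ 664.8 -111.   150.2] yaw 1.6644 z [-0.031 -0.002 -1.   ] w 11.8 F [-0.6  0.3 -1.2] q [-0.18  0.6   1.54 -0.01  1.03 -1.84]
turn [-0.031 -0.001 -0.002] shift after turn [-16.7  15.9  50.2] | shift now-axes [-16.7  17.5  49.6] q6~ -1.84
turn [-2.000e-03  4.900e-02  3.139e+00] shift after turn [ 16.7 -15.9  50.2] | shift now-axes [-16.7  17.5  49.6] q6~ 1.3
```

```bash
python3 -m handwheel '[[[-0.012,0,0],[-4,3,3],0],[[-0.01,0,0],[-6,4,10],0],[[0,0,0],[-4,3,14],0],[[0,0,0],[0,1,12],0],[[0,0,0],[0,0,6],0],[[0,0,0],[0,0,2],0],[[0,0,0],[0,0,0],0],[[0,0,0],[0,0,0],0],[[0,0,0],[0,0,0],0],[[0,0,0],[0,0,0],0]]'; python3 - <<'E'
from h import *
st(); g=sc(36.45,-83.07); plan(g[0],g[1],82,SA+np.pi/2)
E
```

```text
t: 67.82
ee_pos: [675.7, -121.2, 96.6]
orientation: [-2.104, -2.321, 0.009]
ft_force: [-0.2, 0.2, -0.7]
width: 11.7
t 67.82 tcp [ 675.7 -121.2   96.6] yaw 1.6686 z [-0.01   0.001 -1.   ] w 11.7 F [-0.2  0.2 -0.7] q [-0.19  0.67  1.55 -0.    0.93 -1.86]
turn [-0.01  -0.002  0.002] shift after turn [-5.6  6.  14.6] | shift now-axes [-5.6  6.2 14.5] q6~ -1.86
turn [ 3.000e-03 -1.600e-02 -3.139e+00] shift after turn [ 5.6 -6.  14.6] | shift now-axes [-5.6  6.2 14.5] q6~ -5.0
```

```bash
python3 -m handwheel '[[[-0.007,-0.002,0.002],[-2,2,3],0],[[0,0,0],[-2.5,2.2,5],0],[[0,0,0],[-0.5,0.5,5],0],[[0,0,0],[0,0,2],0],[[0,0,0],[0,0,0],0],[[0,0,0],[0,0,0],0],[[0,0,0],[0,0,0],0],[[0,0,0],[0,0,0],0],[[0,0,0],[0,0,0],0],[[0,0,0],[0,0,0],0]]'; python3 - <<'E'
from h import *
st(); g=sc(36.45,-83.07); plan(g[0],g[1],73,SA+np.pi/2)
p=shot("wrist","wr24",5,(205,120,360,240)); import pickle; pickle.dump(p,open("wr24.pkl","wb"))
E
```

```text
t: 68.65
ee_pos: [682.4, -126.4, 81.7]
orientation: [2.112, 2.324, -0.0]
ft_force: [0.4, -0.2, -0.7]
width: 12.0
t 68.65 tcp [ 682.4 -126.4   81.7] yaw 1.6664 z [ 0.    -0.001 -1.   ] w 12.0 F [ 0.4 -0.2 -0.7] q [-0.2   0.7   1.54 -0.    0.9  -1.87]
turn [0.    0.001 0.   ] shift after turn [ 0.3 -0.1  8.7] | shift now-axes [ 0.3 -0.1  8.7] q6~ -1.87
turn [-1.000e-03  1.000e-03 -3.142e+00] shift after turn [-0.3  0.1  8.7] | shift now-axes [ 0.3 -0.1  8.7] q6~ -5.01
```

View pics/wr24.png

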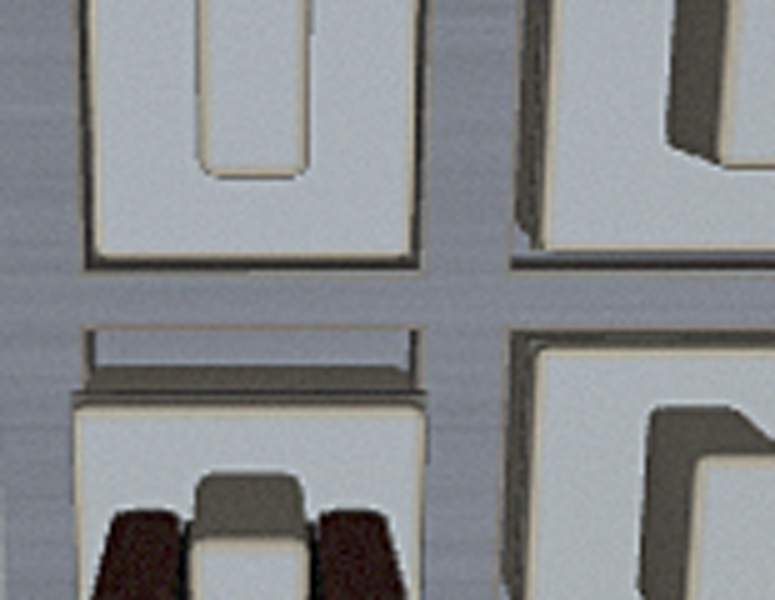

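```bash
python3 - <<'E'
from h import *
import pickle; p=pickle.load(open("wr24.pkl","rb"))
for nm,px,z in (("pocket edge",(255,120+327/5-.4),34),("bottom",(255,120+366/5-.4),46.2),("lid edge",(255,120+405/5-.4),68.2),("pk l",(205+84/5,187),34),("pk r",(205+422/5,187),34),("b l",(205+87/5,195),46.2),("b r",(205+413/5,195),46.2)): print(nm,insc(ray(p,[px],z)[0]).round(1))
E
```

```text
pocket edge [ 13.6 -82.8]
bottom [ 16.  -82.8]
lid edge [ 15.2 -82.8]
pk l [  14.9 -104.7]
pk r [ 14.9 -60.1]
b l [  17.4 -103.2]
b r [ 17.4 -62.5]
```

```bash
python3 -m handwheel '[[[0,0,0],[0.2,0,2],0],[[0,0,0],[0,0,3],0],[[0,0,0],[0,0,3],0],[[0,0,0],[0,0,2],0],[[0,0,0],[0,0,1],0],[[0,0,0],[0,0,0],0],[[0,0,0],[0,0,0],0],[[0,0,0],[0,0,0],0],[[0,0,0],[0,0,0],0],[[0,0,0],[0,0,0],0]]'; python3 - <<'E'
from h import *
st(); g=sc(36.45,-83.07); plan(g[0],g[1],57.5,SA+np.pi/2)
E
```

```text
t: 69.53
ee_pos: [682.3, -126.1, 69.4]
orientation: [2.112, 2.325, -0.001]
ft_force: [0.7, 0.3, -1.5]
width: 11.5
t 69.53 tcp [ 682.3 -126.1   69.4] yaw 1.6665 z [ 0.    -0.001 -1.   ] w 11.5 F [ 0.7  0.3 -1.5] q [-0.2   0.71  1.55 -0.    0.88 -1.87]
turn [0.    0.001 0.   ] shift after turn [-0.  -0.1 11.9] | shift now-axes [-0.  -0.1 11.9] q6~ -1.87
turn [-1.000e-03  0.000e+00 -3.141e+00] shift after turn [ 0.   0.1 11.9] | shift now-axes [-0.  -0.1 11.9] q6~ -5.01
```

```bash
python3 -m handwheel '[[[0,0,0],[0,0,2],0],[[0,0,0],[0,0,3],0],[[0,0,0],[0,0,3],0],[[0,0,0],[0,0,1.5],0],[[0,0,0],[0,0,0.5],0],[[0,0,0],[0,0,0],0],[[0,0,0],[0,0,0],0],[[0,0,0],[0,0,0],0],[[0,0,0],[0,0,0],0],[[0,0,0],[0,0,0],0]]'; python3 - <<'E'
from h import *
st(); g=sc(36.45,-83.07); plan(g[0],g[1],57.5,SA+np.pi/2)
E
```

```text
t: 70.37
ee_pos: [682.4, -126.1, 58.4]
orientation: [2.112, 2.324, -0.0]
ft_force: [0.4, -0.1, -1.2]
width: 11.9
t 70.37 tcp [ 682.4 -126.1   58.4] yaw 1.6665 z [ 0.001 -0.001 -1.   ] w 11.9 F [ 0.4 -0.1 -1.2] q [-0.2   0.73  1.55 -0.    0.87 -1.87]
turn [0.    0.001 0.   ] shift after turn [ 0.  -0.2  0.9] | shift now-axes [ 0.  -0.2  0.9] q6~ -1.87
turn [-1.000e-03  1.000e-03 -3.141e+00] shift after turn [-0.   0.2  0.9] | shift now-axes [ 0.  -0.2  0.9] q6~ -5.01
```

```bash
python3 -m handwheel '[[[0,0,0],[0,0,0.5],0.1],[[0,0,0],[0,0,0],0.25],[[0,0,0],[0,0,0],0.35],[[0,0,0],[0,0,0],0.35],[[0,0,0],[0,0,-6],0.35],[[0,0,0],[0,0,-14],0.35],[[0,0,0],[0,0,-22],0.5],[[0,0,0],[5,5,-30],0.7],[[0,0,0],[10,10,-30],1],[[0,0,0],[10,10,-20],1]]'; python3 -m handwheel '[[[0,0,0],[8,8,0],1],[[0,0,0],[3,3,0],1],[[0,0,0],[0,0,0],1],[[0,0,0],[0,0,0],1],[[0,0,0],[0,0,0],1],[[0,0,0],[0,0,0],1],[[0,0,0],[0,0,0],1],[[0,0,0],[0,0,0],1],[[0,0,0],[0,0,0],1],[[0,0,0],[0,0,0],1]]'; python3 - <<'E'
from h import *
st(); p=shot("wrist","wr25",3,(120,80,380,260)); import pickle; pickle.dump(p,open("wr25.pkl","wb"))
for kind,xs,ys in (("long",-26,-83),("long",-26,-27),("square",36,-83),("square",36,-27)):
    v,c=edgefit(p,kind,(*sc(xs,ys),SA),z0=22,fn="f25%s%d"%(kind,ys)); print(kind,c,insc(unbias(1.667,v)[:2]).round(1),(v[2]-SA).round(3))
E
```

```text
t: 71.2
ee_pos: [701.3, -99.7, 184.0]
orientation: [-2.112, -2.317, 0.008]
ft_force: [0.1, 0.0, 1.0]
width: 54.0
t: 72.03
ee_pos: [711.6, -87.2, 186.1]
orientation: [-2.112, -2.319, 0.007]
ft_force: [-0.2, 0.1, -0.4]
width: 87.8
t 72.03 tcp [711.6 -87.2 186.1] yaw 1.6639 z [-0.007 -0.    -1.   ] w 87.8 F [-0.2  0.1 -0.4] q [-0.14  0.61  1.43 -0.    1.11 -1.8 ]
long -85.5484848022461 [-25.4 -81.8] 0.001
long -91.81549072265625 [-26.1 -26.9] -0.005
square -105.50619506835938 [ 37.1 -83.7] 0.003
square -108.41156005859375 [ 36.1 -27. ] 0.005
```

View pics/wr25.png

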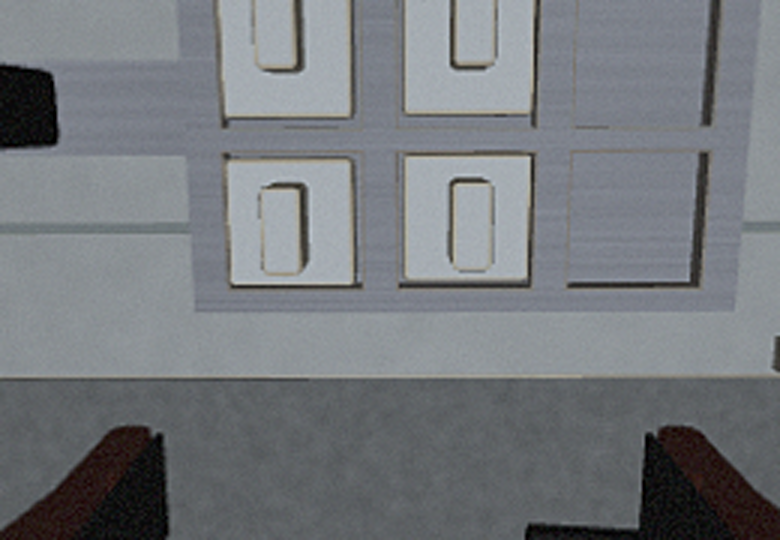

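```bash
python3 - <<'E'
from h import *
import pickle
from scipy.optimize import minimize
def six(p,kind,xs,ys,yawt):
    g=cv2.GaussianBlur(cv2.cvtColor(p["pixels"],cv2.COLOR_RGB2GRAY).astype(np.float32),(0,0),.8)
    mag=np.minimum(np.hypot(cv2.Sobel(g,cv2.CV_32F,1,0),cv2.Sobel(g,cv2.CV_32F,0,1)),150)
    m=model(kind); pts=np.array([m[b+i]+(m[b+(i+1)%4]-m[b+i])*t for b in (0,4) for i in range(4) for t in np.linspace(.08,.92,25)])
    def T(q): return pts@R.from_euler("ZYX",[q[2],q[3]/50,q[4]/50]).as_matrix().T+[q[0],q[1],22]
    def cost(q):
        uv=proj(p,T(q)).astype(np.float32); return -float(cv2.remap(mag,uv[:,:1],uv[:,1:],cv2.INTER_LINEAR).mean())
    best=None
    for a in (-4,0,4):
        for b in (-4,0,4):
            x0=np.array([*sc(xs,ys),SA,a,b]); S=[x0]+[x0+e for e in np.diag([1.5,1.5,.04,2,2])]
            r=minimize(cost,x0,method="Nelder-Mead",options=dict(initial_simplex=S,maxiter=600))
            if best is None or r.fun<best.fun: best=r
    q=best.x; print(kind,ys,round(best.fun,1),"flat",round(cost([*q[:3],0,0]),1),insc(unbias(yawt,(q[0],q[1],0))[:2]).round(1),"yaw",(q[2]-SA).round(3),"tilt",(q[3:]/50).round(3))
p=pickle.load(open("wr25.pkl","rb"))
for a in (("long",-26,-83),("long",-26,-27),("square",36,-83),("square",36,-27)): six(p,*a,1.664)
p=pickle.load(open("wr22.pkl","rb"))
for a in (("long",-26,-83),("long",-26,-27)): six(p,*a,1.667)
E
```

```text
long -83 -103.3 flat -89.2 [-25.5 -82.4] yaw 0.008 tilt [-0.031  0.035]
long -27 -116.7 flat -84.8 [-26.3 -26.3] yaw -0.001 tilt [-0.046  0.023]
square -83 -119.1 flat -99.8 [ 35.7 -82.7] yaw 0.001 tilt [0.023 0.033]
square -27 -127.1 flat -103.7 [ 34.  -28.7] yaw -0.002 tilt [ 0.049 -0.035]
long -83 -117.9 flat -99.6 [-26.7 -84. ] yaw 0.004 tilt [-0.086 -0.029]
long -27 -123.5 flat -98.8 [-28.4 -29.3] yaw 0.006 tilt [ 0.034 -0.041]
```

```bash
python3 - <<'E'
from h import *
g=sc(0,-168.5); st(); plan(g[0],g[1],125,SA+np.pi/2)
E
```

```text
t 72.08 tcp [711.6 -87.2 186.1] yaw 1.664 z [-0.007 -0.    -1.   ] w 87.7 F [ 0.  -1.2 -0.3] q [-0.14  0.61  1.43 -0.    1.11 -1.8 ]
turn [-0.007 -0.001 -0.002] shift after turn [-121.3  -69.5   61.1] | shift now-axes [-121.5  -68.7   61.5] q6~ -1.8
turn [-1.000e-03  1.100e-02  3.139e+00] shift after turn [121.3  69.5  61.1] | shift now-axes [-121.5  -68.7   61.5] q6~ 1.34
```

```bash
python3 -m handwheel '[[[-0.005,0,-0.002],[-12,-7,0],0.6],[[0,0,0],[-24,-14,4],0.6],[[0,0,0],[-26,-15,8],0.6],[[0,0,0],[-22,-13,12],0.6],[[0,0,0],[-15,-9,12],0.6],[[0,0,0],[-8,-5,8],0.6],[[0,0,0],[-3,-2,4],0.6],[[0,0,0],[0,0,0],0.6],[[0,0,0],[0,0,0],0.6],[[0,0,0],[0,0,0],0.6]]'; python3 - <<'E'
from h import *
g=sc(0,-168.5); st(); plan(g[0],g[1],64,SA+np.pi/2); p=shot("wrist","wr26"); print(find(p,"grip_top"),find(p,"pointer"))
E
```

```text
t: 72.92
ee_pos: [654.4, -211.1, 138.2]
orientation: [2.108, 2.325, 0.003]
ft_force: [0.1, -0.3, 0.7]
width: 53.0
t 72.92 tcp [ 654.4 -211.1  138.2] yaw 1.6685 z [ 0.004 -0.001 -1.   ] w 53.0 F [ 0.1 -0.3  0.7] q [-0.33  0.62  1.54  0.    0.98 -2.  ]
turn [0.004 0.001 0.002] shift after turn [-3.5 -0.6 74.2] | shift now-axes [-3.4 -0.9 74.2] q6~ -2.0
turn [-2.000e-03  6.000e-03 -3.139e+00] shift after turn [ 3.5  0.6 74.2] | shift now-axes [-3.4 -0.9 74.2] q6~ -5.14
[(0.82, array([ 649. , -213.6,   84.2]), array([251., 208.]))] [(0.61, array([ 572.9, -165.4,   17.3]), array([318., 104.]))]
```

View pics/wr26.png

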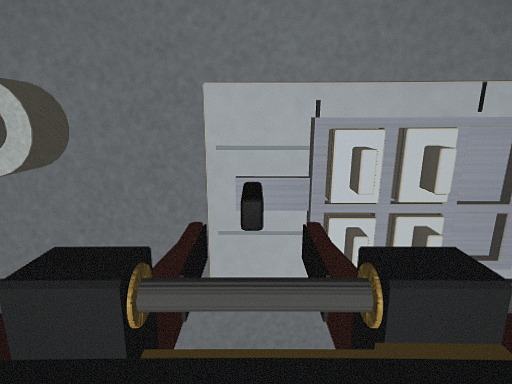

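```bash
python3 -m handwheel '[[[0.003,0,0.002],[-1.5,0,6],0.6],[[0,0,0],[-1,0,12],0.6],[[0,0,0],[0,0,18],0.6],[[0,0,0],[0,0,16],0.6],[[0,0,0],[0,0,10],0.6],[[0,0,0],[0,0,4],0.6],[[0,0,0],[0,0,0],0.6],[[0,0,0],[0,0,0],0.6],[[0,0,0],[0,0,0],0.6],[[0,0,0],[0,0,0],0.6]]'; python3 - <<'E'
from h import *
g=sc(0,-168.5); st(); plan(g[0],g[1],64,SA+np.pi/2)
E
```

```text
t: 73.9
ee_pos: [657.7, -211.0, 68.0]
orientation: [2.104, 2.327, 0.001]
ft_force: [-0.3, -0.3, -0.8]
width: 52.8
t 73.9 tcp [ 657.7 -211.    68. ] yaw 1.6715 z [ 0.004 -0.002 -1.   ] w 52.8 F [-0.3 -0.3 -0.8] q [-0.33  0.71  1.56 -0.    0.87 -2.  ]
turn [0.004 0.003 0.005] shift after turn [-3.3 -4.   4. ] | shift now-axes [-3.2 -4.   4. ] q6~ -1.99
turn [-0.004  0.006 -3.136] shift after turn [3.3 4.  4. ] | shift now-axes [-3.2 -4.   4. ] q6~ -5.13
```

```bash
python3 -m handwheel '[[[0.003,0.002,0.004],[-1.5,-1.5,1],0.6],[[0,0,0],[-1,-1.5,1],0.6],[[0,0,0],[0,0,0],0.4],[[0,0,0],[0,0,0],0.2],[[0,0,0],[0,0,0],0],[[0,0,0],[0,0,0],0],[[0,0,0],[0,0,0],0],[[0,0,0],[0,0,0],0],[[0,0,0],[0,0,0],0],[[0,0,0],[0,0,0],0]]'; python3 - <<'E'
from h import *
g=sc(0,-168.5); st(); plan(g[0],g[1],64,SA+np.pi/2); y=insc(ctrl.get_obs()["ee_pos"]); print(y, -29.65-y[1])
E
```

```text
t: 74.73
ee_pos: [656.3, -214.7, 69.0]
orientation: [2.11, 2.322, 0.003]
ft_force: [0.3, -0.7, 0.4]
width: 15.7
t 74.73 tcp [ 656.3 -214.7   69. ] yaw 1.6665 z [ 0.005 -0.002 -1.   ] w 15.7 F [ 0.3 -0.7  0.4] q [-0.33  0.71  1.56  0.    0.87 -2.  ]
turn [0.005 0.002 0.   ] shift after turn [ 0.3 -2.2  5. ] | shift now-axes [ 0.3 -2.2  5. ] q6~ -2.0
turn [-3.000e-03  7.000e-03 -3.141e+00] shift after turn [-0.3  2.2  5. ] | shift now-axes [ 0.3 -2.2  5. ] q6~ -5.14
[   2.1919219  -168.76023996] 139.11023995650137
```

```bash
python3 -m handwheel '[[[0,0,0],[2,0,0],0],[[0,0,0],[5,0,0],0],[[0,0,0],[8,0,0],0],[[0,0,0],[9,0,0],0],[[0,0,0],[9,0,0],0],[[0,0,0],[9,0,0],0],[[0,0,0],[9,0,0],0],[[0,0,0],[7,0,0],0],[[0,0,0],[4,0,0],0],[[0,0,0],[0,0,0],0]]'; python3 - <<'E'
from h import *
y=insc(ctrl.get_obs()["ee_pos"]); st(); print(y, -29.65-y[1]); g=sc(0,-29.65); plan(g[0],g[1],67,SA+np.pi/2)
E
```

```text
t: 75.57
ee_pos: [649.7, -146.4, 69.0]
orientation: [2.107, 2.322, 0.002]
ft_force: [0.2, -2.7, -0.0]
width: 16.1
t 75.57 tcp [ 649.7 -146.4   69. ] yaw 1.6675 z [ 0.005 -0.003 -1.   ] w 16.1 F [ 0.2 -2.7 -0. ] q [-0.24  0.68  1.62 -0.    0.84 -1.91]
[   2.14159838 -100.19734517] 70.54734517080846
turn [0.005 0.003 0.001] shift after turn [70.5 -2.1  2. ] | shift now-axes [70.6 -2.1  1.8] q6~ -1.9
turn [-0.005  0.008 -3.14 ] shift after turn [-70.5   2.1   2. ] | shift now-axes [70.6 -2.1  1.8] q6~ -5.05
```

```bash
python3 -m handwheel '[[[0,0,0],[2,0,0],0],[[0,0,0],[5,0,0],0],[[0,0,0],[8,0,0],0],[[0,0,0],[9,0,0],0],[[0,0,0],[9,0,0],0],[[0,0,0],[9,0,0],0],[[0,0,0],[8,0,0],0],[[0,0,0],[6,0,0],0],[[0,0,0],[3,0,0],0],[[0,0,0],[0,0,0],0]]'; python3 - <<'E'
from h import *
y=insc(ctrl.get_obs()["ee_pos"]); st(); print(y, -29.65-y[1])
E
```

```text
t: 76.4
ee_pos: [643.4, -81.2, 69.0]
orientation: [2.107, 2.322, 0.003]
ft_force: [0.1, -2.7, -0.2]
width: 15.9
t 76.4 tcp [643.4 -81.2  69. ] yaw 1.6676 z [ 0.006 -0.003 -1.   ] w 15.9 F [ 0.1 -2.7 -0.2] q [-0.14  0.66  1.66 -0.    0.81 -1.81]
[  2.13056416 -34.68980419] 5.039804186871869
```

```bash
python3 -m handwheel '[[[0,0,0],[1.5,0,0],0],[[0,0,0],[1.5,0,0],0],[[0,0,0],[1.5,0,0],0],[[0,0,0],[0.5,0,0],0],[[0,0,0],[0,0,0],0],[[0,0,0],[0,0,0],0],[[0,0,0],[0,0,0],0],[[0,0,0],[0,0,0],0],[[0,0,0],[0,0,0],0],[[0,0,0],[0,0,0],0]]'; python3 - <<'E'
from h import *
y=insc(ctrl.get_obs()["ee_pos"]); st(); print(y, -29.65-y[1]); p=shot("wrist","wr27",3,(220,0,480,180));  print(find(p,"pointer"),find(p,"mark"))
E
```

```text
t: 77.23
ee_pos: [642.9, -76.1, 69.0]
orientation: [2.109, 2.321, 0.003]
ft_force: [-0.2, -0.6, 1.0]
width: 15.9
t 77.23 tcp [642.9 -76.1  69. ] yaw 1.6662 z [ 0.006 -0.002 -1.   ] w 15.9 F [-0.2 -0.6  1. ] q [-0.14  0.66  1.66 -0.    0.81 -1.8 ]
[  2.12458345 -29.51696342] -0.13303658297215648
[(0.72, array([560.7, -28.7,  14.9]), array([341.,  99.]))] [(0.6, array([560.6, -27.4,  13.8]), array([343.,  99.]))]
```

View pics/wr27.png

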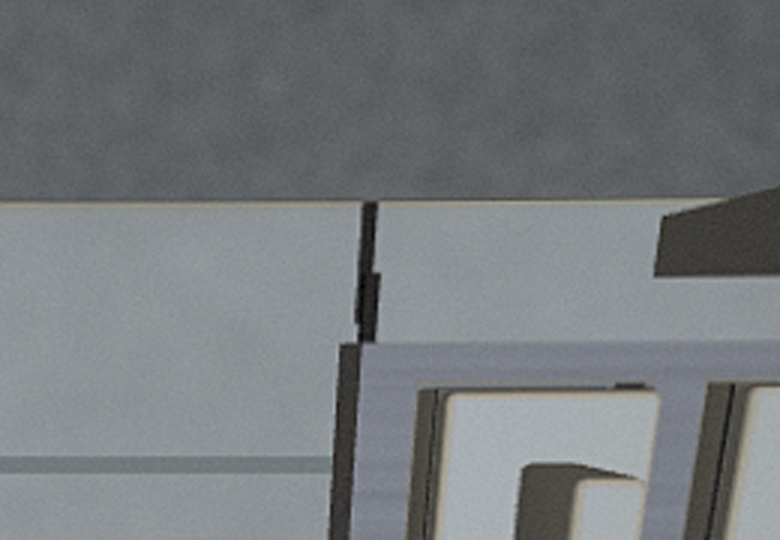

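```bash
python3 -m handwheel '[[[0,0,0],[0,0,0],0.1],[[0,0,0],[0,0,0],0.25],[[0,0,0],[0,0,0],0.4],[[0,0,0],[0,0,0],0.5],[[0,0,0],[0,0,0],0.5],[[0,0,0],[0,0,-6],0.5],[[0,0,0],[0,0,-14],0.5],[[0,0,0],[0,0,-22],0.5],[[0,0,0],[-5,0,-25],0.5],[[0,0,0],[-8,0,-20],0.5]]'; python3 -m handwheel '[[[0,0,0],[-10,5,-5],0.6],[[0,0,0],[-10,5,0],0.6],[[0,0,0],[-5,2,0],0.6],[[0,0,0],[0,0,0],0.6],[[0,0,0],[0,0,0],0.6],[[0,0,0],[0,0,0],0.6],[[0,0,0],[0,0,0],0.6],[[0,0,0],[0,0,0],0.6],[[0,0,0],[0,0,0],0.6],[[0,0,0],[0,0,0],0.6]]'; python3 - <<'E'
from h import *
st(); p=shot("wrist","wr28",2,(140,0,512,270)); print(find(p,"pointer"),find(p,"mark"),find(p,"grip_top"))
shot("scene","sc28",4,(180,150,330,280)); shot("top","top28",3,(130,100,360,290))
E
```

```text
t: 78.22
ee_pos: [639.9, -87.0, 156.4]
orientation: [-2.108, -2.324, 0.006]
ft_force: [0.5, -0.6, -0.5]
width: 44.0
t: 79.05
ee_pos: [656.2, -113.4, 163.6]
orientation: [-2.111, -2.324, 0.004]
ft_force: [0.9, 0.3, 0.2]
width: 52.7
t 79.05 tcp [ 656.2 -113.4  163.6] yaw 1.6671 z [-0.003 -0.001 -1.   ] w 52.7 F [0.9 0.3 0.2] q [-0.19  0.56  1.58 -0.    1.01 -1.85]
[(0.87, array([559. , -24.8,  17.8]), array([361.,  93.]))] [] [(0.84, array([635.5, -78.5,  87.8]), array([303., 185.]))]
```

View pics/wr28.png

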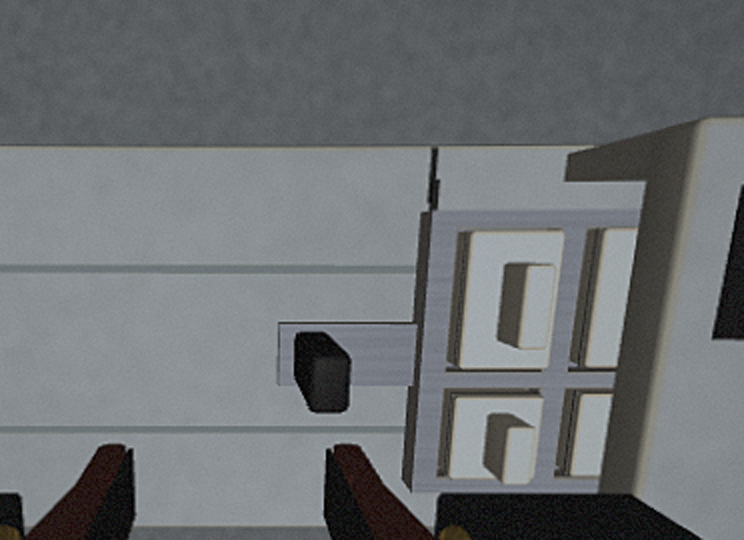

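View pics/sc28.png

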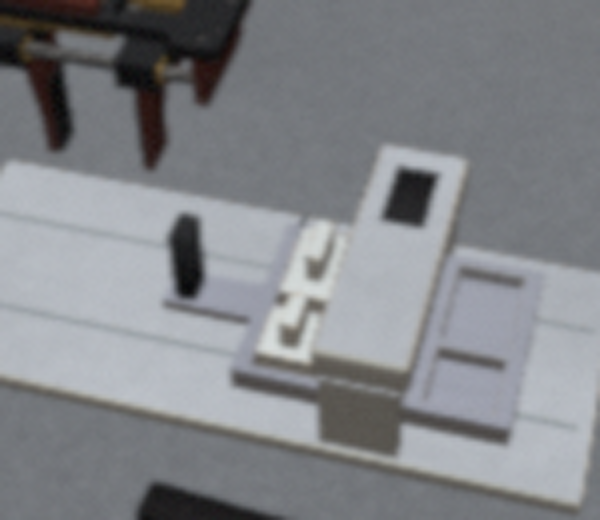

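```bash
python3 - <<'E'
from h import *
p=shot("scene","sc29",1.5); print(find(p,"long0"),find(p,"square0"),sep="\n")
p=shot("top","top29",1.5)
E
```

```text
[(0.48, array([606.5,   5.8,  26.2]), array([260., 220.])), (0.47, array([663.9,  67.5,  24. ]), array([275., 243.]))]
[(0.83, array([522.4, 366.3,  -2.4]), array([397., 240.])), (0.77, array([421. , 401. ,   3.7]), array([414., 215.])), (0.58, array([328.1, 380.4,  -1.2]), array([408., 193.])), (0.51, array([3.501e+02, 2.924e+02, 3.000e-01]), array([378., 191.])), (0.48, array([668.9,   8.8,  23.8]), array([253., 238.])), (0.47, array([ 618.9, -419.5,   -0.8]), array([129., 193.]))]
```

View pics/sc29.png

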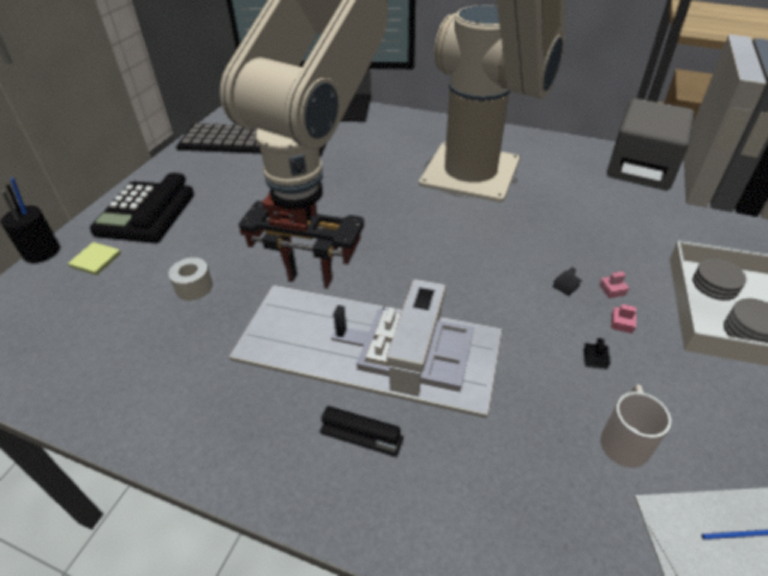

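View pics/top29.png

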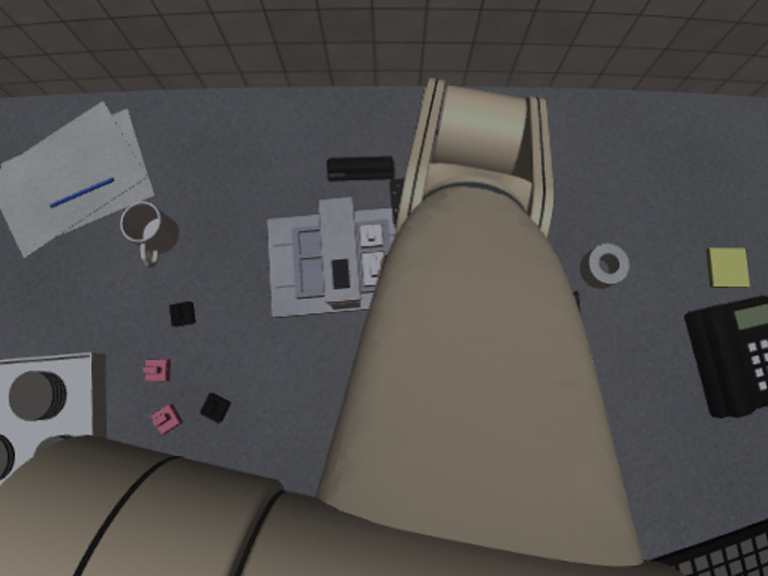

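No white cassettes are left on the desk. The bystanders have not moved and the pointer stands on the mark, so I am handing in.

```bash
python3 - <<'E'
from h import *
st(); print(ctrl.close_job())
E
```

```text
t 79.55 tcp [ 656.6 -113.7  164.2] yaw 1.6668 z [-0.002 -0.001 -1.   ] w 52.7 F [-0.4  0.   0.7] q [-0.19  0.56  1.58 -0.    1.01 -1.85]
the job is handed in; nothing more can be done
None
```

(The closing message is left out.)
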